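# Load the warming cabinet from one side, serve from the other

### The arm

A 6-joint arm with a two-finger parallel gripper is mounted at the origin on the work surface. World frame = base frame: x ahead of the robot, y to its left, z up, the work surface at z = 0. Lengths are in m, angles in rad, forces in N, time in s.
With the tool pointing down it reaches from about 0.25 to 0.725 m from the base axis. Payload 4 kg.
Tool frame: the origin (TCP) lies between the finger pads; the fingertips stand 11 mm ahead of it and the grasp point (between the pads) lies 8 mm behind it (tcp_to_tips is the z of the fingertips in the tool frame, in m); z points along the fingers, y is the direction in which the jaws open and shut (so a half turn about z gives the same grasp; the last joint's range is limited). The gripper opens to 85 mm and grips with 20 to 120 N. Pads are 22 mm wide; open, the fingers measure 114 mm over their backs; the gripper's body (76 mm by 85 mm) begins 54 mm behind the grasp point. The pads swing forward as they close: fully open they stand 13 mm farther back than shut.
Start: joints at [1.171, 0.241, 0.005, 1.335, 0, 1.571], TCP at [0.195, 0.461, 0.212] pointing down, gripper open.
Joint ranges: [-2.72, 2.72], [-1.05, 1.87], [-1.09, 1.28], [-1.99, 2.15], [-1.42, 1.44], [-3.14, 3.14]. Speed limits (rad/s): [2.79, 2.79, 3.14, 3.14, 3.14, 3.14].

### API

Orientations are given as a unit quaternion [x, y, z, w].
In Python, from workcell import * gives the robot as it stands.
- The arm moves only by the tool move_arm, never from a script. Its argument "moves" is a list that holds one entry, the list of rows, each a list of 7 numbers: the shift along the world's x, y, z in units of 500 mm (1.0 is 500 mm), then the turn, a rotation vector about the world's x, y, z in units of 30 degrees (1.0 is 30 degrees), then the closure, from -1 (fully open) to 1 (shut), so that 0 is half open. A call has 1 to 8 rows; each row shifts and turns the pose as measured when the row begins; what a row does not reach is not made up. A row lasts 1/12 s, in which the tool goes at most 41.7 mm and 7.16 degrees, less where a joint would pass 70% of its speed; a pose out of reach is approached as far as the arm can. A call with a number of a shift or a turn outside -1 to 1 is refused whole. A call with a gripper value outside its range is refused whole. The fingers move at their own pace and stop on an object; the grip force is fixed at half the most. Time passes only in rows, so rows that do not move let the fingers close. It gives the time, the measured TCP pose, the force and the opening at its end, in the units of the state.
- get_obs(): the state, without advancing time (a new reading comes with each control period).
- camera(name): name is "scene" or "side" or "wrist"; returns a dict with "pixels" (384x512x3 uint8, red, green, blue), "range_z" (384x512 float32, m along the optical axis (not along the pixel's ray), 0 where there is no reading), "fx", "fy", "cx", "cy" (pixels), "extrinsics" (4x4, takes a point from camera to world coordinates). Camera axes: x right, y down, z forward; pixel columns grow to the right and rows downward; lengths in m; the calibration is good to about 2 mm. A picture is of the moment at which its call begins.
- job_done(): hands the job in, once; it reports no verdict.
The state is a dict: "clock": time; "joint_pos": joint angles; "joint_vel": joint speeds; "tau": joint torques, N m; "eef_pos": TCP position; "tool_rot": TCP orientation; "ft_force": force on the tool from outside, world axes, zero at the start; "ft_torque": the same for the moment, N m; "grip_width": finger opening in m.
Only numpy, scipy, OpenCV 4.12 (cv2) and the standard library are available. Lean on these libraries where they do the work, as an engineer would, in place of code of your own. Each camera call takes 0.05 s, during which the arm holds its last target.

### The job

Restock the pass-through warming cabinet, first in, first out, never having both its sliding doors open at once and without tipping a tin: turn the tin on the counter so that its handle goes in first, pass it wholly in through the loading door, without driving the older tin inside hard against the serving door, and shut the loading door. Then open the serving door wide, draw the older tin right out onto the counter on that side, just beyond the doorway, and shut the serving door too, leaving the fresh tin inside and the pitcher, the portafilter and the cup where they stand.

Things in the scene. Friction and masses are not known exactly. Their poses are not given: they have to be found in the camera images.
- cabinet: Fixed low stainless warming cabinet, glass top at z = 98 mm (a knob on the far housing to 122), let in so that its chamber floor is flush with the counter, z = 0. Origin: middle of that floor. The chamber is a tunnel along the cabinet's y, 110 mm wide (x -55 to 55) and 82 high; loading door at its -y end, serving door at +y. Near wall x -75 to -55, heater housing x 55 to 205
- loading_sill (a point): Middle of the loading doorway at floor level, on the inner face of the loading door (cabinet y = -166 mm). Over each doorway runs the door track, z 84 to 98 mm, its outer face 8 mm further out (y = -174 and +174)
- serving_sill (a point): Middle of the serving doorway at floor level, on the inner face of the serving door (cabinet y = +166 mm): 332 mm from the loading door's inner face
- loading_door (a joint): Sliding door, 124 mm wide, 79 high, 5 thick, outer face at cabinet y = -171 mm. In m: 0 = shut, slides towards the cabinet's +x to 0.122 = fully open; its edge clears the doorway from 0.117 on. It starts half to fully open. Friction 2.5 N plus 6 N per m/s; it stays where it is left
- loading_door_handle (a point): Middle of the upright bar of this door's wooden bow handle: 10 mm thick, z 20 to 68 mm, centre 27.5 mm in front of the door's outer face, joined to the door at top and bottom, halfway across the door (cabinet x = joint value). A fingertip can push it sideways
- serving_door (a joint): Sliding door at the +y end, just like the loading door: 0 = shut (as it starts), 0.122 = fully open towards the cabinet's +x
- serving_door_handle (a point): Middle of the upright bar of the serving door's handle, as on the loading door, on the +y side
- fresh_tin: Loose lidded steel tin on the counter at the loading side: 90 (x) x 120 (y) x 50 mm high, 0.3 to 0.5 kg, too wide to grip across. Origin: centre of its underside. A bow handle on its +y end makes it 158 mm long: level round bar along x, 8 mm thick, 60 mm between its arms' centres, bar centre 34 mm off the end face and 26 mm above the counter, open above and below
- fresh_tin_handle (a point): Middle of the fresh tin's handle bar (tin frame x 0, y 94, z 26 mm)
- held_tin: The older tin, just like the fresh one, loose in the chamber, handle towards the serving door and up to 70 mm short of it. Both tins end to end (316 mm) fit with 16 mm to spare. Once it is pushed up until its handle meets the serving door, a fingertip leaning in under the door track can hook behind the bar. More than 20 N between this tin and the cabinet does damage
- held_tin_handle (a point): Middle of the held tin's handle bar (tin frame x 0, y 94, z 26 mm)
- pitcher: Steel milk pitcher, 84 mm across and 105 mm high with a side handle, standing on the counter; bystander. Origin: centre of its base
- portafilter: Portafilter lying on the counter, basket 72 mm across and 30 mm high (origin: centre of its base), wooden handle reaching 164 mm towards its -x; bystander
- cup: White cup, 72 mm across and 60 mm high, on the counter; bystander. Origin: centre of its base
Mind the look-alikes: they are no part of the job. What is shaped like the fresh_tin but black or purple is not meant.

How it is judged:
By the outcome, as a careful person would: the job done as asked, in the order asked, and still so for the second after the job is handed in, with the robot touching nothing.
It also fails if it takes over 72 s, if anything falls off the work surface, if the arm or the gripper's body presses on something with over 40 N, if the wrist force passes 120 N, or if a joint passes its speed limit or range.

## Working session

There is one attempt and no reset: what is moved stays moved. The work goes in short steps, Python scripts to look and compute and a tool call to move; the robot and the scene stay as the last step left them, time stands still between calls to the robot, and variables do not carry over. Pictures are saved under pics/ and viewed, and the job is handed in when it is done.

Besides the shell and the picture viewer there is one more tool, called by a JSON object that holds its "fn" and its "kwargs". move_arm: Moves the arm, as the interface text tells. Shifts and turns lie within -1 to 1; 1 stands for 500 mm of shift or 30 degrees of turn. Its arguments: {"type":"object","properties":{"moves":{"type":"array","items":{"type":"array","items":{"type":"array","items":{"type":"number"}}}}},"required":["moves"]}

```bash
ls; mkdir -p pics; cat > h.py <<'E'
from workcell import *
import numpy as np, cv2
def snap(name, fn):
    c=camera(name); cv2.imwrite('pics/'+fn, c['pixels'][:,:,::-1]); 
    np.savez('pics/'+fn[:-4]+'.npz', **{k:np.array(v) for k,v in c.items()})
    return c
def P(c,u,v,r=1):
    z=np.array(c['range_z'])[v-r:v+r+1,u-r:u+r+1]; z=np.median(z[z>0]) if (z>0).any() else np.nan
    p=np.array([(u-c['cx'])*z/c['fx'],(v-c['cy'])*z/c['fy'],z,1]); return (np.array(c['extrinsics'])@p)[:3]
def ray(c,u,v,zw):
    E=np.array(c['extrinsics']); d=E[:3,:3]@np.array([(u-c['cx'])/c['fx'],(v-c['cy'])/c['fy'],1]); o=E[:3,3]
    return o+d*(zw-o[2])/d[2]
def load(fn): return dict(np.load('pics/'+fn+'.npz'))
def pj(c,p):
    q=np.linalg.inv(np.array(c['extrinsics']))@np.append(p,1); return (q[0]/q[2]*c['fx']+c['cx'], q[1]/q[2]*c['fy']+c['cy'])
E
python3 - <<'E'
from h import *
np.set_printoptions(precision=4,suppress=True)
for n in ['scene','side','wrist']:
    c=snap(n,n+'0.png'); print(n,c['fx'],c['cx'],c['cy'],np.array(c['extrinsics']))
print(get_obs())
E
```

```text
pics
scene 367.87617644638215 249.9004305248219 195.74426403394162 [[-0.1473  0.8107 -0.5667  1.2718]
 [ 0.989   0.1156 -0.0919  0.0352]
 [-0.009  -0.574  -0.8188  1.1487]
 [ 0.      0.      0.      1.    ]]
side 451.47090419655075 242.2093265241615 193.52358641673464 [[ 0.7221 -0.4249  0.546  -0.3769]
 [-0.6917 -0.4544  0.5613 -0.9784]
 [ 0.0096 -0.783  -0.622   1.0331]
 [ 0.      0.      0.      1.    ]]
wrist 337.22718797015494 259.5236530066676 188.95912286607978 [[ 0.3893  0.8775  0.2802  0.1212]
 [ 0.9211 -0.3701 -0.1207  0.4911]
 [-0.0022  0.3051 -0.9523  0.3727]
 [ 0.      0.      0.      1.    ]]
{'clock': 0.15, 'joint_pos': array([1.171 , 0.2412, 0.004 , 1.3352, 0.    , 1.5708]), 'joint_vel': array([ 0.0024, -0.0021,  0.0049,  0.0011,  0.0013,  0.0019]), 'tau': array([ -0.0001, -37.2636,  25.2638,   0.0123,   0.    ,   0.    ]), 'eef_pos': array([0.1944, 0.4601, 0.2112]), 'tool_rot': array([ 0.1986,  0.9801, -0.0008, -0.0002]), 'ft_force': array([-0.3436,  0.1665,  0.4452]), 'ft_torque': array([ 0.0062, -0.0451,  0.042 ]), 'grip_width': 0.0852782486026578}
```

View pics/scene0.png

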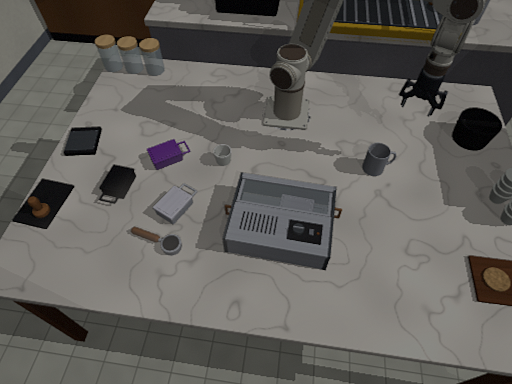

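View pics/side0.png

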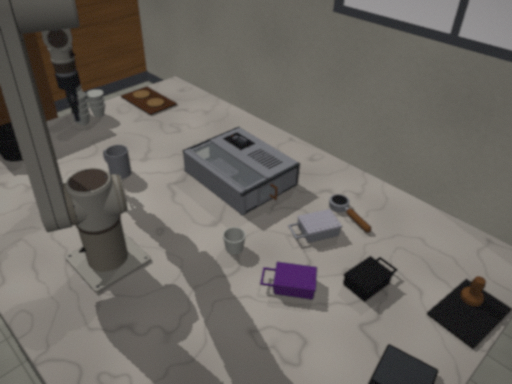

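View pics/wrist0.png

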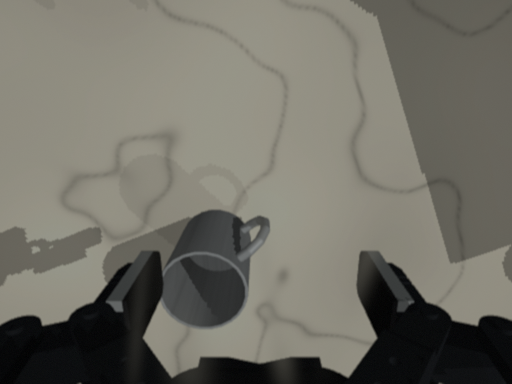

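The steel-coloured tin at scene (173,204) is the fresh tin. Look-alikes are purple (167,153) and black (117,182). The pitcher is at (377,158), the cup at (223,154) and the portafilter at (170,243). Next I'll enlarge to confirm.

```bash
python3 - <<'E'
from h import *
im=cv2.imread('pics/scene0.png'); 
cv2.imwrite('pics/sc_tin.png',cv2.resize(im[130:260,90:240],None,fx=5,fy=4.6,interpolation=cv2.INTER_CUBIC))
cv2.imwrite('pics/sc_cab.png',cv2.resize(im[165:275,210:360],None,fx=5,fy=5,interpolation=cv2.INTER_CUBIC))
im=cv2.imread('pics/side0.png'); 
cv2.imwrite('pics/si_cab.png',cv2.resize(im[120:250,170:350],None,fx=4.4,fy=4.4,interpolation=cv2.INTER_CUBIC))
E
```

```text
(no output)
```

View pics/sc_tin.png

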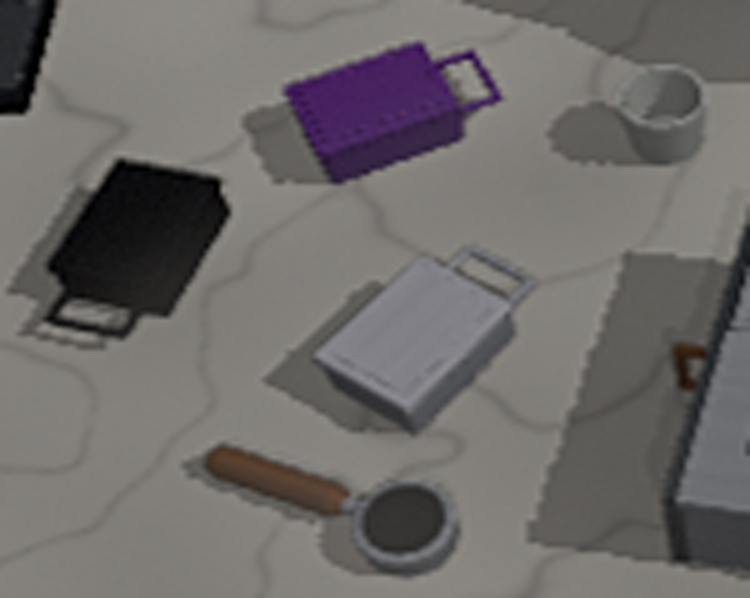

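View pics/sc_cab.png

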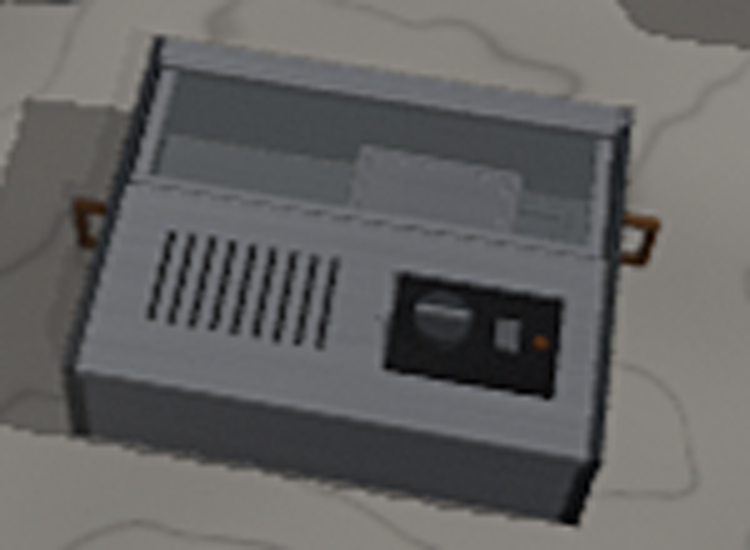

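View pics/si_cab.png

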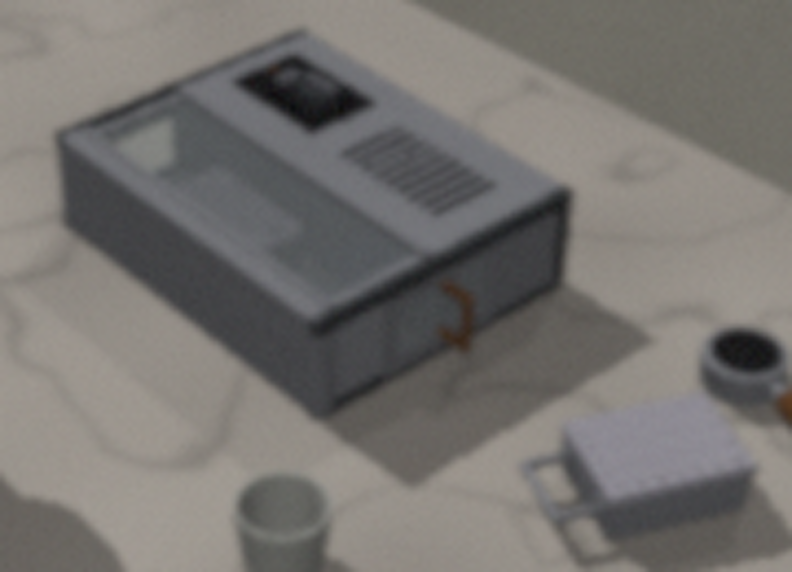

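```bash
python3 - <<'E'
from h import *
np.set_printoptions(precision=4,suppress=True)
c=load('scene0'); s=load('side0')
for n,(u,v) in dict(nl=(160,38),nr=(632,110),fr=(600,460),fl=(78,368)).items():
    U,V=210+u/5,165+v/5; p=ray(c,U,V,.098); print(n,p, P(c,int(U),int(V))) 
print('side')
for n,(u,v) in dict(nl=(318,325),nr=(62,133),fr=(300,32),fl=(568,192)).items():
    U,V=170+u/4.4,120+v/4.4; p=ray(s,U,V,.098); print(n,p)
print('tin scene top z=.05')
for n,(u,v) in dict(a=(423,257),b=(515,318),c2=(408,408),d=(316,355)).items():
    U,V=90+u/5,130+v/4.6; p=ray(c,U,V,.05); print(n,p,P(c,int(U),int(V)))
for n,(u,v) in dict(h1=(470,249),h2=(534,287)).items():
    U,V=90+u/5,130+v/4.6; print(n,ray(c,U,V,.026))
print('tin side')
for n,(u,v) in dict(a=(565,432),b=(612,503),c2=(752,462),d=(706,398)).items():
    U,V=170+u/4.4,120+v/4.4; print(n,ray(s,U,V,.05))
for n,(u,v) in dict(h1=(527,465),h2=(560,517)).items():
    U,V=170+u/4.4,120+v/4.4; print(n,ray(s,U,V,.026))
print('held tin top (scene)')
for n,(u,v) in dict(a=(362,147),b=(520,172),).items():
    U,V=210+u/5,165+v/5; print(n,ray(c,U,V,.05),P(c,int(U),int(V)))
print('L handle scene')
U,V=210+80/5,165+203/5;print(ray(c,U,V,.068));U,V=210+92/5,165+245/5;print(ray(c,U,V,.020))
U,V=210+655/5,165+222/5;print('S',ray(c,U,V,.068))
print('handle side'); print(ray(s,170+470/4.4,120+292/4.4,.068),ray(s,170+466/4.4,120+347/4.4,.020))
for n,(U,V) in dict(pf=(170,243),cup=(223,150),pit=(376,150)).items(): print(n,ray(c,U,V,.03),P(c,U,V))
E
```

```text
nl [ 0.4467 -0.1264  0.098 ] [ 0.4403 -0.1276  0.0934]
nr [0.4641 0.2148 0.098 ] [0.3929 0.2291 0.0051]
fr [0.74   0.1989 0.098 ] [0.6924 0.2135 0.004 ]
fl [ 0.7228 -0.1354  0.098 ] [ 0.7203 -0.1379  0.0968]
side
nl [ 0.4429 -0.136   0.098 ]
nr [0.4655 0.2054 0.098 ]
fr [0.7329 0.1908 0.098 ]
fl [ 0.7163 -0.1497  0.098 ]
tin scene top z=.05
a [ 0.5066 -0.3724  0.05  ] [ 0.4695 -0.3936  0.0023]
b [ 0.5554 -0.2903  0.05  ] [ 0.5218 -0.3055 -0.0007]
c2 [ 0.6472 -0.3451  0.05  ] [ 0.6417 -0.3498  0.0446]
d [ 0.6097 -0.4234  0.05  ] [ 0.608  -0.425   0.0483]
h1 [ 0.4768 -0.3479  0.026 ]
h2 [ 0.5077 -0.2905  0.026 ]
tin side
a [ 0.5308 -0.3112  0.05  ]
b [ 0.4971 -0.3843  0.05  ]
c2 [ 0.6059 -0.4269  0.05  ]
d [ 0.6391 -0.3592  0.05  ]
h1 [ 0.5038 -0.2997  0.026 ]
h2 [ 0.4794 -0.3533  0.026 ]
held tin top (scene)
a [0.4887 0.0286 0.05  ] [0.5168 0.0273 0.0915]
b [0.4947 0.1438 0.05  ] [0.5228 0.1395 0.0921]
L handle scene
[ 0.5777 -0.1632  0.068 ]
[ 0.5816 -0.1566  0.02  ]
S [0.5366 0.2371 0.068 ]
handle side
[ 0.587  -0.1613  0.068 ] [ 0.5789 -0.1682  0.02  ]
pf [ 0.731  -0.3314  0.03  ] [ 0.732  -0.3306  0.0322]
cup [ 0.288  -0.2322  0.03  ] [ 0.2891 -0.232   0.0312]
pit [0.2016 0.3822 0.03  ] [0.2348 0.3715 0.0647]
```

{"fn": "move_arm", "kwargs": {"moves": [[[0.03,-0.075,0.02,0,0,-0.19,-1],[0.03,-0.075,0.02,0,0,-0.19,-1],[0.03,-0.075,0.02,0,0,-0.19,-1],[0.03,-0.075,0.02,0,0,-0.19,-1],[0.03,-0.075,0.02,0,0,-0.19,-1],[0.03,-0.075,0.02,0,0,-0.19,-1],[0.03,-0.075,0.02,0,0,-0.19,-1],[0.03,-0.075,0.02,0,0,-0.19,-1]]]}}

```text
clock: 0.82
eef_pos: [0.3091, 0.1588, 0.2853]
tool_rot: [0.571, 0.821, -0.005, -0.003]
ft_force: [1.1, -0.3, 0.2]
grip_width: 0.0853
```

```bash
python3 - <<'E'
from h import *
snap('wrist','w1.png')
E
```

```text
(no output)
```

View pics/w1.png

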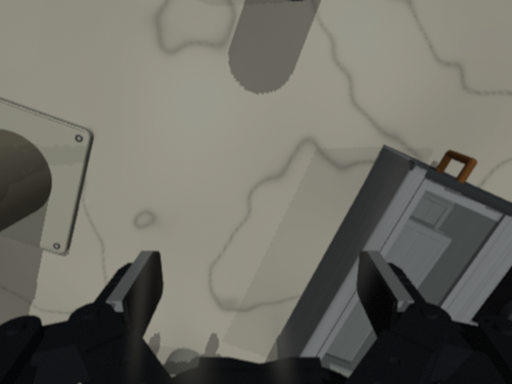

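{"fn": "move_arm", "kwargs": {"moves": [[[0.03,-0.075,0.01,0,0,-0.19,-1],[0.03,-0.075,0.01,0,0,-0.19,-1],[0.03,-0.075,0.01,0,0,-0.19,-1],[0.03,-0.075,0.01,0,0,-0.19,-1],[0.03,-0.075,0,0,0,-0.19,-1],[0.03,-0.075,0,0,0,-0.19,-1],[0.03,-0.075,0,0,0,-0.19,-1],[0.0,0,0,0,0,0,-1]]]}}

```text
clock: 1.53
eef_pos: [0.4166, -0.1149, 0.307]
tool_rot: [0.83, 0.557, -0.002, 0.0]
ft_force: [0.6, 0.2, 0.4]
grip_width: 0.0854
```

```bash
python3 - <<'E'
from h import *
snap('wrist','w2.png')
E
```

```text
(no output)
```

View pics/w2.png

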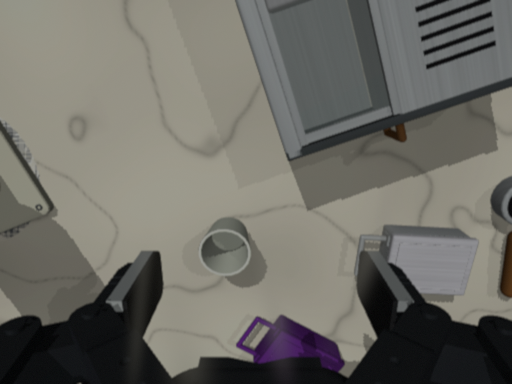

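```bash
python3 - <<'E'
from h import *
im=cv2.imread('pics/w1.png'); 
cv2.imwrite('pics/w1c.png',cv2.resize(im[130:380,330:512],None,fx=3,fy=3,interpolation=cv2.INTER_CUBIC)[:590])
im=cv2.imread('pics/w2.png'); 
cv2.imwrite('pics/w2c.png',cv2.resize(im[60:310,240:512],None,fx=2.9,fy=2.4,interpolation=cv2.INTER_CUBIC))
E
```

```text
(no output)
```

View pics/w1c.png

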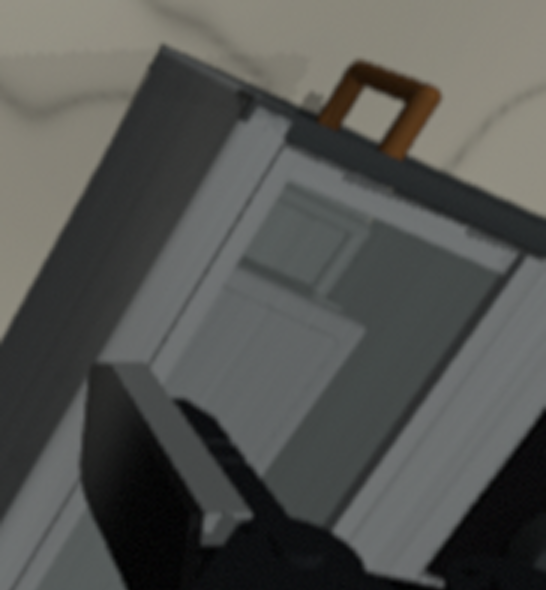

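View pics/w2c.png

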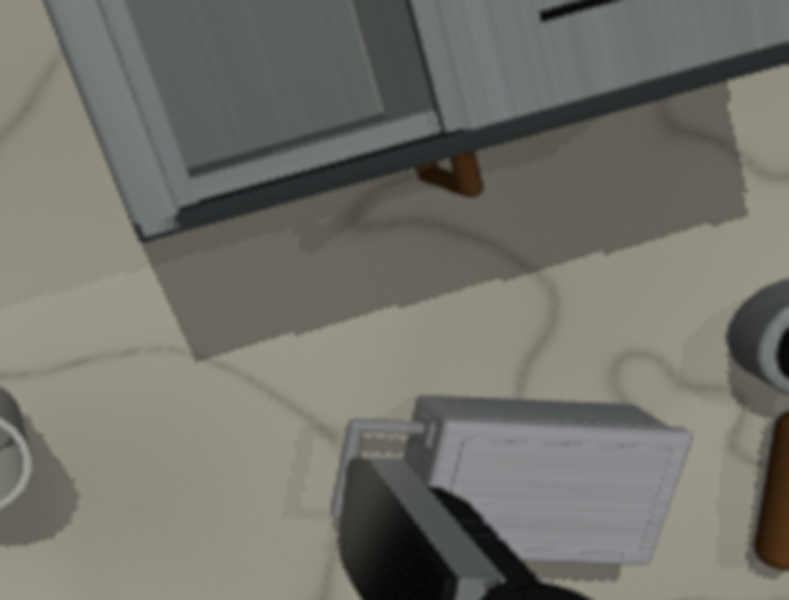

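```bash
python3 - <<'E'
from h import *
np.set_printoptions(precision=4,suppress=True)
c=load('w1')
f=lambda u,v:(330+u/3,130+v/3)
for n,(u,v,z) in dict(floorcorner=(163,47,0),topcorner=(243,95,.098),topedge2=(535,222,.098),glL=(278,150,.098),wallouter=(5,515,.098),wallouter2=(100,352,.098)).items():
    U,V=f(u,v); print(n,ray(c,U,V,z),P(c,int(U),int(V)))
for n,(u,v,z) in dict(hb1=(360,68,.068),hb2=(432,97,.020),tinA=(225,270,.05),tinB=(365,325,.05),bar1=(285,190,.026),bar2=(368,222,.026)).items():
    U,V=f(u,v); print(n,ray(c,U,V,z),P(c,int(U),int(V)))
c=load('w2'); f=lambda u,v:(240+u/2.9,60+v/2.4)
print('w2')
for n,(u,v,z) in dict(topcorner=(145,236,.098),edge2=(785,52,.098),wallouter=(48,5,.098), hb=(470,190,.068),hbot=(428,178,.02),tA=(440,422,.05),tB=(690,432,.05),tC=(650,562,.05),h1=(352,425,.026),h2=(335,515,.026)).items():
    U,V=f(u,v); print(n,ray(c,U,V,z),P(c,min(int(U),510),int(V)))
E
```

```text
floorcorner [0.462  0.2121 0.    ] [0.4609 0.2128 0.0007]
topcorner [0.4565 0.2112 0.098 ] [0.46   0.2114 0.0903]
topedge2 [0.5781 0.2062 0.098 ] [0.5786 0.206  0.0971]
glL [0.4777 0.1977 0.098 ] [0.4774 0.1974 0.0974]
wallouter [0.4496 0.023  0.098 ] [0.4499 0.0217 0.0949]
wallouter2 [0.4534 0.1028 0.098 ] [0.4542 0.102  0.0953]
hb1 [0.5077 0.2341 0.068 ] [0.531  0.2349 0.028 ]
hb2 [0.5714 0.2339 0.02  ] [0.5357 0.2341 0.0724]
tinA [0.5094 0.1383 0.05  ] [0.4819 0.1498 0.0981]
tinB [0.5774 0.1366 0.05  ] [0.5469 0.1464 0.0897]
bar1 [0.5297 0.1754 0.026 ] [0.4919 0.1845 0.09  ]
bar2 [0.571 0.175 0.026] [0.5266 0.1835 0.0896]
w2
topcorner [ 0.4447 -0.1322  0.098 ] [ 0.4448 -0.1318  0.0979]
edge2 [ 0.6871 -0.1428  0.098 ] [ 0.6869 -0.142   0.0975]
wallouter [ 0.4485 -0.0245  0.098 ] [ 0.448  -0.0241  0.0963]
hb [ 0.5763 -0.1681  0.068 ] [ 0.5749 -0.1665  0.0724]
hbot [ 0.576  -0.1695  0.02  ] [ 0.572  -0.1657  0.0315]
tA [ 0.535  -0.2974  0.05  ] [ 0.5364 -0.3016  0.0405]
tB [ 0.6426 -0.3481  0.05  ] [ 0.6421 -0.3487  0.0485]
tC [ 0.6073 -0.4274  0.05  ] [ 0.6265 -0.4731  0.    ]
h1 [ 0.4991 -0.2975  0.026 ] [ 0.4983 -0.2957  0.0284]
h2 [ 0.4728 -0.3538  0.026 ] [ 0.4722 -0.3505  0.0289]
```

{"fn": "move_arm", "kwargs": {"moves": [[[0.063,-0.02,-0.04,0,0,0.133,0],[0.063,-0.02,-0.04,0,0,0.133,0],[0.063,-0.02,-0.04,0,0,0.133,0],[0.063,-0.02,-0.04,0,0,0.133,0],[0.063,-0.02,-0.04,0,0,0.133,0],[0,0,-0.06,0,0,0,0],[0,0,-0.06,0,0,0,0],[0,0,0,0,0,0,0]]]}}

```text
clock: 2.25
eef_pos: [0.5794, -0.1543, 0.1406]
tool_rot: [0.708, 0.706, 0.001, -0.002]
ft_force: [-1.3, 0.3, -0.7]
grip_width: 0.0425
```

```bash
python3 - <<'E'
from h import *
snap('wrist','w3.png')
im=cv2.imread('pics/w3.png')
cv2.imwrite('pics/w3c.png',cv2.resize(im,None,fx=1.5,fy=1.5))
c=snap('scene','s3.png');im=cv2.imread('pics/s3.png')
cv2.imwrite('pics/s3c.png',cv2.resize(im[130:290,90:290],None,fx=3.7,fy=3.7,interpolation=cv2.INTER_CUBIC))
print(get_obs()['grip_width'])
E
```

```text
0.04292971003872414
```

View pics/w3c.png

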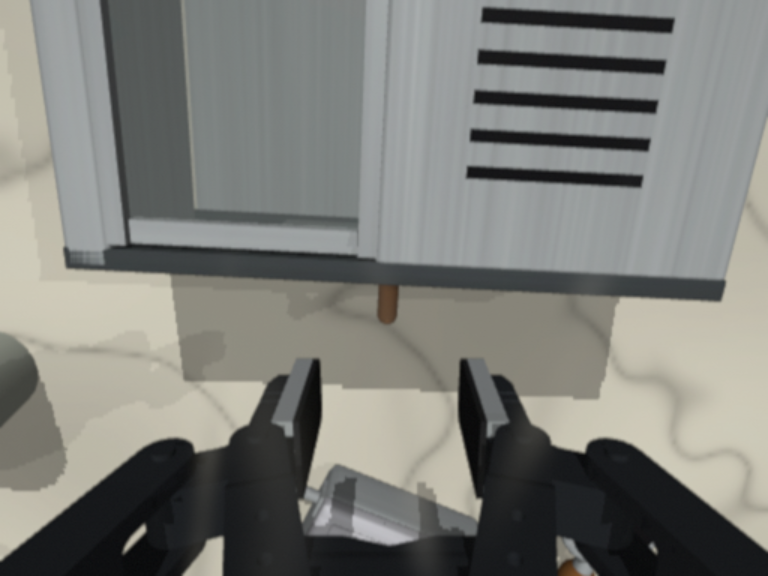

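View pics/s3c.png

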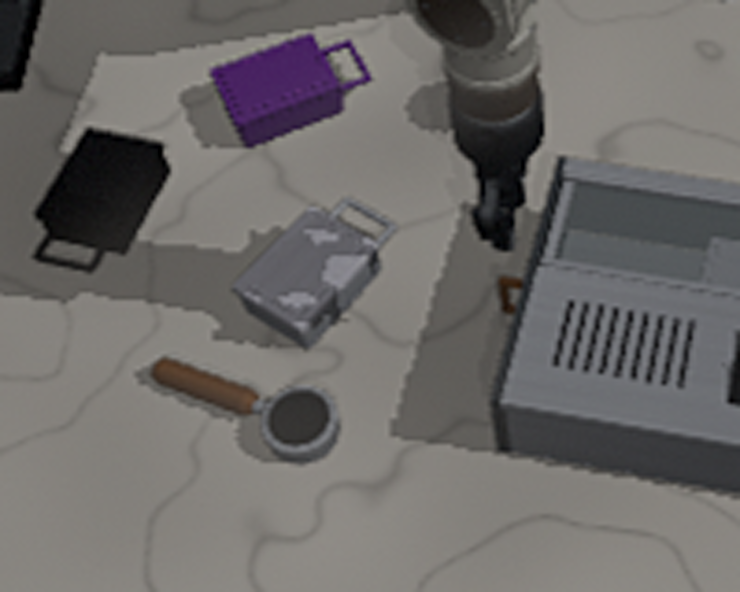

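```bash
python3 - <<'E'
from h import *
np.set_printoptions(precision=4,suppress=True)
c=load('w3'); f=lambda u,v:(u/1.5,v/1.5)
for n,(u,v,z) in dict(bar=(388,314,.068),e1=(66,250,.098),e2=(724,282,.098),e3=(200,254,.098),e4=(550,276,.098),wo=(32,5,.098),glass=(385,5,.098),glass2=(378,255,.098)).items():
    U,V=f(u,v); print(n,ray(c,U,V,z),P(c,int(U),int(V)))
E
```

```text
bar [ 0.5773 -0.1665  0.068 ] [ 0.5768 -0.1645  0.0725]
e1 [ 0.4437 -0.1263  0.098 ] [ 0.4433 -0.126   0.0973]
e2 [ 0.7197 -0.1407  0.098 ] [ 0.7195 -0.1408  0.0977]
e3 [ 0.4992 -0.1281  0.098 ] [ 0.4986 -0.1281  0.097 ]
e4 [ 0.6458 -0.1379  0.098 ] [ 0.6457 -0.1382  0.0972]
wo [ 0.4491 -0.0354  0.098 ] [ 0.4483 -0.035   0.0969]
glass [ 0.5766 -0.0356  0.098 ] [ 0.5763 -0.0355  0.0982]
glass2 [ 0.5733 -0.1287  0.098 ] [ 0.5733 -0.1288  0.0974]
```

{"fn": "move_arm", "kwargs": {"moves": [[[-0.004,-0.025,-0.02,0,0,-0.08,0],[0,0,-0.06,0,0,0,0],[0,0,-0.06,0,0,0,0],[0,0,-0.044,0,0,0,0],[0,0,0,0,0,0,0]]]}}

```text
clock: 2.77
eef_pos: [0.5872, -0.1708, 0.0676]
tool_rot: [0.725, 0.689, 0.009, 0.014]
ft_force: [-2.0, -0.1, -0.9]
grip_width: 0.0429
```

{"fn": "move_arm", "kwargs": {"moves": [[[0,0,0,0,0,0,0]]]}}

```text
clock: 2.85
eef_pos: [0.5877, -0.1715, 0.0695]
tool_rot: [0.725, 0.688, 0.01, 0.015]
ft_force: [0.4, 0.3, 0.6]
grip_width: 0.0427
```

```bash
python3 - <<'E'
from h import *
np.set_printoptions(precision=4,suppress=True)
o=get_obs();print(o['joint_pos'],o['joint_vel'],o['ft_force'],o['eef_pos'],o['tool_rot'])
E
```

```text
[-0.2848  0.5231  0.0407  1.0522  0.0015  1.3379] [-0.0092 -0.0047 -0.0176 -0.0034 -0.0029  0.0081] [0.3855 0.2831 0.5504] [ 0.5877 -0.1715  0.0695] [0.7251 0.6884 0.0097 0.0153]
```

```bash
cat >> h.py <<'E'
from scipy.spatial.transform import Rotation as R
np.set_printoptions(precision=4,suppress=True)
TH=np.radians(-2.6); O=np.array([0.5265,0.0365]); 
vx=np.array([np.cos(TH),np.sin(TH)]); uy=np.array([-np.sin(TH),np.cos(TH)])
def cab(x,y,z=0): return np.append(O+vx*x+uy*y,z)
def tocab(p): d=np.array(p)[:2]-O; return np.array([d@vx,d@uy])
def Rtool(jawdeg,lean=0,leandir=90):
    # jaw (tool y) at angle; lean: tool z tilted from down towards world direction leandir (deg)
    a=np.radians(jawdeg); y=np.array([np.cos(a),np.sin(a),0]); z=np.array([0,0,-1.]); x=np.cross(y,z)
    M=R.from_matrix(np.stack([x,y,z],1))
    b=np.radians(leandir); ax=np.cross([0,0,-1],[np.cos(b),np.sin(b),0])
    return R.from_rotvec(ax*np.radians(lean))*M
def plan(p,Rt):
    o=get_obs(); q=R.from_quat(o['tool_rot']); d=np.array(p)-o['eef_pos']; w=(Rt*q.inv()).as_rotvec()
    print('pos',o['eef_pos'],'cab',tocab(o['eef_pos']),'F',o['ft_force'],'j',o['joint_pos'],'g',o['grip_width'],'t',o['clock'])
    print('shift units',d/0.5,'mm',d*1000,'turn units',np.degrees(w)/30,'deg',np.degrees(w))
E
python3 - <<'E'
from h import *
plan([0.577,-0.166,0.048],Rtool(-2.6))
E
```

```text
pos [ 0.5877 -0.1715  0.0695] cab [ 0.0706 -0.2051] F [0.3855 0.2831 0.5504] j [-0.2848  0.5231  0.0407  1.0522  0.0015  1.3379] g 0.042682941166398855 t 2.85
shift units [-0.0214  0.0111 -0.0431] mm [-10.7084   5.5485 -21.5399] turn units [0.0165 0.0672 0.0125] deg [0.4941 2.0162 0.3737]
```

{"fn": "move_arm", "kwargs": {"moves": [[[-0.02,0.01,-0.02,0.016,0.067,0.012,0],[0,0,-0.023,0,0,0,0],[0,0,0,0,0,0,0]]]}}

```text
clock: 3.1
eef_pos: [0.5803, -0.168, 0.0536]
tool_rot: [0.724, 0.69, 0.002, 0.003]
ft_force: [-0.4, 1.1, -0.6]
grip_width: 0.0426
```

```bash
python3 - <<'E'
from h import *
plan([0.577,-0.166,0.048],Rtool(-2.6))
E
```

```text
pos [ 0.5803 -0.168   0.0536] cab [ 0.0631 -0.2019] F [-0.4302  1.0674 -0.6364] j [-0.2815  0.5449  0.0334  1.0516 -0.0006  1.3365] g 0.04256584187342257 t 3.1
shift units [-0.0067  0.0041 -0.0113] mm [-3.348   2.0371 -5.6418] turn units [0.0052 0.0138 0.0035] deg [0.1558 0.4129 0.1054]
```

{"fn": "move_arm", "kwargs": {"moves": [[[0.03,0.002,-0.01,0,0.014,0,0],[0.03,-0.001,0,0,0,0,0],[0.03,-0.001,0,0,0,0,0],[0.03,-0.001,0,0,0,0,0],[0,0,0,0,0,0,0]]]}}

```text
clock: 3.52
eef_pos: [0.6386, -0.1693, 0.0514]
tool_rot: [0.724, 0.689, -0.004, -0.001]
ft_force: [1.2, 0.6, -0.1]
grip_width: 0.0426
```

```bash
python3 - <<'E'
from h import *
p=cab(0.138,-0.1985,0.048);plan(p,Rtool(-2.6))
E
```

```text
pos [ 0.6386 -0.1693  0.0514] cab [ 0.1213 -0.2005] F [ 1.171   0.5675 -0.1212] j [-0.2563  0.6614  0.2359  1.1504 -0.0058  1.3637] g 0.042554829955276006 t 3.5167
shift units [ 0.0336  0.0024 -0.0068] mm [16.7844  1.2067 -3.4072] turn units [ 0.0082 -0.0122  0.0073] deg [ 0.247  -0.3672  0.2181]
```

{"fn": "move_arm", "kwargs": {"moves": [[[0.012,0.001,-0.006,0,-0.01,0,0],[0.01,-0.0005,0,0,0,0,0],[0.008,-0.0005,0,0,0,0,0],[0.004,-0.0005,0,0,0,0,0]]]}}

```text
clock: 3.85
eef_pos: [0.654, -0.1699, 0.0503]
tool_rot: [0.724, 0.689, -0.003, 0.001]
ft_force: [-3.0, 0.0, 0.8]
grip_width: 0.0426
```

```bash
python3 - <<'E'
from h import *
p=cab(0.138,-0.1985,0.048);plan(p,Rtool(-2.6))
c=snap('wrist','w4.png')
E
```

```text
pos [ 0.654  -0.1699  0.0503] cab [ 0.1367 -0.2004] F [-2.9758  0.0388  0.811 ] j [-0.2513  0.6891  0.284   1.1678 -0.0062  1.3693] g 0.042562905927580386 t 3.85
shift units [ 0.0028  0.0037 -0.0046] mm [ 1.4008  1.857  -2.2756] turn units [ 0.0104 -0.0067  0.0083] deg [ 0.3134 -0.2009  0.2504]
```

View pics/w4.png

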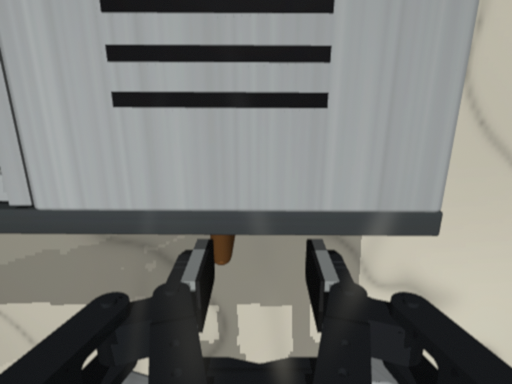

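{"fn": "move_arm", "kwargs": {"moves": [[[0.007,0,0,0,0,0,0],[0.007,0,0,0,0,0,0]]]}}

```text
clock: 4.07
eef_pos: [0.6566, -0.17, 0.0497]
tool_rot: [0.725, 0.689, -0.006, -0.002]
ft_force: [-13.1, 0.5, 7.1]
grip_width: 0.0429
```

```bash
python3 - <<'E'
from h import *
p=cab(0.138,-0.1985,0.048);plan(p,Rtool(-2.6))
E
```

```text
pos [ 0.6566 -0.17    0.0497] cab [ 0.1393 -0.2004] F [-13.1127   0.5131   7.1164] j [-0.2495  0.7018  0.3063  1.1859 -0.0083  1.3719] g 0.042864738596825096 t 4.0667
shift units [-0.0025  0.004  -0.0034] mm [-1.2445  1.9791 -1.7235] turn units [ 0.0103 -0.0235  0.0098] deg [ 0.3101 -0.7044  0.2932]
```

{"fn": "move_arm", "kwargs": {"moves": [[[-0.016,0,0.05,0,0,0,0],[0,0,0.07,0,0,0,0],[-0.05,-0.05,0.03,0,0,-0.15,-1],[-0.06,-0.05,0.01,0,0,-0.15,-1],[-0.06,-0.05,0,0,0,-0.15,-1],[-0.06,-0.05,0,0,0,-0.15,-1],[-0.06,-0.05,0,0,0,-0.14,-1],[0,0,0,0,0,0,-1]]]}}

```text
clock: 4.73
eef_pos: [0.5043, -0.2972, 0.1318]
tool_rot: [0.847, 0.532, -0.002, 0.001]
ft_force: [0.4, 0.6, -0.7]
grip_width: 0.0853
```

```bash
python3 - <<'E'
from h import *
plan([.486,-.324,.15],Rtool(-24.8))
c=snap('wrist','w5.png')
im=cv2.imread('pics/w5.png')
cv2.imwrite('pics/w5c.png',cv2.resize(im,None,fx=1.5,fy=1.5))
E
```

```text
pos [ 0.5043 -0.2972  0.1318] cab [-0.0071 -0.3344] F [ 0.4304  0.6325 -0.6731] j [-0.5303  0.4514  0.0966  1.2152 -0.0041  1.4891] g 0.0852867635075143 t 4.7333
shift units [-0.0365 -0.0536  0.0363] mm [-18.2668 -26.784   18.1599] turn units [ 0.0076 -0.0025  0.0302] deg [ 0.227  -0.0743  0.9073]
```

View pics/w5c.png

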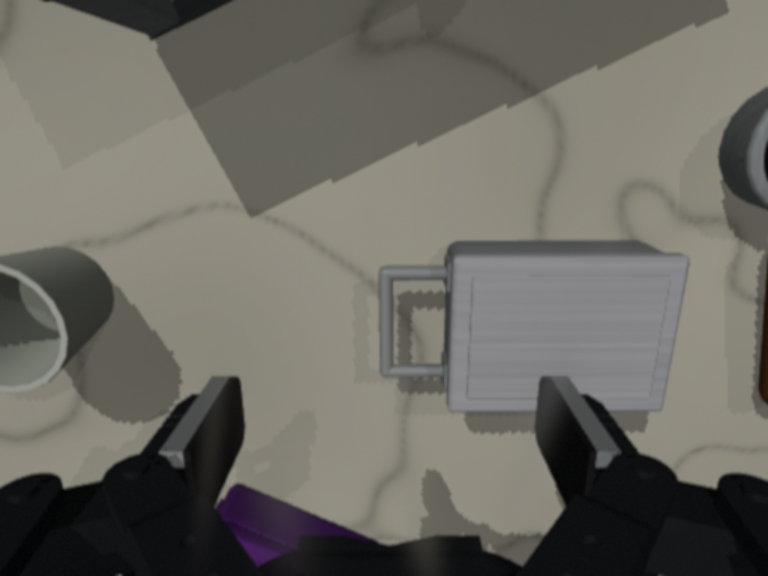

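```bash
python3 - <<'E'
from h import *
c=load('w5'); f=lambda u,v:(u/1.5,v/1.5)
for n,(u,v,z) in dict(b1=(386,268,.026),b2=(387,374,.026),mid=(386,320,.026),A=(452,252,.05),B=(687,256,.05),C=(660,409,.05),D=(450,409,.05),pur=(240,487,.05),pur2=(218,508,0.05),cup=(66,330,.06),pf=(722,155,.0)).items():
    U,V=f(u,v); print(n,ray(c,U,V,z),P(c,int(round(U)),int(round(V)),0))
c=load('scene0')
for n,(u,v,z) in dict(p1=(175,139.5,.05),p2=(182.5,151.5,.05),ph=(189.5,151,.026),black=(127,162,0.05),pfh=(131,230,.02)).items(): print(n,ray(c,u,v,z))
E
```

```text
b1 [ 0.5018 -0.2953  0.026 ] [ 0.5018 -0.2947  0.0289]
b2 [ 0.474  -0.3541  0.026 ] [ 0.4751 -0.3518  0.0301]
mid [ 0.4884 -0.323   0.026 ] [ 0.4888 -0.3215  0.029 ]
A [ 0.538  -0.2958  0.05  ] [ 0.5379 -0.304   0.021 ]
B [ 0.6424 -0.3484  0.05  ] [ 0.6438 -0.3503  0.0467]
C [ 0.6055 -0.4271  0.05  ] [ 0.62   -0.4702 -0.0016]
D [ 0.5015 -0.3769  0.05  ] [ 0.501  -0.3788  0.0474]
pur [ 0.3709 -0.3714  0.05  ] [ 0.3417 -0.3971  0.0076]
pur2 [ 0.3515 -0.3787  0.05  ] [ 0.3329 -0.3937  0.0263]
cup [ 0.3484 -0.2461  0.06  ] [ 0.3481 -0.2461  0.0596]
pf [ 0.6977 -0.3245  0.    ] [ 0.6953 -0.3228  0.004 ]
p1 [ 0.2765 -0.4332  0.05  ]
p2 [ 0.336  -0.3862  0.05  ]
ph [ 0.309  -0.3677  0.026 ]
black [ 0.4198 -0.588   0.05  ]
pfh [ 0.6959 -0.4851  0.02  ]
```

{"fn": "move_arm", "kwargs": {"moves": [[[-0.032,-0.054,-0.02,0,0,0.02,0.34],[0,0,-0.05,0,0,0,0.34],[0,0,-0.03,0,0,0,0.34],[0,0,0,0,0,0,0.34]]]}}

```text
clock: 5.12
eef_pos: [0.4962, -0.326, 0.0844]
tool_rot: [0.842, 0.539, 0.004, 0.008]
ft_force: [0.3, 0.5, -1.1]
grip_width: 0.039
```

```bash
python3 - <<'E'
from h import *
plan([.488,-.324,.026],Rtool(-25.2))
c=snap('wrist','w6.png')
im=cv2.imread('pics/w6.png')
cv2.imwrite('pics/w6c.png',cv2.resize(im,None,fx=1.5,fy=1.5))
E
```

```text
pos [ 0.4962 -0.326   0.0844] cab [-0.0138 -0.3635] F [ 0.3454  0.4798 -1.0582] j [-0.5819  0.4906  0.0289  1.0919  0.0013  1.4211] g 0.039016697822855786 t 5.1167
shift units [-0.0164  0.0039 -0.1168] mm [ -8.1982   1.9594 -58.3839] turn units [ 0.016   0.0287 -0.0145] deg [ 0.4814  0.862  -0.4358]
```

View pics/w6c.png

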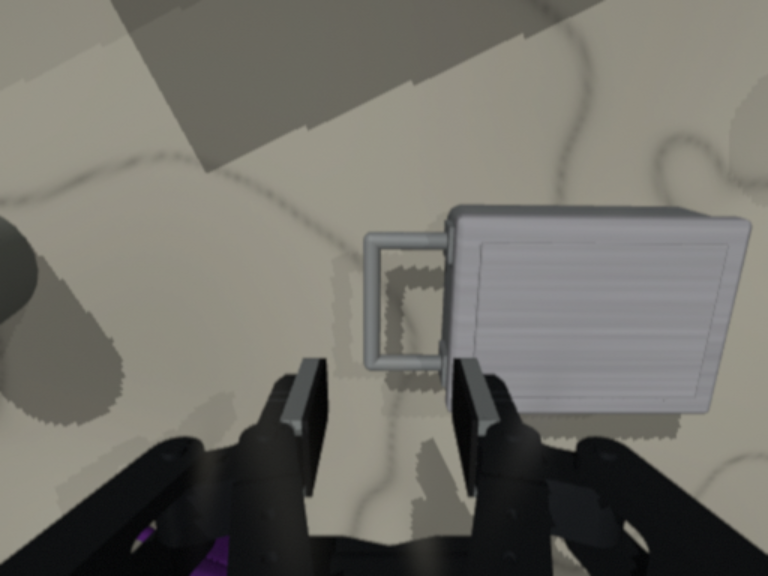

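```bash
python3 - <<'E'
from h import *
c=load('w6'); f=lambda u,v:(u/1.5,v/1.5)
for n,(u,v,z) in dict(b1=(372,240,.026),b2=(372,363,.026),mid=(372,302,.026),A=(455,215,.05)).items():
    U,V=f(u,v); print(n,ray(c,U,V,z),P(c,int(round(U)),int(round(V)),0))
E
```

```text
b1 [ 0.5005 -0.2975  0.026 ] [ 0.5008 -0.2968  0.0292]
b2 [ 0.4746 -0.3521  0.026 ] [ 0.4756 -0.3501  0.0304]
mid [ 0.488  -0.3239  0.026 ] [ 0.4887 -0.3225  0.0298]
A [ 0.5368 -0.2973  0.05  ] [ 0.5383 -0.3031  0.0229]
```

{"fn": "move_arm", "kwargs": {"moves": [[[-0.015,0.004,-0.01,0.015,0.03,-0.015,0.34],[0,0,-0.02,0,0,0,0.34]]]}}

```text
clock: 5.33
eef_pos: [0.4925, -0.324, 0.0731]
tool_rot: [0.844, 0.537, 0.001, 0.003]
ft_force: [0.3, 0.1, -1.1]
grip_width: 0.0281
```

```bash
python3 - <<'E'
from h import *
plan([.488,-.324,.026],Rtool(-25.2))
E
```

```text
pos [ 0.4925 -0.324   0.0731] cab [-0.0176 -0.3616] F [ 0.2538  0.0547 -1.0968] j [-0.5818  0.5018  0.0157  1.079  -0.0001  1.4265] g 0.028143721973006457 t 5.3333
shift units [-0.009  -0.0001 -0.0942] mm [ -4.5057  -0.0447 -47.1138] turn units [ 0.0062  0.0089 -0.0045] deg [ 0.1846  0.2681 -0.1341]
```

{"fn": "move_arm", "kwargs": {"moves": [[[-0.01,0,-0.02,0.006,0.01,0,0.34],[-0.003,0,-0.025,0,0.01,0,0.34],[-0.002,0,-0.025,0,0.01,0,0.34],[-0.001,0,-0.015,0,0,0,0.34],[0,0,0,0,0,0,0.34]]]}}

```text
clock: 5.75
eef_pos: [0.4848, -0.3221, 0.0255]
tool_rot: [0.843, 0.538, -0.005, -0.004]
ft_force: [-1.0, 0.6, 0.3]
grip_width: 0.028
```

```bash
python3 - <<'E'
from h import *
plan([.488,-.324,.026],Rtool(-25.2))
E
```

```text
pos [ 0.4848 -0.3221  0.0255] cab [-0.0254 -0.3601] F [-0.971   0.6188  0.2532] j [-0.583   0.5489 -0.043   0.9898 -0.0063  1.422 ] g 0.028035635867296262 t 5.75
shift units [ 0.0064 -0.0038  0.001 ] mm [ 3.2189 -1.8774  0.4907] turn units [-0.0014 -0.024  -0.011 ] deg [-0.0426 -0.7212 -0.3287]
```

Now close on the bar.

{"fn": "move_arm", "kwargs": {"moves": [[[0.006,-0.003,0,0,-0.024,-0.01,0.34],[0,0,0,0,0,0,1],[0,0,0,0,0,0,1],[0,0,0,0,0,0,1],[0,0,0,0,0,0,1]]]}}

```text
clock: 6.17
eef_pos: [0.4882, -0.3238, 0.0252]
tool_rot: [0.844, 0.536, 0.001, -0.0]
ft_force: [0.1, 0.3, 0.1]
grip_width: 0.0003
```

```bash
python3 - <<'E'
from h import *
plan(cab(0,-.215,.026),Rtool(-92.6))
E
```

```text
pos [ 0.4882 -0.3238  0.0252] cab [-0.0219 -0.3617] F [0.0677 0.2701 0.1371] j [-0.5865  0.5476 -0.0463  0.9766  0.0015  1.4242] g 0.00030898029627356876 t 6.1667
shift units [0.0571 0.2911 0.0017] mm [ 28.5593 145.5418   0.8387] turn units [-0.0006  0.003  -2.2465] deg [ -0.0182   0.0912 -67.3943]
```

```bash
python3 - <<'E'
from h import *
c=snap('wrist','w7.png')
im=cv2.imread('pics/w7.png')
cv2.imwrite('pics/w7c.png',cv2.resize(im,None,fx=1.5,fy=1.5))
c=snap('side','d7.png');im=cv2.imread('pics/d7.png')
cv2.imwrite('pics/d7c.png',cv2.resize(im[180:310,220:400],None,fx=4,fy=4,interpolation=cv2.INTER_CUBIC))
E
```

```text
(no output)
```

View pics/w7c.png

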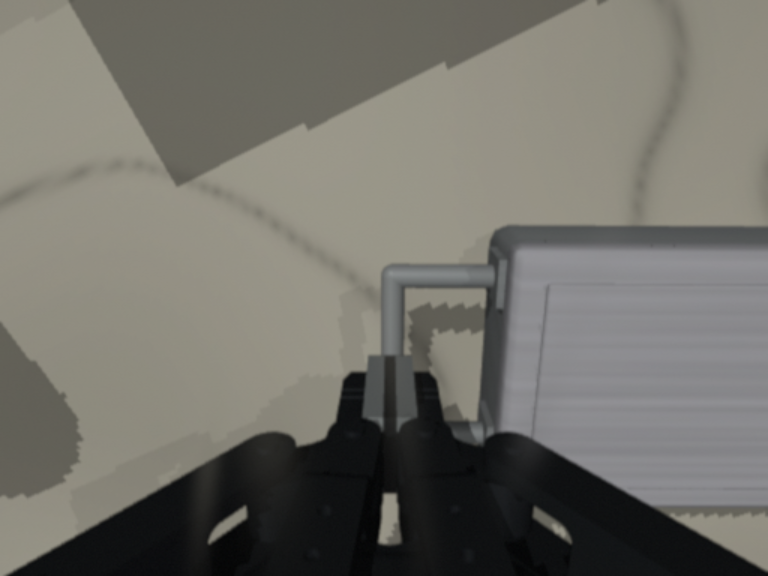

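View pics/d7c.png

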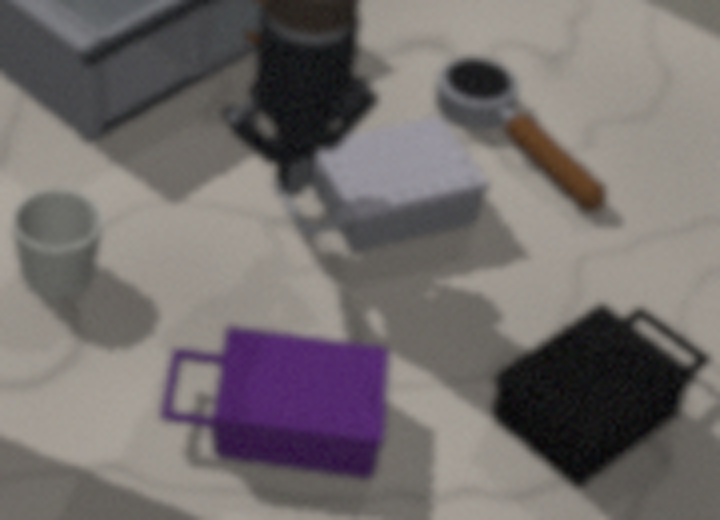

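```bash
python3 - <<'E'
from h import *
c=load('w7'); f=lambda u,v:(u/1.5,v/1.5)
for (u,v) in [(378,358),(378,365),(378,380),(378,395),(378,410),(405,358),(405,380),(405,410),(393,300),(393,330),(393,345),(357,380),(355,410)]:
    U,V=f(u,v); print((u,v),P(c,int(round(U)),int(round(V)),0))
E
```

```text
(378, 358) [ 0.4885 -0.312   0.0507]
(378, 365) [ 0.4887 -0.3118  0.055 ]
(378, 380) [ 0.4887 -0.3121  0.0636]
(378, 395) [ 0.4891 -0.3118  0.0723]
(378, 410) [ 0.4889 -0.3125  0.0782]
(405, 358) [ 0.4958 -0.3152  0.0512]
(405, 380) [ 0.4954 -0.3152  0.0637]
(405, 410) [ 0.495  -0.3149  0.0789]
(393, 300) [ 0.4974 -0.3038  0.0304]
(393, 330) [ 0.4926 -0.3142  0.0286]
(393, 345) [ 0.4905 -0.3187  0.0298]
(357, 380) [ 0.4816 -0.3127  0.0569]
(355, 410) [ 0.4819 -0.3133  0.0722]
```

```bash
python3 - <<'E'
from h import *
for nm,tz,pts in [('w5',[.5043,-.2972,.1318],[(230,382),(222,400),(560,382)]),('w3',[.5794,-.1543,.1406],[(308,364),(470,364),(303,390)]),('w7',[.4882,-.3238,.0252],[(378,358)]),('w6',[.4962,-.326,.0844],[(315,364)])]:
    c=load(nm); print(nm,'cam-tcp',np.array(c['extrinsics'])[:3,3]-tz)
    for (u,v) in pts:
        p=P(c,int(round(u/1.5)),int(round(v/1.5)),0); print((u,v),p,p-tz)
c=load('d7')
for (u,v) in [(293,185),(290,175),(295,170)]:
    U,V=220+u/4,180+v/4; print(P(c,int(U),int(V),0), ray(c,U,V,.014))
E
```

```text
w5 cam-tcp [0.0326 0.0713 0.1613]
(230, 382) [ 0.4695 -0.2677  0.1726] [-0.0348  0.0295  0.0408]
(222, 400) [ 0.4687 -0.269   0.1792] [-0.0356  0.0282  0.0474]
(560, 382) [ 0.549  -0.306   0.1727] [ 0.0447 -0.0088  0.0409]
w3 cam-tcp [-0.0011  0.0779  0.1619]
(308, 364) [ 0.5545 -0.1425  0.1707] [-0.0249  0.0118  0.0301]
(470, 364) [ 0.6011 -0.1426  0.1707] [0.0217 0.0117 0.0301]
(303, 390) [ 0.5554 -0.1431  0.1843] [-0.024   0.0112  0.0437]
w7 cam-tcp [0.0316 0.0708 0.1617]
(378, 358) [ 0.4885 -0.312   0.0507] [0.0003 0.0118 0.0255]
w6 cam-tcp [0.0288 0.0727 0.1614]
(315, 364) [ 0.4798 -0.3059  0.1143] [-0.0164  0.0201  0.0299]
[ 0.4785 -0.3322  0.0622] [ 0.5207 -0.3014  0.014 ]
[ 0.4787 -0.3268  0.0714] [ 0.5282 -0.2916  0.014 ]
[ 0.4746 -0.3334  0.0825] [ 0.536  -0.2903  0.014 ]
```

```bash
python3 - <<'E'
import workcell
print([ (n,getattr(workcell,n)) for n in dir(workcell) if not n.startswith('_')])
from h import *
c=load('w5')
for u in range(215,245,5): print(u,[round(float(P(c,int(u/1.5),int(v/1.5),0)[2])-.1318,3) for v in range(376,470,8)])
E
```

```text
[('Unreachable', <class 'workcell.Unreachable'>), ('camera', <function make.<locals>.drawn_camera at 0x7f05393d8220>), ('get_obs', <function make.<locals>.<lambda> at 0x7f05393d8720>), ('job_done', <function connect.<locals>.done at 0x7f053934b880>), ('tcp_to_tips', 0.011)]
215 [0.036, 0.04, 0.045, 0.049, 0.052, 0.054, 0.054, 0.054, 0.055, 0.056, 0.056, 0.057]
220 [0.035, 0.04, 0.045, 0.049, 0.049, 0.052, 0.05, 0.052, 0.053, 0.054, 0.054, 0.055]
225 [0.035, 0.04, 0.045, 0.044, 0.046, 0.047, 0.048, 0.048, 0.049, 0.049, 0.05, 0.05]
230 [0.035, 0.041, 0.041, 0.042, 0.043, 0.044, 0.044, 0.045, 0.046, 0.046, 0.047, 0.048]
235 [0.036, 0.037, 0.038, 0.039, 0.039, 0.041, 0.04, 0.042, 0.043, 0.042, 0.044, -0.132]
240 [-0.132, 0.032, 0.034, 0.033, 0.034, 0.035, 0.037, 0.037, 0.037, 0.037, -0.133, -0.133]
```

```bash
python3 - <<'E'
from h import *
c=load('w4')
for (u,v) in [(222,262),(222,255),(222,245),(200,243),(198,260),(320,245),(325,260)]: p=P(c,u,v,0); print((u,v),p,tocab(p))
p=ray(c,222,260,.068);print(p,tocab(p))
c=snap('scene','s7.png');im=cv2.imread('pics/s7.png')
cv2.imwrite('pics/s7c.png',cv2.resize(im[150:270,130:290],None,fx=4.8,fy=4.8,interpolation=cv2.INTER_CUBIC))
E
```

```text
(222, 262) [ 0.6348 -0.1716  0.0713] [ 0.1176 -0.203 ]
(222, 255) [ 0.6354 -0.167   0.073 ] [ 0.118  -0.1983]
(222, 245) [ 0.6357 -0.1624  0.0719] [ 0.1181 -0.1938]
(200, 243) [ 0.6274 -0.1569  0.0798] [ 0.1096 -0.1886]
(198, 260) [ 0.6291 -0.1569  0.0944] [ 0.1113 -0.1886]
(320, 245) [ 0.6793 -0.1602  0.0802] [ 0.1615 -0.1896]
(325, 260) [ 0.6788 -0.1591  0.0947] [ 0.161  -0.1885]
[ 0.6344 -0.1724  0.068 ] [ 0.1173 -0.2038]
```

View pics/s7c.png

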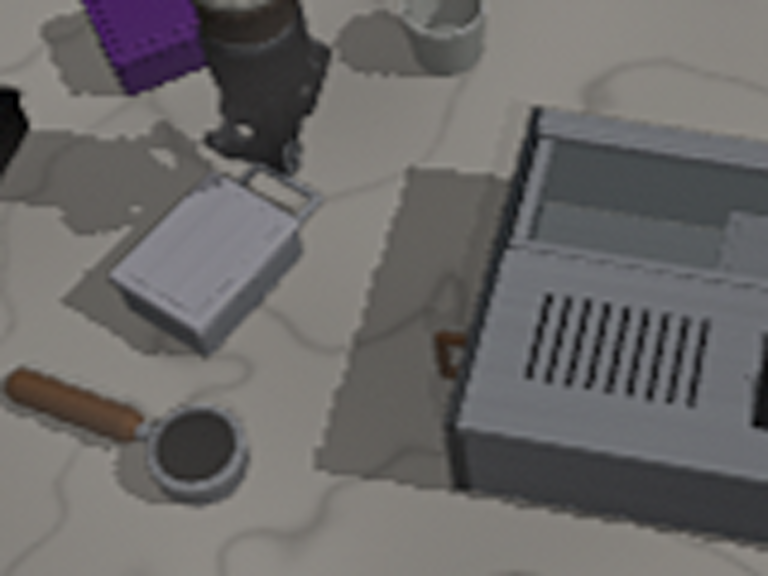

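{"fn": "move_arm", "kwargs": {"moves": [[[0,0,0,0,0,0,0.34],[0,0,0,0,0,0,0.34],[-0.001,0,-0.015,0,0.005,0,0.34],[-0.001,0,-0.015,0,0.005,0,0.34],[0,0,0,0,0,0,0.34]]]}}

```text
clock: 6.73
eef_pos: [0.4878, -0.3242, 0.01]
tool_rot: [0.844, 0.536, -0.001, -0.001]
ft_force: [0.4, 1.0, 0.9]
grip_width: 0.028
```

```bash
python3 - <<'E'
from h import *
plan([.488,-.324,-.010],Rtool(-25.2))
c=snap('wrist','w8.png')
im=cv2.imread('pics/w8.png')
cv2.imwrite('pics/w8c.png',cv2.resize(im,None,fx=1.5,fy=1.5))
E
```

```text
pos [ 0.4878 -0.3242  0.01  ] cab [-0.0223 -0.3621] F [0.3526 0.964  0.8746] j [-0.5857  0.5662 -0.0595  0.9471 -0.0017  1.4249] g 0.02802349174868051 t 6.7333
shift units [ 0.0004  0.0004 -0.0399] mm [  0.2044   0.2023 -19.9584] turn units [ 0.0006 -0.005  -0.0001] deg [ 0.0173 -0.1488 -0.0031]
```

View pics/w8c.png

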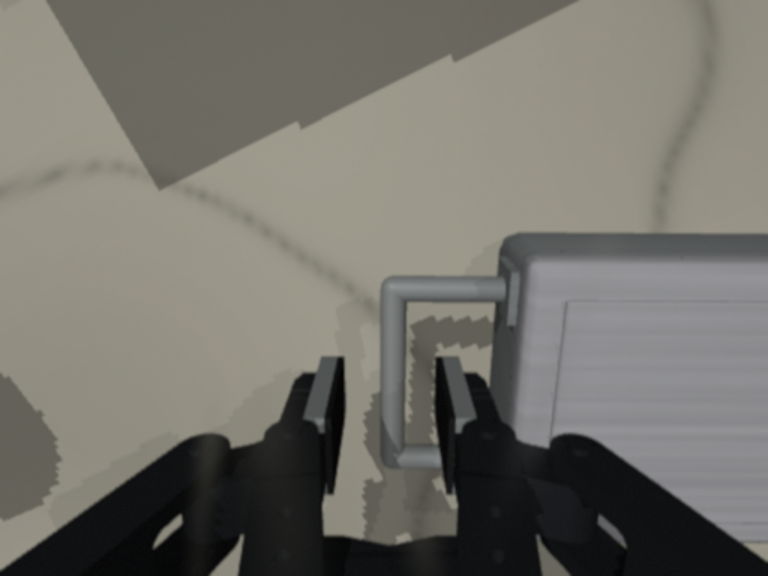

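{"fn": "move_arm", "kwargs": {"moves": [[[0,0,-0.012,0,0,0,0.34],[0,0,-0.012,0,0,0,0.34],[0,0,0,0,0,0,0.34]]]}}

```text
clock: 7.03
eef_pos: [0.4878, -0.3242, -0.0032]
tool_rot: [0.844, 0.536, -0.001, -0.001]
ft_force: [-0.1, -0.2, -1.2]
grip_width: 0.028
```

```bash
python3 - <<'E'
from h import *
plan([.488,-.324,-.010],Rtool(-25.2))
c=snap('wrist','w9.png')
im=cv2.imread('pics/w9.png')
cv2.imwrite('pics/w9c.png',cv2.resize(im[150:],None,fx=1.5,fy=1.5))
c=load('w9')
for v in range(225,330,8): print(v,[round(float(P(c,u,v,0)[2]),3) for u in range(190,330,8)])
E
```

```text
pos [ 0.4878 -0.3242 -0.0032] cab [-0.0223 -0.3621] F [-0.0993 -0.1524 -1.1672] j [-0.5856  0.5819 -0.0719  0.9192 -0.0017  1.4249] g 0.02798522574050611 t 7.0333
shift units [ 0.0004  0.0004 -0.0136] mm [ 0.1819  0.1849 -6.8062] turn units [ 0.0003 -0.0053 -0.0001] deg [ 0.0082 -0.1599 -0.0035]
225 [0.001, 0.001, -0.001, -0.001, -0.001, -0.0, -0.001, -0.002, 0.027, 0.029, 0.028, -0.0, -0.001, -0.0, 0.0, -0.0, -0.001, 0.0]
233 [-0.001, -0.0, -0.0, -0.001, -0.001, 0.0, -0.0, -0.001, 0.028, 0.029, 0.027, 0.0, 0.0, -0.001, -0.0, -0.0, -0.001, -0.0]
241 [-0.0, 0.0, -0.001, 0.024, 0.024, -0.0, 0.001, -0.0, 0.028, 0.029, 0.028, -0.001, -0.001, 0.025, 0.025, -0.001, -0.0, -0.001]
249 [-0.0, -0.001, 0.023, 0.032, 0.032, -0.0, -0.001, 0.0, 0.028, 0.03, 0.027, 0.0, -0.001, 0.031, 0.031, 0.024, 0.024, -0.001]
257 [0.001, 0.032, 0.032, 0.039, 0.038, -0.002, 0.0, -0.0, 0.028, 0.03, 0.027, 0.001, -0.0, 0.035, 0.038, 0.039, 0.032, -0.0]
265 [-0.001, 0.038, 0.045, 0.045, 0.045, -0.001, 0.0, -0.0, 0.027, 0.03, 0.027, -0.001, -0.0, 0.037, 0.045, 0.045, 0.037, 0.038]
273 [0.043, 0.043, 0.05, 0.051, 0.0
[... 279 characters left out ...]
.027, 0.029, 0.027, -0.0, -0.0, 0.039, 0.054, 0.061, 0.061, 0.064]
297 [0.066, 0.066, 0.066, 0.059, 0.05, -0.001, -0.0, -0.0, 0.028, 0.029, 0.027, -0.0, -0.001, 0.039, 0.053, 0.067, 0.067, 0.067]
305 [0.071, 0.07, 0.07, 0.06, 0.052, -0.0, -0.001, 0.0, 0.028, 0.029, 0.0, -0.001, 0.0, 0.042, 0.054, 0.07, 0.07, 0.07]
313 [0.074, 0.074, 0.074, 0.06, 0.052, -0.0, -0.0, -0.001, 0.028, 0.029, 0.025, 0.024, 0.025, 0.024, 0.054, 0.075, 0.074, 0.074]
321 [0.083, 0.084, 0.084, 0.063, 0.053, -0.001, -0.0, -0.0, 0.027, 0.029, 0.028, 0.028, 0.029, 0.028, 0.055, 0.083, 0.083, 0.084]
329 [0.086, 0.086, 0.086, 0.061, -0.0, -0.001, -0.0, -0.0, 0.0, 0.029, 0.028, 0.03, 0.029, 0.029, 0.029, 0.086, 0.087, 0.087]
```

View pics/w9c.png

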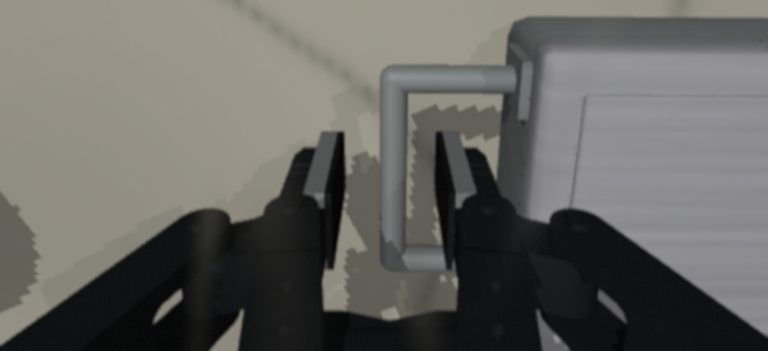

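{"fn": "move_arm", "kwargs": {"moves": [[[0,0,-0.015,0,0,0,0.34],[0,0,0,0,0,0,1],[0,0,0,0,0,0,1],[0,0,0,0,0,0,1],[0,0,0,0,0,0,1]]]}}

```text
clock: 7.5
eef_pos: [0.4885, -0.3246, -0.0106]
tool_rot: [0.844, 0.536, -0.001, -0.0]
ft_force: [0.3, -1.1, -0.8]
grip_width: 0.006
```

```bash
python3 - <<'E'
from h import *
plan(cab(0,-.215,-.01),Rtool(-92.6))
E
```

```text
pos [ 0.4885 -0.3246 -0.0106] cab [-0.0216 -0.3625] F [ 0.3486 -1.0894 -0.7863] j [-0.5857  0.5912 -0.0782  0.9023 -0.0016  1.4251] g 0.005973896661718023 t 7.5
shift units [0.0566 0.2927 0.0012] mm [ 28.2846 146.3501   0.6098] turn units [-0.0003 -0.0037 -2.2464] deg [ -0.0083  -0.1117 -67.3915]
```

{"fn": "move_arm", "kwargs": {"moves": [[[0.004,0.017,0,0,0,-0.15,1],[0.004,0.017,0,0,0,-0.15,1],[0.004,0.017,0,0,0,-0.15,1],[0.004,0.017,0,0,0,-0.15,1],[0.004,0.017,0,0,0,-0.15,1],[0.004,0.017,0,0,0,-0.15,1],[0,0,0,0,0,0,1]]]}}

```text
clock: 8.08
eef_pos: [0.5042, -0.2731, -0.0106]
tool_rot: [0.95, 0.314, 0.002, 0.002]
ft_force: [-0.9, 1.3, 1.2]
grip_width: 0.0056
```

```bash
python3 - <<'E'
from h import *
plan(cab(0,-.235,-.01),Rtool(-92.6))
E
```

```text
pos [ 0.5042 -0.2731 -0.0106] cab [-0.0083 -0.3103] F [-0.8876  1.2659  1.2399] j [-0.4962  0.5661 -0.1252  0.8744 -0.0005  2.0072] g 0.00564851811634848 t 8.0833
shift units [0.0234 0.1498 0.0013] mm [11.6792 74.8828  0.6315] turn units [ 0.008   0.0059 -1.3054] deg [  0.241    0.178  -39.1625]
```

{"fn": "move_arm", "kwargs": {"moves": [[[0.003,0.018,0,0.001,0.001,-0.16,1],[0.003,0.018,0,0.001,0.001,-0.16,1],[0.003,0.018,0,0,0,-0.16,1],[0.003,0.018,0,0,0,-0.16,1],[0.003,0.018,0,0,0,-0.16,1],[0.003,0.018,0,0,0,-0.16,1],[0.003,0.018,0,0,0,-0.16,1],[0,0,0,0,0,0,1]]]}}

```text
clock: 8.75
eef_pos: [0.5177, -0.2119, -0.0107]
tool_rot: [1.0, 0.021, 0.002, 0.004]
ft_force: [-0.7, 4.2, 1.0]
grip_width: 0.0057
```

```bash
python3 - <<'E'
from h import *
plan(cab(0,-.235,-.01),Rtool(-92.6))
c=snap('wrist','w10.png')
im=cv2.imread('pics/w10.png')
cv2.imwrite('pics/w10c.png',cv2.resize(im,None,fx=1.5,fy=1.5))
c=snap('scene','s10.png');im=cv2.imread('pics/s10.png')
cv2.imwrite('pics/s10c.png',cv2.resize(im[150:270,130:290],None,fx=4.8,fy=4.8,interpolation=cv2.INTER_CUBIC))
E
```

```text
pos [ 0.5177 -0.2119 -0.0107] cab [ 0.0025 -0.2486] F [-0.7204  4.1524  1.0388] j [-0.3849  0.542  -0.1699  0.8508 -0.0063  2.7144] g 0.005715351610563242 t 8.75
shift units [-0.0038  0.0273  0.0013] mm [-1.9026 13.6599  0.6523] turn units [ 0.0173  0.0089 -0.1674] deg [ 0.5189  0.2675 -5.0215]
```

View pics/w10c.png

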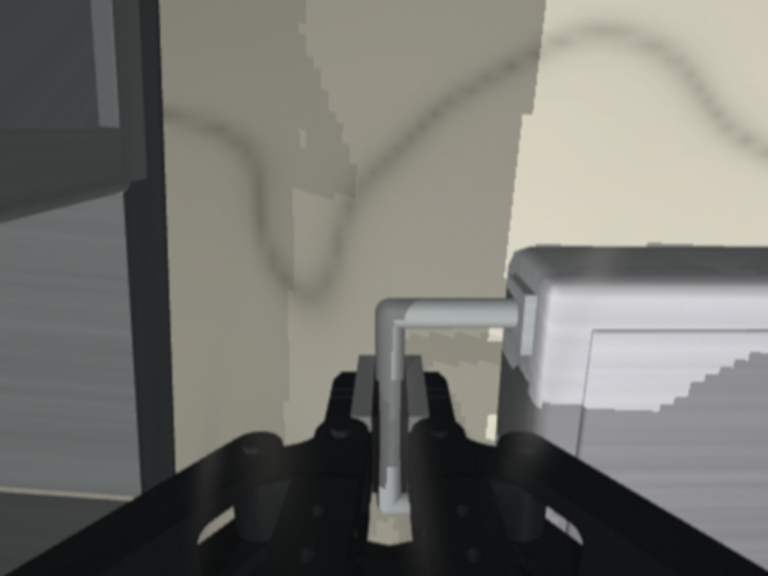

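View pics/s10c.png

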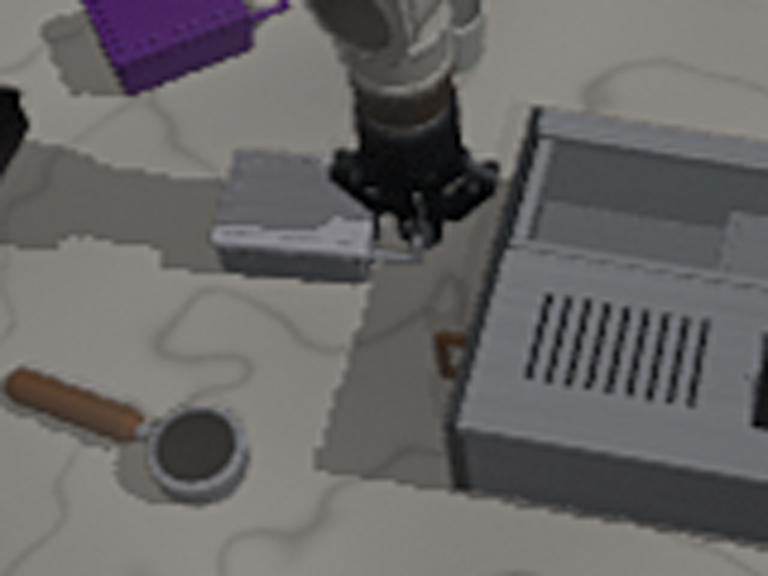

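{"fn": "move_arm", "kwargs": {"moves": [[[-0.002,0.008,0,0.009,0.004,-0.085,1],[-0.002,0.008,0,0.009,0.004,-0.085,1],[0,0,0,0,0,0,1]]]}}

```text
clock: 9.1
eef_pos: [0.5165, -0.2075, -0.0103]
tool_rot: [1.0, -0.02, 0.001, 0.001]
ft_force: [0.5, 1.1, -1.7]
grip_width: 0.0055
```

```bash
python3 - <<'E'
from h import *
plan(cab(0,-.235,-.01),Rtool(-92.6))
c=snap('wrist','w11.png')
im=cv2.imread('pics/w11.png')
cv2.imwrite('pics/w11c.png',cv2.resize(im,None,fx=1.5,fy=1.5))
E
```

```text
pos [ 0.5165 -0.2075 -0.0103] cab [ 0.0011 -0.2442] F [ 0.4903  1.08   -1.7352] j [-0.3811  0.5401 -0.1722  0.855  -0.0016  2.8003] g 0.0054615298651286516 t 9.1
shift units [-0.0013  0.0185  0.0006] mm [-0.6344  9.2594  0.2927] turn units [ 0.0054  0.0049 -0.0107] deg [ 0.1617  0.1482 -0.3205]
```

View pics/w11c.png

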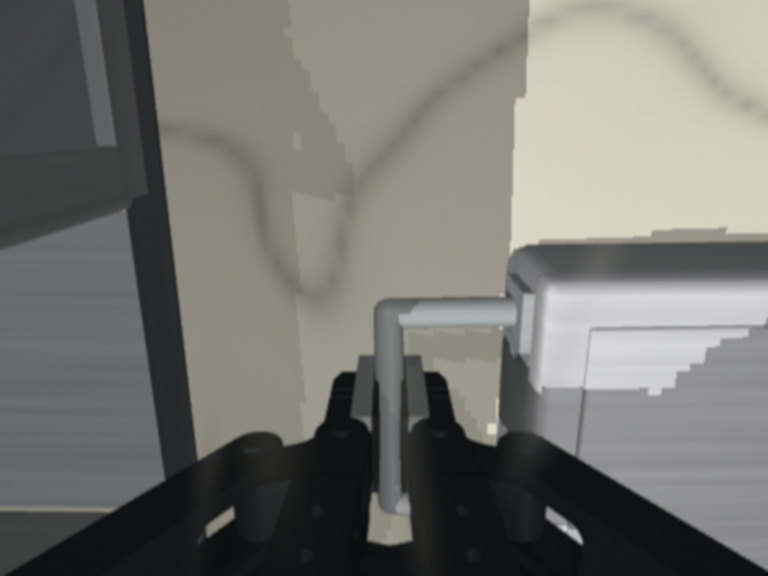

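```bash
python3 - <<'E'
from h import *
c=load('w11'); f=lambda u,v:(u/1.5,v/1.5)
def go(d):
    for n,(u,v,z) in d.items():
        U,V=f(u,v); p=ray(c,U,V,z);q=P(c,int(round(U)),int(round(V)),0); print(n,p,tocab(p),q,tocab(q))
go(dict(t1=(124,3,.098),t2=(147,195,.098),t3=(165,480,.084),b1=(390,305,.03),b2=(391,495,.03),sA=(537,250,.05),sB=(760,246,.05),sC=(595,330,.05),sD=(765,330,.05)))
for v in (20,100,180): print(v,[ (u,tocab(P(c,u,v,0)).round(4),P(c,u,v,0)[2].round(3)) for u in range(76,112,4)])
E
```

```text
t1 [ 0.6043 -0.1853  0.098 ] [ 0.0878 -0.218 ] [ 0.6259 -0.141   0.0004] [ 0.1073 -0.1728]
t2 [ 0.5864 -0.1842  0.098 ] [ 0.0698 -0.2177] [ 0.5752 -0.1379  0.001 ] [ 0.0566 -0.172 ]
t3 [ 0.5398 -0.172   0.084 ] [ 0.0228 -0.2077] [ 0.5288 -0.1642  0.0699] [ 0.0114 -0.2004]
b1 [ 0.5483 -0.2085  0.03  ] [ 0.0329 -0.2438] [ 0.5482 -0.2085  0.0293] [ 0.0328 -0.2438]
b2 [ 0.4897 -0.2065  0.03  ] [-0.0257 -0.2444] [ 0.4901 -0.2066  0.0304] [-0.0253 -0.2445]
sA [ 0.5664 -0.2395  0.05  ] [ 0.0524 -0.2739] [ 0.5572 -0.2498  0.0147] [ 0.0437 -0.2846]
sB [ 0.5654 -0.2854  0.05  ] [ 0.0535 -0.3198] [ 0.5555 -0.3133  0.0128] [ 0.0448 -0.3481]
sC [ 0.548  -0.2529  0.05  ] [ 0.0346 -0.2881] [ 0.5478 -0.2533  0.0495] [ 0.0344 -0.2885]
sD [ 0.5465 -0.2899  0.05  ] [ 0.0348 -0.3251] [ 0.5463 -0.2902  0.0496] [ 0.0346 -0.3254]
20 [(76, array([ 0.0997, -0.1724]), np.float64(0.007)), (80, array([ 0.0999, -0.1733]), np.float64(0.006)), (84, array([ 0.1004, -0.1734]), np.float64(0.003)), (88, array([ 0.1006, -0.1745]), np.float64(0.002)), (92, array([ 0.1008, -0.1756]), np.float64(0.001)), (96, array([ 0.10
[... 436 characters left out ...]
 np.float64(0.005)), (96, array([ 0.0695, -0.1732]), np.float64(0.002)), (100, array([ 0.0695, -0.1746]), np.float64(0.001)), (104, array([ 0.0695, -0.1763]), np.float64(0.001)), (108, array([ 0.0694, -0.1771]), np.float64(-0.001))]
180 [(76, array([ 0.0329, -0.1575]), np.float64(-0.001)), (80, array([ 0.0335, -0.1605]), np.float64(0.001)), (84, array([ 0.0334, -0.1622]), np.float64(0.001)), (88, array([ 0.0333, -0.1638]), np.float64(0.0)), (92, array([ 0.0333, -0.1657]), np.float64(0.0)), (96, array([ 0.0332, -0.1674]), np.float64(-0.0)), (100, array([ 0.0338, -0.1702]), np.float64(0.002)), (104, array([ 0.0334, -0.1713]), np.float64(0.0)), (108, array([ 0.0334, -0.1732]), np.float64(0.0))]
```

{"fn": "move_arm", "kwargs": {"moves": [[[0,0,0,0,0,0,0.34],[0,0,0,0,0,0,0.34],[0,0,0,0,0,0,0.34],[0,0,0.04,0,0,0,0.34],[0,0,0.06,0,0,0,0.34],[0,0,0.07,0,0,0,0.2],[0,0,0.04,0,0,0.1,0]]]}}

```text
clock: 9.73
eef_pos: [0.5088, -0.2089, 0.0919]
tool_rot: [1.0, 0.009, -0.007, 0.001]
ft_force: [1.6, -0.6, 0.3]
grip_width: 0.0424
```

```bash
python3 - <<'E'
from h import *
plan(cab(0,-.44,.09),Rtool(-2.6))
E
```

```text
pos [ 0.5088 -0.2089  0.0919] cab [-0.0065 -0.246 ] F [ 1.578  -0.6433  0.3462] j [-0.3858  0.4265 -0.0533  1.1026 -0.0065  2.7371] g 0.042403685096549286 t 9.7333
shift units [-0.0046 -0.3883 -0.0039] mm [  -2.2833 -194.1252   -1.9495] turn units [ 0.0216 -0.0179  2.8775] deg [ 0.6489 -0.5371 86.3255]
```

{"fn": "move_arm", "kwargs": {"moves": [[[0,-0.02,0,0,0,0.21,0],[0,-0.032,0,0,0,0.21,0],[0,-0.032,0,0,0,0.21,0],[0,-0.032,0,0,0,0.21,0],[0,-0.032,0,0,0,0.21,0],[0,-0.032,0,0,0,0.21,0],[0,-0.032,0,0,0,0.21,0],[0,-0.032,0,0,0,0.21,0]]]}}

```text
clock: 10.4
eef_pos: [0.5118, -0.3398, 0.1026]
tool_rot: [0.889, 0.457, 0.0, 0.009]
ft_force: [-0.1, 0.1, -0.4]
grip_width: 0.0427
```

{"fn": "move_arm", "kwargs": {"moves": [[[0,-0.032,0,0,0,0.21,0],[0,-0.032,0,0,0,0.21,0],[0,-0.032,0,0,0,0.21,0],[0,-0.02,0,0,0,0.21,0],[0,0,0,0,0,0.21,0],[0,0,0,0,0,0,0]]]}}

```text
clock: 10.9
eef_pos: [0.5081, -0.4088, 0.1025]
tool_rot: [0.722, 0.692, -0.0, 0.011]
ft_force: [-0.6, 0.2, 0.7]
grip_width: 0.0429
```

```bash
python3 - <<'E'
from h import *
plan(cab(0,-.44,.09),Rtool(-2.6))
c=snap('wrist','w12.png')
im=cv2.imread('pics/w12.png')
cv2.imwrite('pics/w12c.png',cv2.resize(im,None,fx=1.5,fy=1.5))
E
```

```text
pos [ 0.5081 -0.4088  0.1025] cab [ 0.0018 -0.4457] F [-0.6073  0.183   0.7139] j [-0.6759  0.5849  0.2386  1.2037 -0.0033  0.9382] g 0.04290197234358784 t 10.9
shift units [-0.003   0.0115 -0.0249] mm [ -1.5222   5.7361 -12.4578] turn units [ 0.0299  0.0271 -0.0039] deg [ 0.8959  0.8116 -0.118 ]
```

View pics/w12c.png

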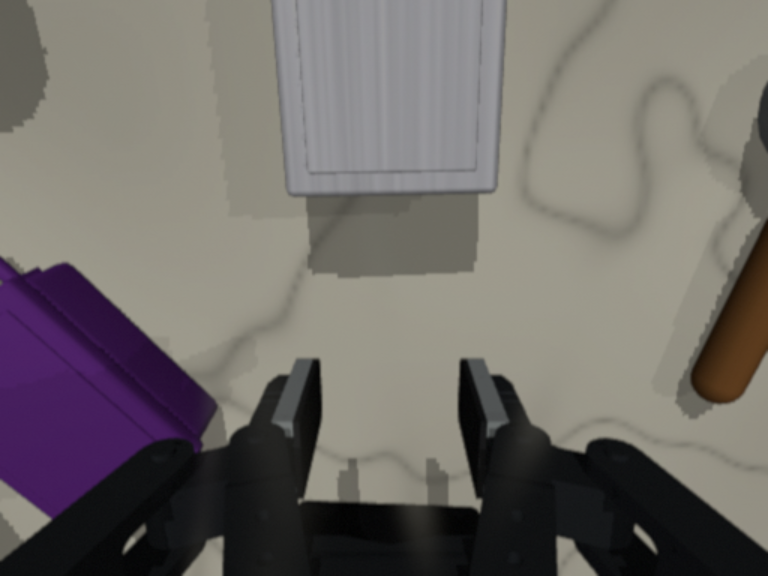

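```bash
python3 - <<'E'
from h import *
c=load('w12'); f=lambda u,v:(u/1.5,v/1.5)
for n,(u,v) in dict(pc=(210,408),pc2=(70,268),rl=(293,190),rr=(494,187),fl=(280,20),fr=(502,20),tip=(310,364),tip2=(470,364),pfh=(715,400),kl=(160,470)).items():
    U,V=f(u,v); q=P(c,int(round(U)),int(round(V)),0); print(n,q,tocab(q))
E
```

```text
pc [ 0.4032 -0.4818  0.0124] [-0.0996 -0.5233]
pc2 [ 0.3422 -0.3976  0.0079] [-0.1644 -0.442 ]
rl [ 0.469  -0.3571  0.0481] [-0.0396 -0.3958]
rr [ 0.5539 -0.3599  0.047 ] [ 0.0454 -0.3947]
fl [ 0.4712 -0.2927  0.0488] [-0.0403 -0.3314]
fr [ 0.5556 -0.2961  0.0483] [ 0.0442 -0.3309]
tip [ 0.484  -0.3956  0.1318] [-0.0228 -0.4336]
tip2 [ 0.5299 -0.3978  0.1322] [ 0.023  -0.4337]
pfh [ 0.684  -0.4854  0.0227] [ 0.181  -0.5142]
kl [ 0.4608 -0.3928  0.1791] [-0.0461 -0.4318]
```

{"fn": "move_arm", "kwargs": {"moves": [[[0,-0.01,-0.01,0.21,0,0,0],[0,-0.01,-0.02,0.21,0,0,0],[0,0,-0.02,0.21,0,0,0],[0,0,-0.02,0.21,0,0,0],[0,0,-0.02,0.21,0,0,0],[0,0,-0.02,0.21,0,0,0],[0,0,0,0,0,0,0]]]}}

```text
clock: 11.53
eef_pos: [0.5042, -0.4101, 0.0348]
tool_rot: [0.689, 0.643, 0.231, -0.242]
ft_force: [-1.4, 0.6, -14.6]
grip_width: 0.0427
```

```bash
python3 - <<'E'
from h import *
plan(cab(0.002,-.43,.012),Rtool(-2.6,38,87.4))
c=snap('wrist','w13.png')
im=cv2.imread('pics/w13.png')
cv2.imwrite('pics/w13c.png',cv2.resize(im,None,fx=1.5,fy=1.5))
E
```

```text
pos [ 0.5042 -0.4101  0.0348] cab [-0.0021 -0.4472] F [ -1.4132   0.5521 -14.5798] j [-0.8856  1.1937  1.0423  1.9777  0.4171  0.6335] g 0.04269226977683936 t 11.5333
shift units [ 0.0097  0.034  -0.0456] mm [  4.8315  16.9801 -22.8173] turn units [-0.0405 -0.068   0.0218] deg [-1.2158 -2.0415  0.6549]
```

View pics/w13c.png

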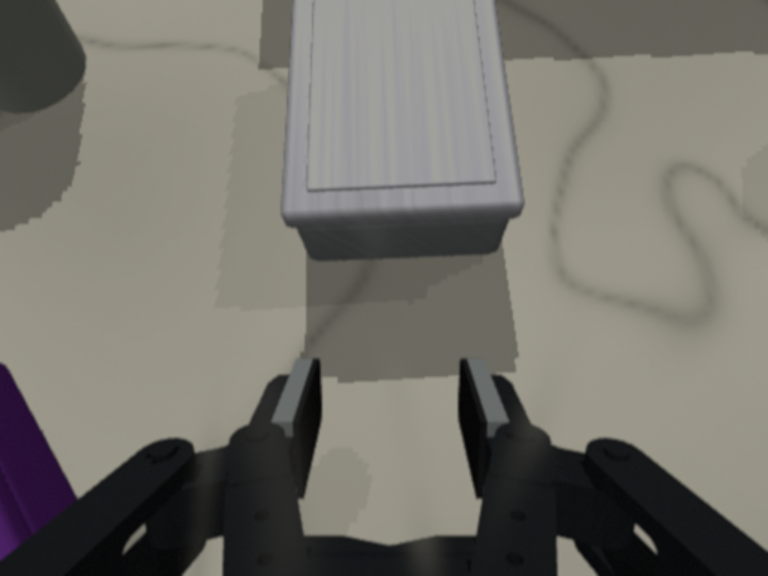

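```bash
python3 - <<'E'
from h import *
o=get_obs();print(o['ft_force'],o['eef_pos'],o['joint_vel'],o['tau'])
c=snap('scene','s13.png');im=cv2.imread('pics/s13.png')
c2=snap('side','d13.png');im2=cv2.imread('pics/d13.png')
cv2.imwrite('pics/sd13.png',np.hstack([cv2.resize(im[50:270,90:330],None,fx=1.65,fy=1.65),cv2.resize(im2[100:320,150:390],None,fx=1.65,fy=1.65)]))
E
```

```text
[-0.4654  0.6915 -2.856 ] [ 0.5048 -0.4096  0.0386] [ 0.0427 -0.2864 -0.1147 -0.064   0.009   0.0069] [ -0.1259 -79.4897  29.0264   5.2809   1.5863  -0.1189]
```

View pics/sd13.png

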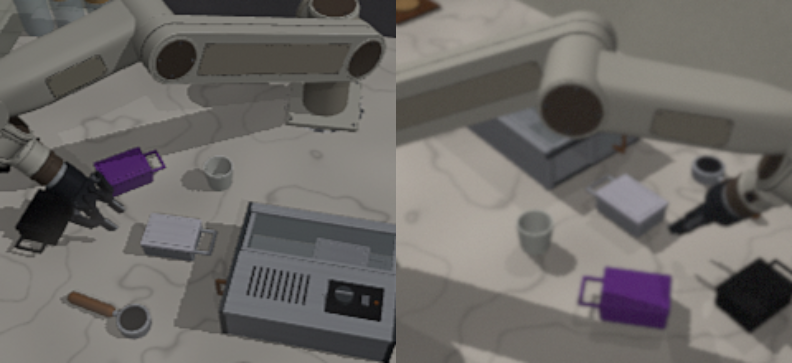

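{"fn": "move_arm", "kwargs": {"moves": [[[0.005,0,-0.02,-0.03,-0.03,0.01,0],[0.003,0.01,-0.02,0,-0.02,0.01,0],[0,0.02,-0.012,0,0,0,0],[0,0.02,0,0,0,0,0],[0,0.02,0,0,0,0,0]]]}}

```text
clock: 12.1
eef_pos: [0.5238, -0.3785, 0.07]
tool_rot: [0.683, 0.669, 0.228, -0.184]
ft_force: [1.1, 0.4, 1.2]
grip_width: 0.0432
```

```bash
python3 - <<'E'
from h import *
plan(cab(0.002,-.388,.010),Rtool(-2.6,38,87.4))
c=snap('wrist','w14.png')
for (u,v) in [(207,243),(312,243)]: q=P(c,u,v,0);print(q,tocab(q))
im=cv2.imread('pics/w14.png')
cv2.imwrite('pics/w14c.png',cv2.resize(im,None,fx=1.5,fy=1.5))
E
```

```text
pos [ 0.5238 -0.3785  0.07  ] cab [ 0.0161 -0.4147] F [1.1153 0.4013 1.1813] j [-0.8379  0.9814  0.7426  1.7513  0.4351  0.66  ] g 0.04316200210963939 t 12.1
shift units [-0.0258  0.0546 -0.1201] mm [-12.8851  27.2774 -60.0496] turn units [ 0.1392  0.0984 -0.0109] deg [ 4.1761  2.9522 -0.3263]
[ 0.4976 -0.3845  0.0984] [-0.0097 -0.4219]
[ 0.543  -0.3864  0.1024] [ 0.0357 -0.4217]
```

View pics/w14c.png

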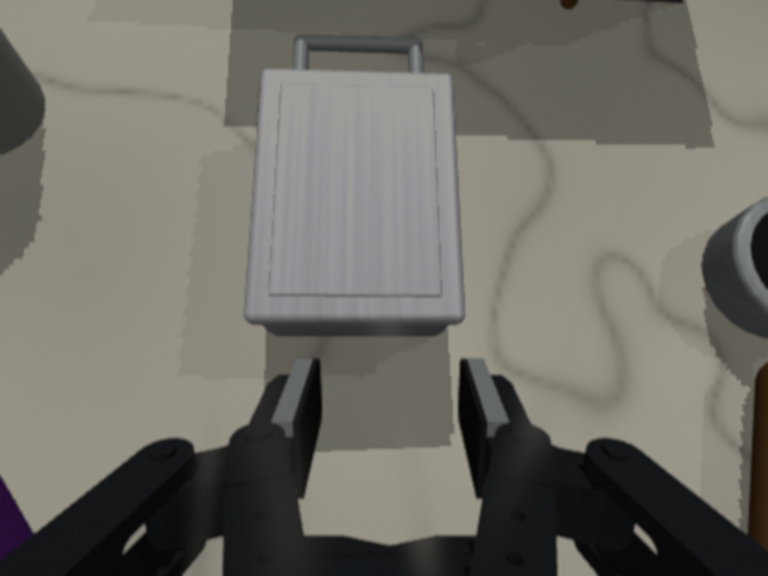

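{"fn": "move_arm", "kwargs": {"moves": [[[-0.01,-0.01,0,-0.2,0.03,0,0],[-0.01,-0.01,0,-0.2,0.03,0,0],[-0.005,0,0,-0.2,0.02,0,0],[0,0,0,0,0,0,0]]]}}

```text
clock: 12.48
eef_pos: [0.5137, -0.3827, 0.0885]
tool_rot: [0.707, 0.696, 0.101, -0.072]
ft_force: [-0.2, 1.1, 0.0]
grip_width: 0.0426
```

```bash
python3 - <<'E'
from h import *
plan(cab(0.002,-.425,.004),Rtool(-2.6,15,87.4))
E
```

```text
pos [ 0.5137 -0.3827  0.0885] cab [ 0.0062 -0.4193] F [-0.1966  1.0521  0.0213] j [-0.7447  0.7053  0.3884  1.3912  0.2083  0.8283] g 0.04263649206171413 t 12.4833
shift units [-0.009  -0.011  -0.1691] mm [ -4.4759  -5.4798 -84.5444] turn units [ 0.0323  0.071  -0.0456] deg [ 0.969   2.1301 -1.3681]
```

{"fn": "move_arm", "kwargs": {"moves": [[[-0.008,-0.012,-0.03,0.03,0.06,-0.04,0],[-0.001,0,-0.03,0,0.01,0,0],[-0.001,0,-0.03,0,0.01,0,0],[-0.001,0,-0.03,0,0.01,0,0],[0,0,0,0,0,0,0]]]}}

```text
clock: 12.9
eef_pos: [0.5144, -0.3922, 0.0487]
tool_rot: [0.716, 0.688, 0.091, -0.076]
ft_force: [0.2, 0.7, -0.5]
grip_width: 0.0425
```

```bash
python3 - <<'E'
from h import *
plan(cab(0.002,-.42,.004),Rtool(-2.6,15,87.4))
E
```

```text
pos [ 0.5144 -0.3922  0.0487] cab [ 0.0074 -0.4288] F [ 0.1684  0.7438 -0.465 ] j [-0.7463  0.7534  0.3737  1.3348  0.1911  0.8503] g 0.042459415853567925 t 12.9
shift units [-0.01    0.0181 -0.0895] mm [ -5.0035   9.0691 -44.7397] turn units [ 0.0467  0.0292 -0.0068] deg [ 1.4001  0.8764 -0.2036]
```

{"fn": "move_arm", "kwargs": {"moves": [[[-0.01,0.002,-0.03,0.04,0.03,0,0],[-0.002,0,-0.03,0,0.01,0,0],[-0.001,0,-0.025,0,0.01,0,0],[0,0,-0.01,0,0,0,0],[0,0,0,0,0,0,0]]]}}

```text
clock: 13.32
eef_pos: [0.5069, -0.3943, -0.0057]
tool_rot: [0.718, 0.684, 0.089, -0.094]
ft_force: [0.5, -0.1, -0.3]
grip_width: 0.0424
```

```bash
python3 - <<'E'
from h import *
plan(cab(0.002,-.395,.004),Rtool(-2.6,15,87.4))
E
```

```text
pos [ 0.5069 -0.3943 -0.0057] cab [ 0.     -0.4312] F [ 0.5349 -0.0696 -0.2905] j [-0.7553  0.8245  0.3558  1.2837  0.1884  0.8467] g 0.04240767358294125 t 13.3167
shift units [0.0073 0.0722 0.0195] mm [ 3.6342 36.0931  9.7403] turn units [ 0.0012 -0.0255  0.0025] deg [ 0.0353 -0.764   0.0755]
```

{"fn": "move_arm", "kwargs": {"moves": [[[0.003,0.02,0.006,0,-0.02,0,0],[0.002,0.025,0.004,0,0,0,0],[0.001,0.025,0,0,0,0,0],[0.001,0.025,0,0,0,0,0],[0.001,0.025,0,0,0,0,0],[0.001,0.025,0,0,0,0,0],[0,0,0,0,0,0,0]]]}}

```text
clock: 13.9
eef_pos: [0.5115, -0.3255, -0.0022]
tool_rot: [0.719, 0.683, 0.091, -0.087]
ft_force: [-0.3, -0.2, -0.3]
grip_width: 0.0434
```

```bash
python3 - <<'E'
from h import *
plan(cab(0.002,-.255,.004),Rtool(-2.6,15,87.4))
c=snap('wrist','w15.png')
im=cv2.imread('pics/w15.png')
cv2.imwrite('pics/w15c.png',cv2.resize(im,None,fx=1.5,fy=1.5))
E
```

```text
pos [ 0.5115 -0.3255 -0.0022] cab [ 0.0014 -0.3623] F [-0.3486 -0.1692 -0.3421] j [-0.6744  0.7272  0.175   1.1691  0.2032  0.9324] g 0.043422447895737674 t 13.9
shift units [0.0109 0.2143 0.0124] mm [  5.4553 107.1418   6.2058] turn units [ 0.018  -0.0037  0.0112] deg [ 0.5413 -0.112   0.3365]
```

View pics/w15c.png

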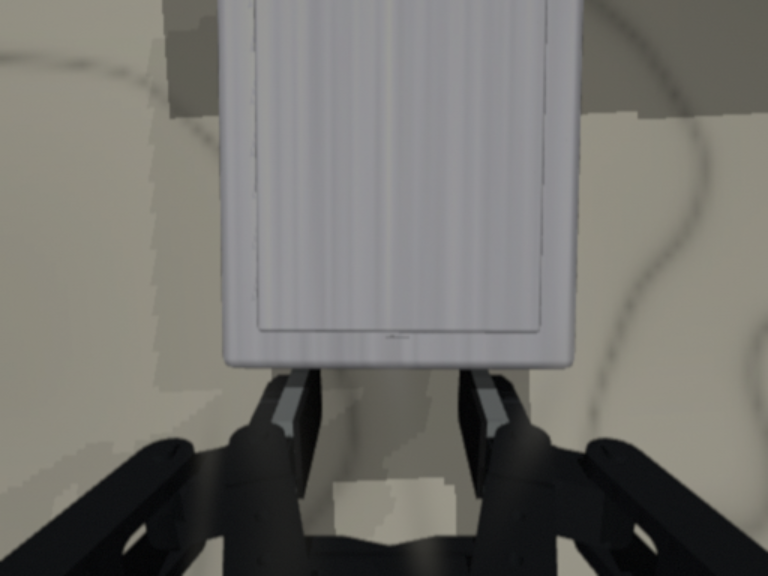

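{"fn": "move_arm", "kwargs": {"moves": [[[0.003,0.025,0.004,0.01,0,0.01,0],[0.002,0.025,0.003,0,0,0,0],[0.001,0.025,0.002,0,0,0,0],[0.001,0.025,0,0,0,0,0],[0,0,0,0,0,0,0]]]}}

```text
clock: 14.37
eef_pos: [0.516, -0.2769, 0.0032]
tool_rot: [0.719, 0.684, 0.091, -0.086]
ft_force: [0.4, 0.1, -0.5]
grip_width: 0.0429
```

```bash
python3 - <<'E'
from h import *
plan(cab(0.002,-.255,.004),Rtool(-2.6,15,87.4))
c=snap('wrist','w16.png')
im=cv2.imread('pics/w16.png')
cv2.imwrite('pics/w16c.png',cv2.resize(im,None,fx=1.5,fy=1.5))
E
```

```text
pos [ 0.516  -0.2769  0.0032] cab [ 0.0037 -0.3135] F [ 0.359   0.111  -0.5379] j [-0.6094  0.6729  0.0859  1.119   0.2132  0.9961] g 0.04285015767688459 t 14.3667
shift units [0.0019 0.1171 0.0017] mm [ 0.9416 58.5457  0.8473] turn units [0.0191 0.0007 0.0075] deg [0.5721 0.0222 0.2236]
```

View pics/w16c.png

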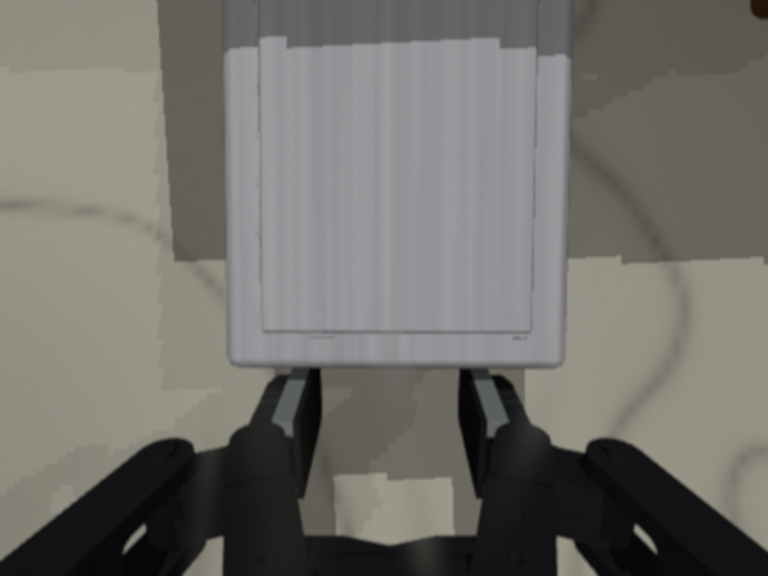

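```bash
python3 - <<'E'
from h import *
c=load('w16')
for (u,v) in [(230,350),(561,350),(230,60),(567,60)]: q=P(c,int(u/1.5),int(v/1.5),0);r=ray(c,u/1.5,v/1.5,.05);print(tocab(q),q[2],tocab(r))
snap('scene','s16.png'); im=cv2.imread('pics/s16.png')
cv2.imwrite('pics/s16c.png',cv2.resize(im[150:270,130:290],None,fx=4.8,fy=4.8,interpolation=cv2.INTER_CUBIC))
E
```

```text
[-0.0394 -0.3027] 0.048254478287010544 [-0.0387 -0.3025]
[ 0.0469 -0.3029] 0.04890553200560005 [ 0.0465 -0.3028]
[-0.0377 -0.229 ] 0.048398468835915864 [-0.0371 -0.2296]
[ 0.0475 -0.2292] 0.04819018338750311 [ 0.0469 -0.2299]
```

View pics/s16c.png

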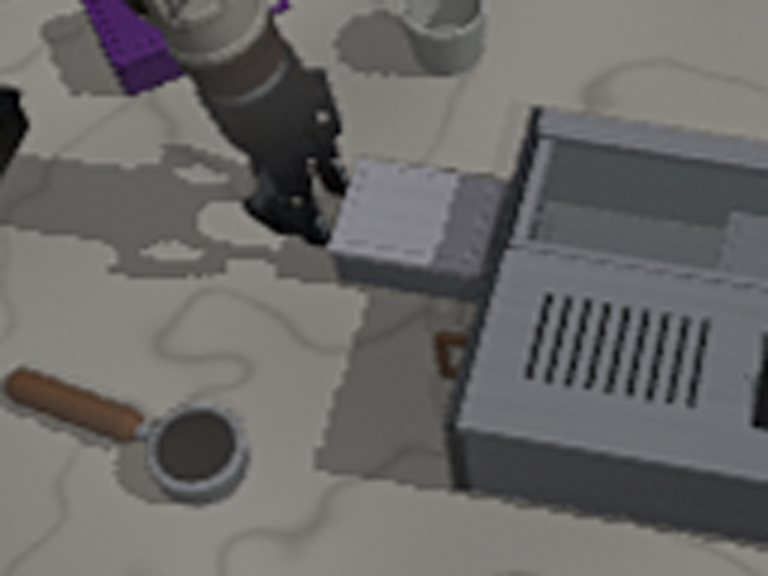

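{"fn": "move_arm", "kwargs": {"moves": [[[0.0,0.025,0.001,0.01,0,0.005,0],[0.0,0.025,0,0.01,0,0,0],[0.0,0.025,0,0,0,0,0],[0.001,0.025,0,0,0,0,0],[0,0,0,0,0,0,0]]]}}

```text
clock: 14.88
eef_pos: [0.5174, -0.2282, 0.0041]
tool_rot: [0.719, 0.684, 0.094, -0.087]
ft_force: [-0.9, 0.5, -0.1]
grip_width: 0.0426
```

```bash
python3 - <<'E'
from h import *
plan(cab(0.0,-.255,.004),Rtool(-2.6,15,87.4))
c=snap('wrist','w17.png')
im=cv2.imread('pics/w17.png')
cv2.imwrite('pics/w17c.png',cv2.resize(im,None,fx=1.5,fy=1.5))
E
```

```text
pos [ 0.5174 -0.2282  0.0041] cab [ 0.0029 -0.2648] F [-0.8599  0.4678 -0.0534] j [-0.5443  0.6269  0.0001  1.0652  0.227   1.0627] g 0.0426470256148215 t 14.8833
shift units [-0.0049  0.0199 -0.0003] mm [-2.4263  9.9389 -0.1325] turn units [0.0098 0.0054 0.0096] deg [0.2927 0.1613 0.2867]
```

View pics/w17c.png

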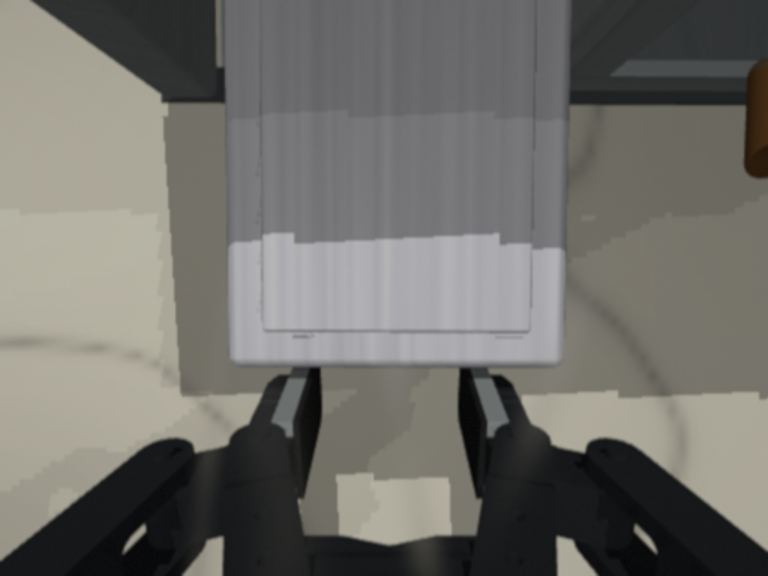

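{"fn": "move_arm", "kwargs": {"moves": [[[-0.001,-0.004,0.003,0.19,0,0,0],[-0.001,0,0.003,0.19,0,0,0],[0,0,0.003,0.19,0,0,0],[0,0,0.003,0.19,0,0,0],[0,0,0,0,0,0,0]]]}}

```text
clock: 15.35
eef_pos: [0.5171, -0.224, 0.0124]
tool_rot: [0.682, 0.651, 0.236, -0.234]
ft_force: [-0.5, -0.8, -1.2]
grip_width: 0.043
```

```bash
python3 - <<'E'
from h import *
plan(cab(0.001,-.265,.010),Rtool(-2.6,38,87.4))
c=snap('wrist','w18.png')
im=cv2.imread('pics/w18.png')
cv2.imwrite('pics/w18c.png',cv2.resize(im,None,fx=1.5,fy=1.5))
for v in (243,248,255): print([ (np.append(tocab(P(c,u,v,0)),P(c,u,v,0)[2])).round(3) for u in (205,209,308,312)])
E
```

```text
pos [ 0.5171 -0.224   0.0124] cab [ 0.0024 -0.2607] F [-0.4991 -0.7553 -1.2474] j [-0.6946  0.8701  0.3016  1.4644  0.5144  0.7996] g 0.042956010436302025 t 15.35
shift units [-0.0032 -0.0085 -0.0048] mm [-1.6013 -4.2678 -2.3777] turn units [-0.0276 -0.0231 -0.0053] deg [-0.8295 -0.6928 -0.1598]
[array([-0.022, -0.27 ,  0.042]), array([-0.02 , -0.271,  0.043]), array([ 0.023, -0.27 ,  0.039]), array([ 0.024, -0.27 ,  0.042])]
[array([-0.022, -0.273,  0.046]), array([-0.02 , -0.273,  0.046]), array([ 0.023, -0.272,  0.039]), array([ 0.024, -0.273,  0.045])]
[array([-0.021, -0.277,  0.05 ]), array([-0.02 , -0.276,  0.044]), array([ 0.023, -0.275,  0.038]), array([ 0.023, -0.277,  0.048])]
```

View pics/w18c.png

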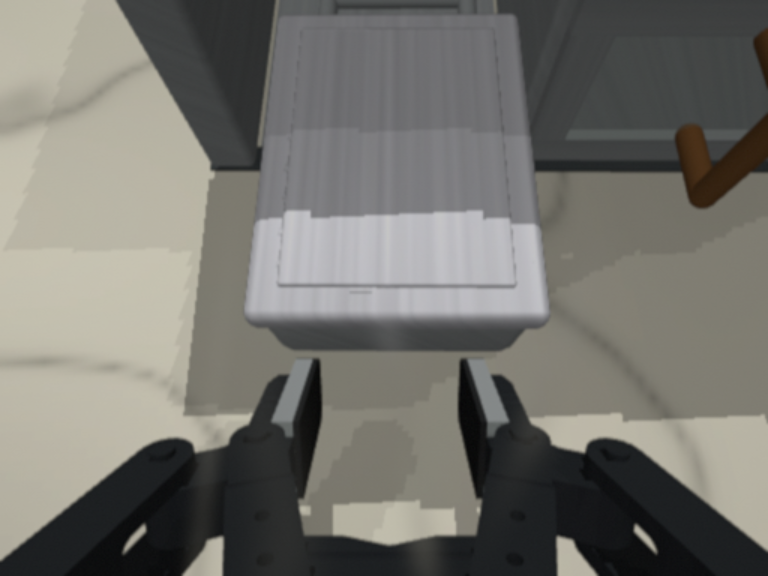

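```bash
python3 - <<'E'
from h import *
c=load('w18')
for v in (60,80,100,108):
  print('v',v,'R',[ (u,np.append(tocab(P(c,u,v,0)),P(c,u,v,0)[2]).round(4)) for u in range(344,366,3)])
  print('v',v,'L',[ (u,np.append(tocab(P(c,u,v,0)),P(c,u,v,0)[2]).round(4)) for u in range(166,184,3)])
E
```

```text
v 60 R [(344, array([ 0.0446, -0.1772,  0.049 ])), (347, array([ 0.0463, -0.1765,  0.0482])), (350, array([ 0.0485, -0.1748,  0.0464])), (353, array([ 0.0533, -0.166 ,  0.0365])), (356, array([ 0.0546, -0.1669,  0.0375])), (359, array([ 0.056 , -0.1677,  0.0384])), (362, array([ 0.0574, -0.1683,  0.039 ])), (365, array([ 0.0572, -0.1726,  0.0438]))]
v 60 L [(166, array([-0.0572, -0.1513,  0.0212])), (169, array([-0.0573, -0.1464,  0.0157])), (172, array([-0.0571, -0.1418,  0.0106])), (175, array([-0.0572, -0.136 ,  0.0041])), (178, array([-0.0565, -0.1322, -0.0001])), (181, array([-0.0397, -0.1752,  0.0476]))]
v 80 R [(344, array([ 0.0435, -0.1897,  0.049 ])), (347, array([ 0.0451, -0.1893,  0.0485])), (350, array([ 0.0469, -0.1887,  0.0477])), (353, array([ 0.057 , -0.1673,  0.0211])), (356, array([ 0.0575, -0.1703,  0.0249])), (359, array([ 0.0578, -0.1736,  0.029 ])), (362, array([ 0.0599, -0.1727,  0.0279])), (365, array([ 0.0616, -0.1728,  0.0279]))]
v 80 L [(166, array([-0.0572, -0.163 ,  0.0168])), (169, array([-0.0574, -0.158 ,  0.0107])), (172, array([-0.0573, -0.1536,  0.00
[... 675 characters left out ...]
 array([-0.0389, -0.2004,  0.048 ])), (181, array([-0.0373, -0.2008,  0.0486]))]
v 108 R [(344, array([ 0.0421, -0.2059,  0.0486])), (347, array([ 0.0438, -0.2053,  0.0478])), (350, array([ 0.0451, -0.2057,  0.0482])), (353, array([ 0.0468, -0.2052,  0.0476])), (356, array([ 0.0631, -0.1737,  0.0016])), (359, array([ 0.0654, -0.1729,  0.0005])), (362, array([ 0.0669, -0.1738,  0.0018])), (365, array([ 0.069 , -0.1733,  0.0011]))]
v 108 L [(166, array([-0.0593, -0.175 ,  0.0046])), (169, array([-0.0586, -0.1725,  0.0009])), (172, array([-0.0566, -0.1726,  0.001 ])), (175, array([-0.0403, -0.2043,  0.0469])), (178, array([-0.0383, -0.2055,  0.0486])), (181, array([-0.0367, -0.2058,  0.0491]))]
```

```bash
sed -i 's/O=np.array(\[0.5265,0.0365\])/O=np.array([0.5245,0.0356])/' h.py; grep -n "O=np" h.py
```

```text
18:TH=np.radians(-2.6); O=np.array([0.5245,0.0356]);
```

{"fn": "move_arm", "kwargs": {"moves": [[[-0.001,0.02,-0.002,-0.015,-0.01,0,0],[0,0.02,-0.001,0,0,0,0],[0,0.02,0,0,0,0,0],[0,0.02,0,0,0,0,0],[0,0.02,0,0,0,0,0],[0,0,0,0,0,0,0]]]}}

```text
clock: 15.9
eef_pos: [0.5205, -0.1747, 0.0152]
tool_rot: [0.684, 0.657, 0.231, -0.217]
ft_force: [0.4, -0.5, -0.4]
grip_width: 0.0428
```

```bash
python3 - <<'E'
from h import *
plan(cab(0.000,-.1755,.010),Rtool(-2.6,38,87.4))
c=snap('wrist','w19.png')
im=cv2.imread('pics/w19.png')
cv2.imwrite('pics/w19c.png',cv2.resize(im,None,fx=1.5,fy=1.5))
for v in (243,248): print([ (np.append(tocab(P(c,u,v,0)),P(c,u,v,0)[2])).round(3) for u in (205,209,308,312)])
E
```

```text
pos [ 0.5205 -0.1747  0.0152] cab [ 0.0055 -0.2103] F [ 0.3695 -0.4603 -0.4431] j [-0.6248  0.7798  0.1498  1.3276  0.5283  0.8795] g 0.04282590405998563 t 15.9
shift units [-0.0079  0.07   -0.0103] mm [-3.9544 34.994  -5.1747] turn units [ 0.0378  0.0118 -0.0069] deg [ 1.1342  0.353  -0.2058]
[array([-0.02 , -0.219,  0.044]), array([-0.018, -0.219,  0.044]), array([ 0.025, -0.218,  0.043]), array([ 0.027, -0.219,  0.046])]
[array([-0.019, -0.222,  0.05 ]), array([-0.017, -0.222,  0.048]), array([ 0.025, -0.221,  0.043]), array([ 0.026, -0.222,  0.049])]
```

View pics/w19c.png

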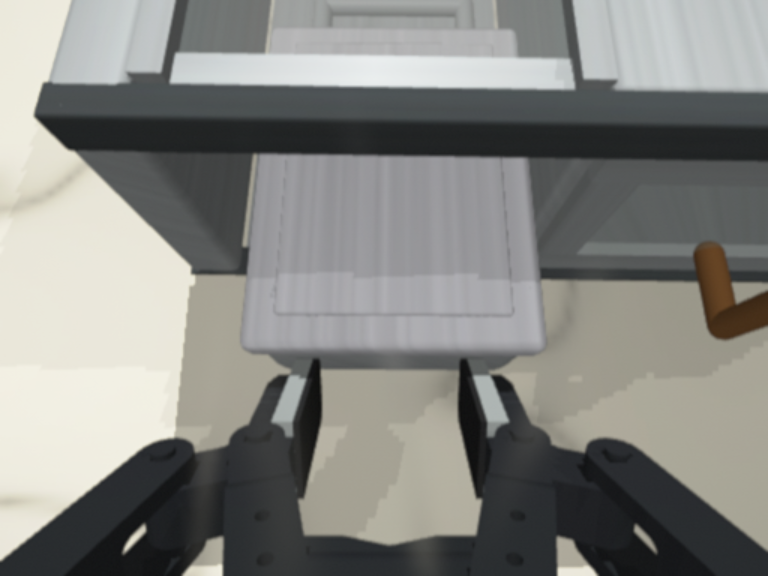

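{"fn": "move_arm", "kwargs": {"moves": [[[-0.002,0.016,-0.003,0.02,0,0,0],[-0.002,0.016,-0.003,0.01,0,0,0],[-0.001,0.016,-0.001,0,0,0,0],[0,0.012,0,0,0,0,0],[0,0,0,0,0,0,0]]]}}

```text
clock: 16.37
eef_pos: [0.5219, -0.1483, 0.016]
tool_rot: [0.682, 0.658, 0.236, -0.213]
ft_force: [0.8, -1.1, -1.1]
grip_width: 0.0432
```

```bash
python3 - <<'E'
from h import *
plan(cab(0.000,-.1425,.011),Rtool(-2.6,38,87.4))
c=snap('wrist','w20.png')
im=cv2.imread('pics/w20.png')
cv2.imwrite('pics/w20c.png',cv2.resize(im,None,fx=1.5,fy=1.5))
for v in (243,248): print([ (np.append(tocab(P(c,u,v,0)),P(c,u,v,0)[2])).round(3) for u in (205,209,308,312)])
E
```

```text
pos [ 0.5219 -0.1483  0.016 ] cab [ 0.0058 -0.1838] F [ 0.7554 -1.1358 -1.054 ] j [-0.5926  0.7476  0.0862  1.2713  0.5491  0.9112] g 0.043163338541440055 t 16.3667
shift units [-0.0078  0.083  -0.0099] mm [-3.8767 41.5092 -4.9531] turn units [ 0.0326  0.0355 -0.0052] deg [ 0.9772  1.0655 -0.1546]
[array([-0.02 , -0.193,  0.046]), array([-0.018, -0.193,  0.046]), array([ 0.025, -0.192,  0.044]), array([ 0.026, -0.193,  0.048])]
[array([-0.019, -0.195,  0.05 ]), array([-0.018, -0.195,  0.048]), array([ 0.025, -0.194,  0.044]), array([ 0.026, -0.195,  0.05 ])]
```

View pics/w20c.png

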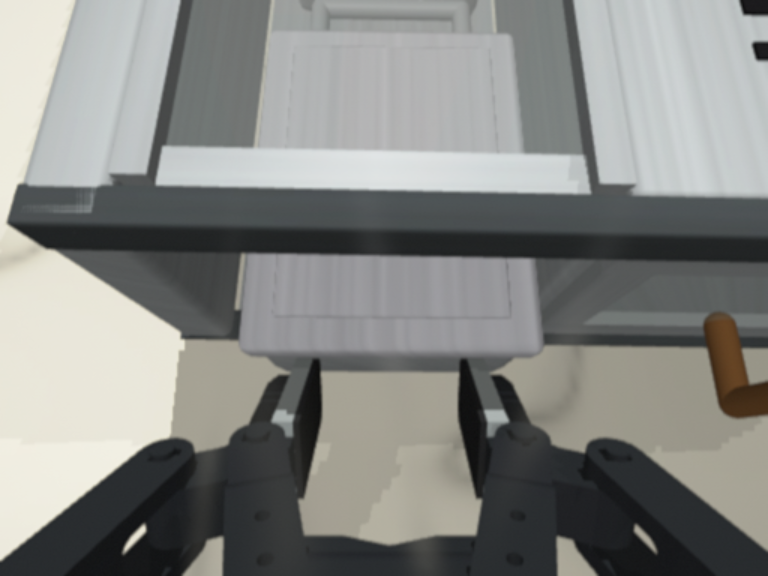

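{"fn": "move_arm", "kwargs": {"moves": [[[-0.004,-0.01,-0.012,0.02,0.01,0,0],[-0.004,0,-0.008,0.015,0.02,0,0],[0,0,0,0,0,0,0]]]}}

```text
clock: 16.67
eef_pos: [0.5173, -0.1527, 0.0055]
tool_rot: [0.682, 0.654, 0.237, -0.227]
ft_force: [-0.5, 1.1, 0.7]
grip_width: 0.0425
```

```bash
python3 - <<'E'
from h import *
plan(cab(0.002,-.1425,.009),Rtool(-2.6,38,87.4))
E
```

```text
pos [ 0.5173 -0.1527  0.0055] cab [ 0.0013 -0.1884] F [-0.4643  1.1077  0.691 ] j [-0.6063  0.7825  0.1077  1.2953  0.5518  0.8921] g 0.042526144874455975 t 16.6667
shift units [0.0055 0.0917 0.007 ] mm [ 2.7622 45.8371  3.4956] turn units [-0.0105  0.0018 -0.006 ] deg [-0.3155  0.0533 -0.1803]
```

{"fn": "move_arm", "kwargs": {"moves": [[[0.0,0.012,0,0,0,0,0],[0.0,0.01,-0.001,0,0,0,0],[0.0,0.008,-0.001,0,0,0,0],[0,0.008,-0.001,0,0,0,0],[0,0.008,-0.001,0,0,0,0]]]}}

```text
clock: 17.08
eef_pos: [0.5194, -0.1361, 0.0038]
tool_rot: [0.684, 0.653, 0.236, -0.222]
ft_force: [-1.5, -5.7, 4.4]
grip_width: 0.0428
```

```bash
python3 - <<'E'
from h import *
plan(cab(0.002,-.1425,.009),Rtool(-2.6,38,87.4))
c=snap('wrist','w21.png')
im=cv2.imread('pics/w21.png')
cv2.imwrite('pics/w21c.png',cv2.resize(im,None,fx=1.5,fy=1.5))
for v in (243,248): print([ (np.append(tocab(P(c,u,v,0)),P(c,u,v,0)[2])).round(3) for u in (205,209,308,312)])
E
```

```text
pos [ 0.5194 -0.1361  0.0038] cab [ 0.0027 -0.1718] F [-1.4841 -5.7371  4.3677] j [-0.5809  0.7597  0.0629  1.2452  0.5591  0.929 ] g 0.042839740769442795 t 17.0833
shift units [0.0012 0.0585 0.0105] mm [ 0.616  29.2573  5.2476] turn units [0.0067 0.0098 0.0062] deg [0.2002 0.2943 0.1874]
[array([-0.022, -0.181,  0.034]), array([-0.021, -0.181,  0.034]), array([ 0.022, -0.181,  0.032]), array([ 0.024, -0.181,  0.034])]
[array([-0.022, -0.184,  0.037]), array([-0.02 , -0.184,  0.037]), array([ 0.022, -0.183,  0.031]), array([ 0.023, -0.184,  0.039])]
```

View pics/w21c.png

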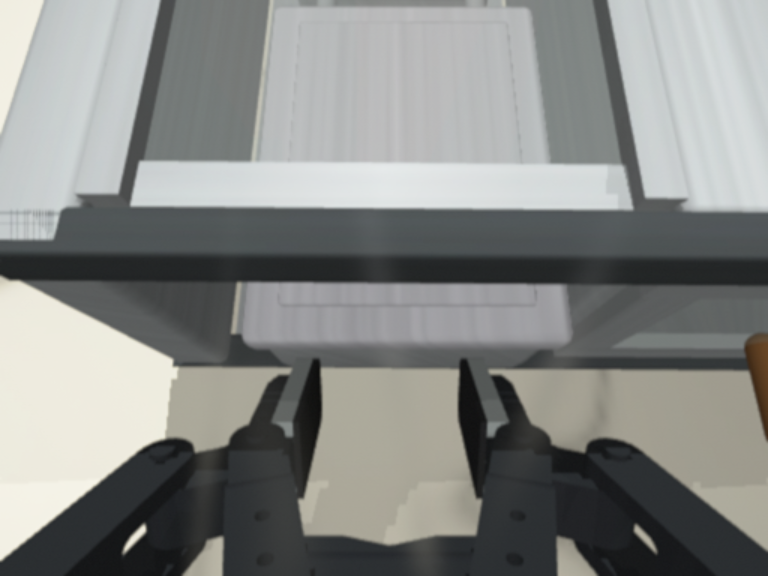

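{"fn": "move_arm", "kwargs": {"moves": [[[0.0,0.006,0.004,0,0,0,0],[0.0,0.006,0.004,0.005,0,0,0],[0.0,0.006,0.002,0,0,0,0]]]}}

```text
clock: 17.38
eef_pos: [0.5193, -0.1281, 0.0077]
tool_rot: [0.685, 0.653, 0.236, -0.221]
ft_force: [0.9, -4.4, -2.0]
grip_width: 0.0428
```

```bash
python3 - <<'E'
from h import *
plan(cab(0.002,-.1425,.009),Rtool(-2.6,38,87.4))
E
```

```text
pos [ 0.5193 -0.1281  0.0077] cab [ 0.0022 -0.1637] F [ 0.9106 -4.3732 -1.9568] j [-0.5692  0.7452  0.0473  1.2361  0.5618  0.9429] g 0.04280091182737593 t 17.3833
shift units [0.0015 0.0424 0.0027] mm [ 0.7565 21.2121  1.3368] turn units [0.0101 0.0091 0.0067] deg [0.3041 0.2741 0.2011]
```

{"fn": "move_arm", "kwargs": {"moves": [[[0.0,0.007,0.001,0.005,0,0,0],[0.0,0.007,0,0.005,0,0,0],[0.0,0.007,0,0,0,0,0],[0.0,0.007,0,0,0,0,0]]]}}

```text
clock: 17.72
eef_pos: [0.5198, -0.1149, 0.007]
tool_rot: [0.685, 0.653, 0.236, -0.221]
ft_force: [-1.2, -6.2, -0.9]
grip_width: 0.0426
```

```bash
python3 - <<'E'
from h import *
plan(cab(0.002,-.1425,.009),Rtool(-2.6,38,87.4))
c=snap('wrist','w22.png')
im=cv2.imread('pics/w22.png')
cv2.imwrite('pics/w22c.png',cv2.resize(im,None,fx=1.5,fy=1.5))
for v in (243,248): print([ (np.append(tocab(P(c,u,v,0)),P(c,u,v,0)[2])).round(3) for u in (205,209,308,312)])
E
```

```text
pos [ 0.5198 -0.1149  0.007 ] cab [ 0.0022 -0.1505] F [-1.1701 -6.1743 -0.8713] j [-0.5508  0.7339  0.0219  1.2112  0.5698  0.9634] g 0.042606886312094874 t 17.7167
shift units [0.0004 0.0161 0.004 ] mm [0.1983 8.032  1.9897] turn units [0.0075 0.0102 0.008 ] deg [0.226  0.3069 0.2387]
[array([-0.014, -0.171,  0.098]), array([-0.013, -0.171,  0.098]), array([ 0.012, -0.172,  0.098]), array([ 0.013, -0.172,  0.098])]
[array([-0.013, -0.173,  0.098]), array([-0.012, -0.173,  0.099]), array([ 0.012, -0.173,  0.098]), array([ 0.013, -0.173,  0.097])]
```

View pics/w22c.png

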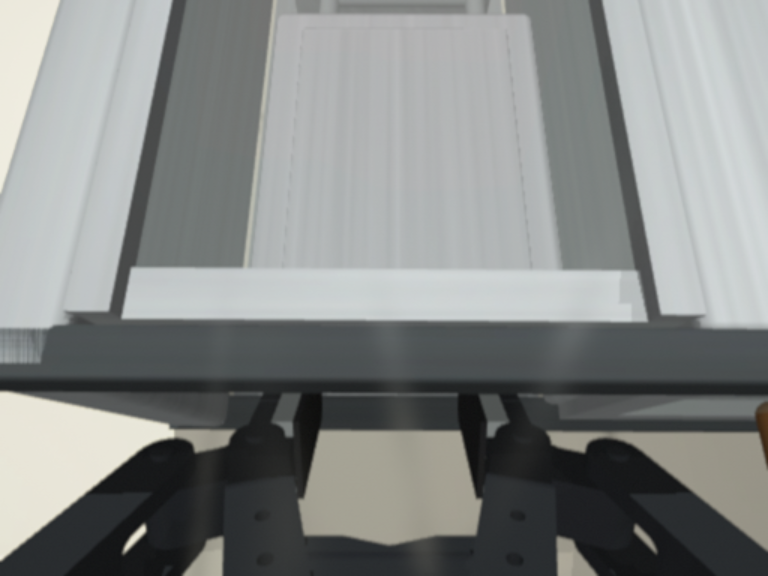

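```bash
sed -i 's/O=np.array(\[0.5245,0.0356\])/O=np.array([0.5246,0.0366])/' h.py; python3 - <<'E'
from h import *
c=snap('scene','s22.png'); im=cv2.imread('pics/s22.png')
cv2.imwrite('pics/s22c.png',cv2.resize(im[165:275,210:360],None,fx=5,fy=5,interpolation=cv2.INTER_CUBIC))
E
```

```text
(no output)
```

View pics/s22c.png

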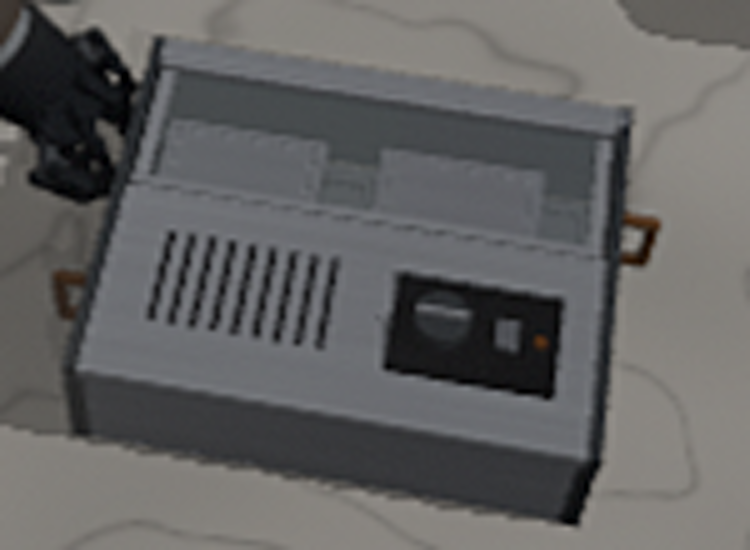

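{"fn": "move_arm", "kwargs": {"moves": [[[0.0,0.005,0.001,0.005,0.005,0,0],[0.0,0.005,0.001,0,0,0,0],[0.0,0.005,0,0,0,0,0]]]}}

```text
clock: 18.07
eef_pos: [0.5195, -0.1082, 0.0069]
tool_rot: [0.685, 0.653, 0.235, -0.222]
ft_force: [-0.4, -15.5, -0.1]
grip_width: 0.0432
```

```bash
python3 - <<'E'
from h import *
plan(cab(0.002,-.1425,.009),Rtool(-2.6,38,87.4))
E
```

```text
pos [ 0.5195 -0.1082  0.0069] cab [ 0.0015 -0.1449] F [ -0.3664 -15.5098  -0.1464] j [-0.5403  0.7288  0.0118  1.2028  0.5707  0.9748] g 0.04318198411875101 t 18.0667
shift units [0.0012 0.0048 0.0042] mm [0.6157 2.3801 2.09  ] turn units [0.0088 0.0034 0.0057] deg [0.2635 0.1015 0.1724]
```

{"fn": "move_arm", "kwargs": {"moves": [[[0,-0.02,0,0,0,0,0],[-0.001,-0.04,0,0,0,0,0],[-0.001,-0.05,0,0,0,0,0],[0,-0.03,0.02,-0.1,0,0,0],[0,0,0.06,-0.2,0,0,0],[0,0,0.06,-0.2,0,0,0],[0,0,0.05,-0.2,0,0,0],[0,0,0,-0.2,0,0,0]]]}}

```text
clock: 18.73
eef_pos: [0.5122, -0.1754, 0.0982]
tool_rot: [0.724, 0.682, 0.077, -0.068]
ft_force: [0.4, 0.8, 0.8]
grip_width: 0.0433
```

```bash
python3 - <<'E'
from h import *
plan(cab(0.122,-.1985,.1),Rtool(-2.6))
c=snap('scene','s23.png'); im=cv2.imread('pics/s23.png')
cv2.imwrite('pics/s23c.png',cv2.resize(im[165:275,210:360],None,fx=5,fy=5,interpolation=cv2.INTER_CUBIC))
c=snap('wrist','w23.png')
E
```

```text
pos [ 0.5122 -0.1754  0.0982] cab [-0.0028 -0.2123] F [0.3521 0.7979 0.8448] j [-0.444   0.4506 -0.0169  1.175   0.1921  1.1796] g 0.04334143971426396 t 18.7333
shift units [0.2506 0.0163 0.0035] mm [125.3067   8.1564   1.773 ] turn units [-0.3899  0.0327  0.0274] deg [-11.6965   0.9819   0.8214]
```

View pics/s23c.png

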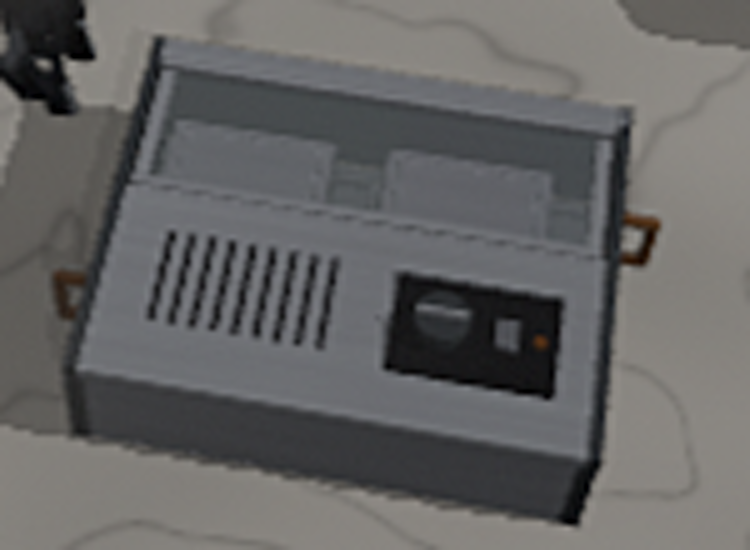

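View pics/w23.png

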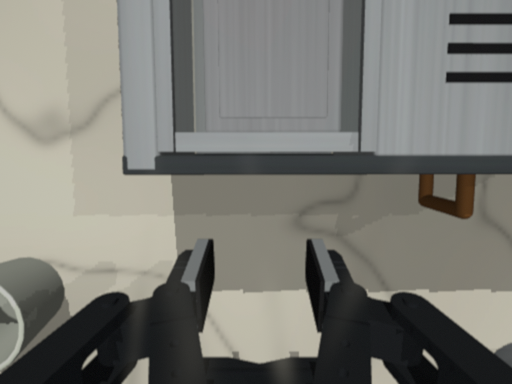

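{"fn": "move_arm", "kwargs": {"moves": [[[0.06,0.005,0.002,-0.13,0.01,0.01,0],[0.06,0.005,0.002,-0.13,0.01,0.01,0],[0.06,0.004,0.002,-0.13,0.01,0,0],[0.06,0.002,0,0,0,0,0],[0,0,0,0,0,0,0]]]}}

```text
clock: 19.25
eef_pos: [0.6266, -0.1579, 0.095]
tool_rot: [0.722, 0.691, -0.002, -0.012]
ft_force: [0.1, -1.4, -0.9]
grip_width: 0.0429
```

```bash
python3 - <<'E'
from h import *
plan(cab(0.122,-.1985,.013),Rtool(-2.6))
c=snap('wrist','w24.png')
q=P(c,230,200);print(q)
E
```

```text
pos [ 0.6266 -0.1579  0.095 ] cab [ 0.1107 -0.1897] F [ 0.1429 -1.3846 -0.8864] j [-0.252   0.6149  0.2709  1.2494  0.0102  1.3623] g 0.042861747973562334 t 19.25
shift units [ 0.0218 -0.0187 -0.164 ] mm [ 10.8848  -9.329  -82.0031] turn units [-0.0297 -0.0368 -0.0035] deg [-0.8909 -1.1045 -0.1036]
[ 0.6113 -0.1358  0.0975]
```

View pics/w24.png

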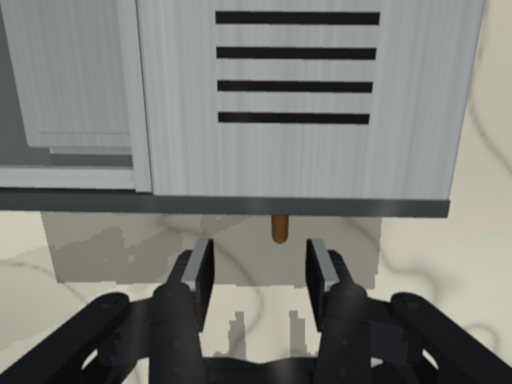

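```bash
python3 - <<'E'
from h import *
c=load('w24')
for v in (225,232,238): q=P(c,280,v,0);print(q,tocab(q))
E
```

```text
[ 0.6368 -0.161   0.0722] [ 0.121  -0.1923]
[ 0.6366 -0.1653  0.0728] [ 0.1211 -0.1966]
[ 0.6365 -0.1692  0.0727] [ 0.1212 -0.2005]
```

{"fn": "move_arm", "kwargs": {"moves": [[[0.022,-0.018,-0.03,-0.03,-0.02,0,0],[0,0,-0.035,0,0.01,0,0],[0,0,-0.035,0,0.01,0,0],[0,0,-0.035,0,0.01,0,0],[0,0,-0.02,0,0,0,0],[0,0,0,0,0,0,0]]]}}

```text
clock: 19.8
eef_pos: [0.6239, -0.1668, 0.0068]
tool_rot: [0.723, 0.69, -0.012, -0.024]
ft_force: [-0.2, 0.3, 0.2]
grip_width: 0.0425
```

```bash
python3 - <<'E'
from h import *
plan(cab(0.122,-.1985,.013),Rtool(-2.6))
E
```

```text
pos [ 0.6239 -0.1668  0.0068] cab [ 0.1084 -0.1987] F [-0.1901  0.3025  0.1911] j [-0.2636  0.7124  0.2041  1.1155  0.0048  1.3533] g 0.0425479517942898 t 19.8
shift units [ 0.0272 -0.0009  0.0123] mm [13.5921 -0.451   6.1701] turn units [-0.0352 -0.0953  0.0017] deg [-1.0549 -2.8593  0.0515]
```

{"fn": "move_arm", "kwargs": {"moves": [[[-0.02,0.001,0.006,-0.03,-0.05,0,0],[-0.03,0.001,0.004,0,-0.03,0,0],[-0.035,0.001,0,0,0,0,0],[-0.035,0.001,0,0,0,0,0],[-0.035,0.001,0,0,0,0,0],[-0.035,0.001,0,0,0,0,0],[0,0,0,0,0,0,0]]]}}

```text
clock: 20.38
eef_pos: [0.5269, -0.1632, 0.0111]
tool_rot: [0.724, 0.69, 0.005, -0.005]
ft_force: [-1.1, -0.2, 0.3]
grip_width: 0.0428
```

```bash
python3 - <<'E'
from h import *
plan(cab(-0.0163,-.1985,.013),Rtool(-2.6))
E
```

```text
pos [ 0.5269 -0.1632  0.0111] cab [ 0.0114 -0.1995] F [-1.1377 -0.2202  0.3329] j [-0.3089  0.5101 -0.157   0.9077  0.0146  1.3094] g 0.04281979798927682 t 20.3833
shift units [-0.0552  0.0045  0.0038] mm [-27.603    2.2624   1.9224] turn units [-0.0288  0.0012  0.0042] deg [-0.8637  0.0352  0.1247]
```

{"fn": "move_arm", "kwargs": {"moves": [[[-0.02,0.003,0.002,-0.02,0,0,0],[-0.018,0.002,0,0,0,0,0],[-0.012,0.001,0,0,0,0,0],[-0.007,0,0,0,0,0,0],[-0.005,0,0,0,0,0,0]]]}}

```text
clock: 20.8
eef_pos: [0.5001, -0.1619, 0.0155]
tool_rot: [0.724, 0.69, 0.006, 0.002]
ft_force: [8.2, 0.6, -5.2]
grip_width: 0.0428
```

```bash
python3 - <<'E'
from h import *
plan(cab(-0.0163,-.1985,.013),Rtool(-2.6))
c=snap('wrist','w25.png')
E
```

```text
pos [ 0.5001 -0.1619  0.0155] cab [-0.0155 -0.1994] F [ 8.1679  0.5735 -5.1945] j [-0.3187  0.4528 -0.2423  0.8661  0.009   1.3012] g 0.04276907882254055 t 20.8
shift units [-0.0015  0.002  -0.005 ] mm [-0.7422  0.9809 -2.4928] turn units [-0.0105  0.0228  0.0071] deg [-0.3162  0.6843  0.2117]
```

View pics/w25.png

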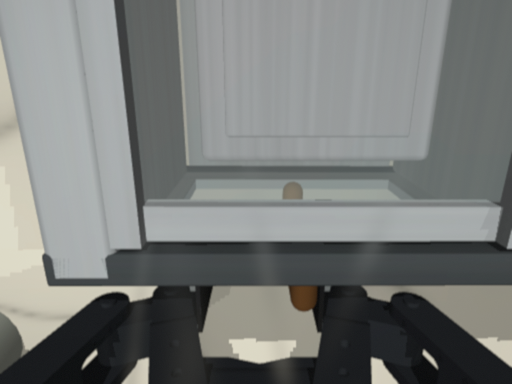

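{"fn": "move_arm", "kwargs": {"moves": [[[-0.008,0,0,0,0.01,0,0],[-0.008,0,0,0,0,0,0]]]}}

```text
clock: 21.02
eef_pos: [0.5004, -0.1623, 0.0166]
tool_rot: [0.724, 0.69, 0.01, 0.005]
ft_force: [13.0, 1.3, -9.6]
grip_width: 0.0427
```

```bash
python3 - <<'E'
from h import *
plan(cab(-0.0163,-.1985,.013),Rtool(-2.6))
c=snap('wrist','w26.png')
for v in (285,292,300): q=P(c,303,v,0);print(q,tocab(q))
E
```

```text
pos [ 0.5004 -0.1623  0.0166] cab [-0.0151 -0.1998] F [13.0361  1.2688 -9.5766] j [-0.3213  0.4459 -0.2507  0.8554  0.0125  1.2971] g 0.042743687167587294 t 21.0167
shift units [-0.0022  0.0027 -0.0071] mm [-1.1022  1.3281 -3.5582] turn units [-0.0114  0.0416  0.004 ] deg [-0.3407  1.247   0.1197]
[ 0.5138 -0.1549  0.0735] [-0.0021 -0.1918]
[ 0.5139 -0.1588  0.072 ] [-0.0018 -0.1957]
[ 0.5137 -0.1609  0.0738] [-0.002  -0.1978]
```

{"fn": "move_arm", "kwargs": {"moves": [[[0.016,0,0,0,0,0,0],[0,0,0.06,0,0,0,0],[0,0,0.07,0,0,0,0],[0.01,0.02,0.07,0,0,0,0],[0.01,0.06,0.05,0,0,0,0],[0.005,0.08,0,0,0,0,0],[0.005,0.08,0,0,0,0,0],[0,0.08,0,0,0,0,0]]]}}

```text
clock: 21.73
eef_pos: [0.5211, -0.0044, 0.146]
tool_rot: [0.729, 0.684, 0.006, 0.002]
ft_force: [2.0, 1.1, 0.5]
grip_width: 0.0427
```

```bash
python3 - <<'E'
from h import *
plan(cab(0.0,.1985,.1),Rtool(-2.6))
c=snap('wrist','w27.png')
E
```

```text
pos [ 0.5211 -0.0044  0.146 ] cab [-0.0016 -0.0411] F [1.9839 1.0711 0.4742] j [-0.0116  0.3109 -0.0755  1.1734  0.0051  1.6229] g 0.04267041759896848 t 21.7333
shift units [ 0.0249  0.4786 -0.092 ] mm [ 12.4659 239.3066 -46.0101] turn units [-0.0097  0.0212  0.035 ] deg [-0.291   0.6356  1.0495]
```

View pics/w27.png

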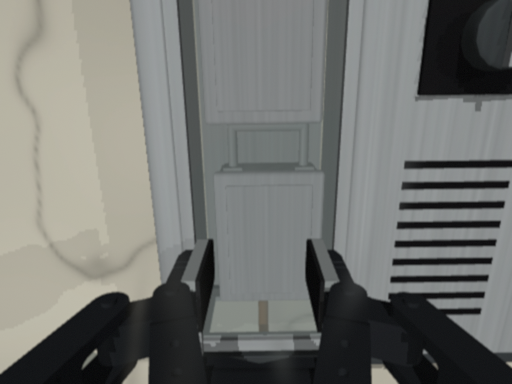

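{"fn": "move_arm", "kwargs": {"moves": [[[0.003,0.07,0,0,0,0.01,0],[0.003,0.075,0,0,0,0.01,0],[0.003,0.075,0,0,0.01,0.01,0],[0.003,0.075,0,0,0.01,0,0],[0.003,0.075,0,0,0,0,0],[0.003,0.075,0,0,0,0,0],[0.003,0.03,0,0,0,0,0],[0,0,0,0,0,0,0]]]}}

```text
clock: 22.45
eef_pos: [0.5265, 0.2501, 0.145]
tool_rot: [0.719, 0.695, -0.003, -0.005]
ft_force: [0.8, -0.2, 0.1]
grip_width: 0.0431
```

```bash
python3 - <<'E'
from h import *
plan(cab(0.0,.1985,.013),Rtool(-2.6))
c=snap('wrist','w28.png')
E
```

```text
pos [0.5265 0.2501 0.145 ] cab [-0.0078  0.2134] F [ 0.8051 -0.1553  0.105 ] j [0.4394 0.4461 0.1235 1.2569 0.0074 2.0443] g 0.04307924117011133 t 22.45
shift units [ 0.0142 -0.0305 -0.2639] mm [   7.1127  -15.228  -131.9549] turn units [-0.0058 -0.021  -0.0215] deg [-0.1738 -0.6292 -0.6452]
```

View pics/w28.png

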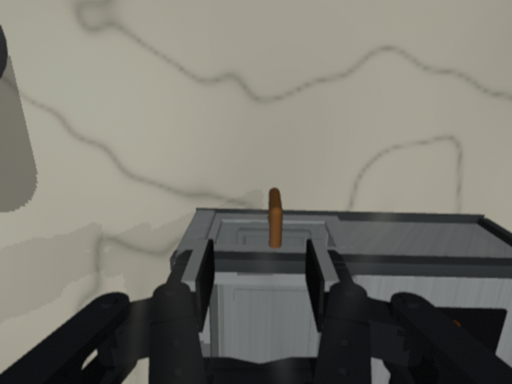

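```bash
python3 - <<'E'
from h import *
c=load('w28')
for v in (190,200,207,212,220,230,240): q=P(c,275,v,0);print(v,q,tocab(q))
q=P(c,19,40);print('pitcher?',q)
E
```

```text
190 [0.5369 0.2388 0.0294] [0.0031 0.2026]
200 [0.5361 0.2381 0.0532] [0.0023 0.2018]
207 [0.5355 0.2381 0.0689] [0.0018 0.2018]
212 [0.5354 0.2351 0.0716] [0.0018 0.1988]
220 [0.5352 0.2288 0.0719] [0.0019 0.1925]
230 [0.5351 0.2209 0.0725] [0.0021 0.1846]
240 [0.5349 0.2128 0.073 ] [0.0023 0.1765]
pitcher? [ 0.324   0.3689 -0.0012]
```

{"fn": "move_arm", "kwargs": {"moves": [[[0.012,-0.03,-0.03,0,-0.02,-0.02,0],[0.001,0,-0.05,0,0.01,0,0],[0,0,0,0,0,0,0]]]}}

```text
clock: 22.75
eef_pos: [0.5328, 0.2311, 0.1045]
tool_rot: [0.723, 0.691, -0.002, -0.002]
ft_force: [-0.9, -0.1, -1.2]
grip_width: 0.0424
```

```bash
python3 - <<'E'
from h import *
plan(cab(0.0,.1985,.013),Rtool(-2.6))
E
```

```text
pos [0.5328 0.2311 0.1045] cab [-0.0007  0.1947] F [-0.9086 -0.0635 -1.2477] j [0.408  0.4681 0.0485 1.1572 0.0023 2.024 ] g 0.042400725508470564 t 22.75
shift units [ 0.0017  0.0076 -0.1829] mm [  0.847    3.8039 -91.4646] turn units [ 0.0006 -0.0123 -0.0004] deg [ 0.0177 -0.3701 -0.0112]
```

{"fn": "move_arm", "kwargs": {"moves": [[[0.002,0.008,-0.035,0,-0.01,0,0],[0.002,0,-0.035,0,0.01,0,0],[0.001,0,-0.035,0,0.01,0,0],[0.001,0,-0.035,0,0.01,0,0],[0,0,-0.025,0,0,0,0],[0,0,0,0,0,0,0]]]}}

```text
clock: 23.25
eef_pos: [0.5368, 0.225, 0.0241]
tool_rot: [0.727, 0.687, -0.008, -0.005]
ft_force: [-0.5, -0.2, -0.3]
grip_width: 0.0426
```

```bash
python3 - <<'E'
from h import *
plan(cab(0.002,.1985,.013),Rtool(-2.6))
c=snap('wrist','w29.png')
E
```

```text
pos [0.5368 0.225  0.0241] cab [0.0037 0.1888] F [-0.5198 -0.2104 -0.2809] j [ 0.3955  0.5564 -0.034   0.9993  0.0026  2.0227] g 0.04263795928244322 t 23.25
shift units [-0.0024  0.0196 -0.0222] mm [ -1.2227   9.7768 -11.1164] turn units [ 0.0096 -0.0353  0.0211] deg [ 0.2869 -1.0586  0.6335]
```

View pics/w29.png

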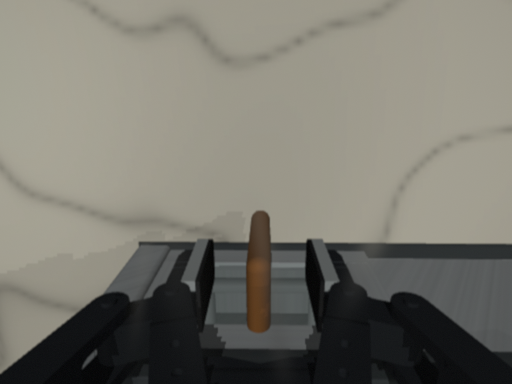

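{"fn": "move_arm", "kwargs": {"moves": [[[0,0.02,-0.022,0.01,-0.035,0.02,0],[0.02,-0.001,0,0,0,0,0],[0.035,-0.002,0,0,0,0,0],[0.035,-0.002,0,0,0,0,0],[0.035,-0.002,0,0,0,0,0],[0.035,-0.002,0,0,0,0,0],[0,0,0,0,0,0,0]]]}}

```text
clock: 23.88
eef_pos: [0.6129, 0.2273, 0.0211]
tool_rot: [0.724, 0.69, -0.004, -0.005]
ft_force: [1.0, 1.0, 0.6]
grip_width: 0.043
```

```bash
python3 - <<'E'
from h import *
plan(cab(0.138,.1985,.013),Rtool(-2.6))
E
```

```text
pos [0.6129 0.2273 0.0211] cab [0.0795 0.1946] F [0.9567 1.0008 0.5969] j [0.3519 0.6801 0.1853 1.0873 0.0066 1.9708] g 0.04303838667547629 t 23.8833
shift units [ 0.1172  0.0026 -0.0163] mm [58.6081  1.2922 -8.1339] turn units [-0.0044 -0.0248  0.0053] deg [-0.1319 -0.7426  0.158 ]
```

{"fn": "move_arm", "kwargs": {"moves": [[[0.03,0.001,-0.008,0,-0.02,0,0],[0.03,0,-0.004,0,0,0,0],[0.03,-0.001,0,0,0,0,0],[0.015,-0.001,0,0,0,0,0],[0.01,0,0,0,0,0,0],[0.006,0,0,0,0,0,0]]]}}

```text
clock: 24.38
eef_pos: [0.667, 0.224, 0.021]
tool_rot: [0.724, 0.689, -0.005, -0.005]
ft_force: [-2.6, 0.2, -1.5]
grip_width: 0.0424
```

```bash
python3 - <<'E'
from h import *
plan(cab(0.138,.1985,.013),Rtool(-2.6))
E
```

```text
pos [0.667 0.224 0.021] cab [0.1338 0.1937] F [-2.6213  0.2104 -1.4868] j [0.3213 0.7785 0.3742 1.1801 0.0057 1.9418] g 0.04241733789490923 t 24.3833
shift units [ 0.0089  0.0093 -0.0161] mm [ 4.4474  4.6431 -8.0386] turn units [-0.0022 -0.0281  0.0082] deg [-0.0647 -0.843   0.2474]
```

{"fn": "move_arm", "kwargs": {"moves": [[[0.009,0.002,-0.008,0,-0.02,0,0],[0.009,0,-0.004,0,0,0,0],[0.008,0,0,0,0,0,0],[0.008,0,0,0,0,0,0]]]}}

```text
clock: 24.72
eef_pos: [0.6749, 0.2248, 0.0168]
tool_rot: [0.724, 0.69, -0.007, -0.007]
ft_force: [-12.6, -0.6, 5.1]
grip_width: 0.0429
```

```bash
python3 - <<'E'
from h import *
plan(cab(0.138,.1985,.013),Rtool(-2.6))
c=snap('wrist','w30.png')
E
```

```text
pos [0.6749 0.2248 0.0168] cab [0.1416 0.1948] F [-12.557   -0.5834   5.1402] j [0.3185 0.8028 0.4101 1.1974 0.0067 1.9371] g 0.04293988128477015 t 24.7167
shift units [-0.0068  0.0076 -0.0076] mm [-3.4077  3.8175 -3.8077] turn units [-0.0006 -0.039   0.0047] deg [-0.0186 -1.1689  0.1419]
```

View pics/w30.png

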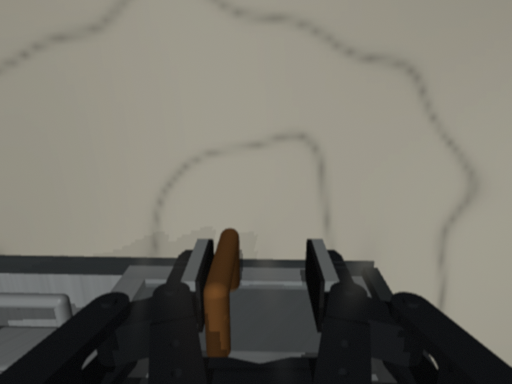

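{"fn": "move_arm", "kwargs": {"moves": [[[-0.016,0,0,0,0,0,0],[0,0.01,0.06,0,0,0,0],[0,0.02,0.07,0,0,0,0],[-0.03,0.04,0.06,-0.1,0,0,0.5],[-0.06,0.02,0.02,-0.2,0,0,1],[-0.06,0.01,0,-0.2,0,0,1],[-0.06,0.01,0,-0.2,0,0,1],[-0.05,0.01,0,-0.2,0,0,1]]]}}

```text
clock: 25.43
eef_pos: [0.543, 0.2771, 0.1326]
tool_rot: [0.713, 0.659, -0.161, 0.175]
ft_force: [0.6, 0.5, 0.0]
grip_width: -0.0002
```

```bash
python3 - <<'E'
from h import *
plan(cab(0.0,.23,.13),Rtool(-2.6,50,-92.6))
c=snap('wrist','w31.png')
E
```

```text
pos [0.543  0.2771 0.1326] cab [0.0074 0.2411] F [0.6339 0.452  0.0191] j [ 0.6657  0.7568  0.5208  1.6453 -0.3721  2.3736] g -0.00018510768352766345 t 25.4333
shift units [-0.0159 -0.0215 -0.0052] mm [ -7.9401 -10.7553  -2.6194] turn units [-0.7472  0.1122  0.0312] deg [-22.4164   3.3672   0.9367]
```

View pics/w31.png

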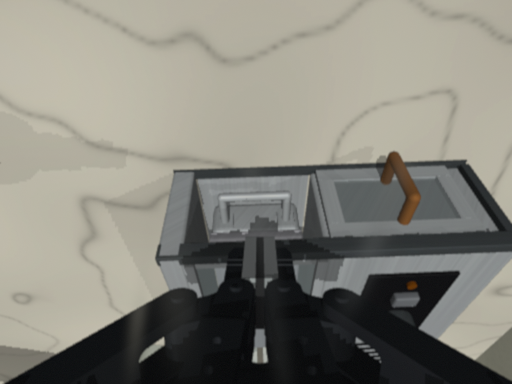

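```bash
python3 - <<'E'
from h import *
c=load('w31')
for u in (215,222,230,240,255,270,280,288,292):
    print(u,[ (v,np.append(tocab(P(c,u,v,0)),P(c,u,v,0)[2]).round(3)) for v in (190,193,196,199,203)])
im=cv2.imread('pics/w31.png');cv2.imwrite('pics/w31c.png',cv2.resize(im[150:270,150:350],None,fx=4,fy=4,interpolation=cv2.INTER_CUBIC))
E
```

```text
215 [(190, array([-0.036,  0.144, -0.001])), (193, array([-0.037,  0.14 , -0.001])), (196, array([-0.037,  0.137,  0.001])), (199, array([-0.038,  0.131, -0.   ])), (203, array([-0.038,  0.126,  0.001]))]
222 [(190, array([-0.029,  0.144, -0.   ])), (193, array([-0.026,  0.165,  0.024])), (196, array([-0.026,  0.163,  0.027])), (199, array([-0.026,  0.162,  0.03 ])), (203, array([-0.027,  0.157,  0.029]))]
230 [(190, array([-0.021,  0.144,  0.   ])), (193, array([-0.019,  0.165,  0.025])), (196, array([-0.019,  0.164,  0.028])), (199, array([-0.019,  0.161,  0.029])), (203, array([-0.023,  0.124, -0.   ]))]
240 [(190, array([-0.011,  0.143, -0.   ])), (193, array([-0.01 ,  0.165,  0.026])), (196, array([-0.01 ,  0.163,  0.028])), (199, array([-0.01 ,  0.161,  0.029])), (203, array([-0.012,  0.124,  0.   ]))]
255 [(190, array([0.004, 0.143, 0.   ])), (193, array([0.004, 0.164, 0.026])), (196, array([0.004, 0.164, 0.029])), (199, array([0.004, 0.161, 0.03 ])), (203, array([0.003, 0.123, 0.   ]))]
270 [(190, array([0.019, 0.142, 0.   ])), (193, array([0.018, 0.165, 0.027])), (196, array([0.018, 0.163, 0.029])), (199, array([0.017, 0.159, 0.029])), (203, array([0.019, 0.123, 0.001]))]
280 [(190, array([0.029, 0.141, 0.   ])), (193, array([0.027, 0.165, 0.028])), (196, array([0.027, 0.163, 0.029])), (199, array([0.03 , 0.128, 0.   ])), (203, array([0.029, 0.124, 0.003]))]
288 [(190, array([0.038, 0.14 , 0.   ])), (193, array([0.034, 0.164, 0.027])), (196, array([0.034, 0.162, 0.029])), (199, array([0.034, 0.159, 0.03 ])), (203, array([0.034, 0.153, 0.029]))]
292 [(190, array([0.042, 0.14 , 0.   ])), (193, array([0.042, 0.136, 0.   ])), (196, array([0.042, 0.132, 0.001])), (199, array([ 0.042,  0.126, -0.   ])), (203, array([0.042, 0.123, 0.003]))]
```

View pics/w31c.png

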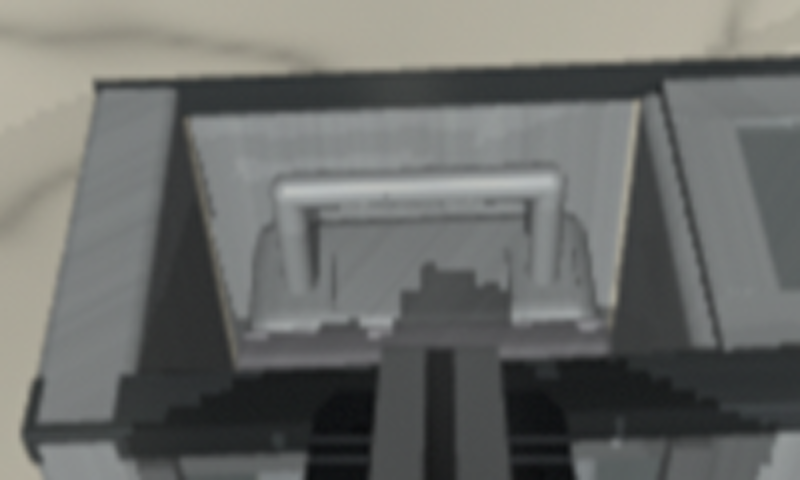

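{"fn": "move_arm", "kwargs": {"moves": [[[-0.005,0,0,-0.19,0.03,0.01,1],[-0.005,-0.01,-0.01,-0.19,0.03,0.01,1],[0,-0.02,-0.02,-0.19,0.03,0.01,1],[0,-0.02,-0.02,-0.19,0.02,0,1],[0,0,0,0,0,0,1]]]}}

```text
clock: 25.9
eef_pos: [0.5299, 0.2631, 0.1022]
tool_rot: [0.644, 0.63, -0.313, 0.3]
ft_force: [0.1, -0.4, -4.5]
grip_width: -0.0002
```

```bash
python3 - <<'E'
from h import *
plan(cab(0.0035,.179,.063),Rtool(-2.6,50,-92.6))
c=snap('wrist','w32.png')
for v in (225,232,238,242,246,250): print(v,[ (u,np.append(tocab(P(c,u,v,0)),P(c,u,v,0)[2]).round(3)) for u in (250,256,266,272)])
im=cv2.imread('pics/w32.png');cv2.imwrite('pics/w32c.png',cv2.resize(im,None,fx=1.5,fy=1.5,interpolation=cv2.INTER_CUBIC))
E
```

```text
pos [0.5299 0.2631 0.1022] cab [-0.005   0.2265] F [ 0.0945 -0.4425 -4.5231] j [ 0.764   1.0726  0.8014  2.0293 -0.5786  2.5828] g -0.00017411198656777248 t 25.9
shift units [ 0.0126 -0.0958 -0.0784] mm [  6.308  -47.8847 -39.2161] turn units [ 0.0457 -0.0165 -0.0384] deg [ 1.3702 -0.4959 -1.1507]
225 [(250, array([-0.014,  0.05 ,  0.049])), (256, array([-0.007,  0.052,  0.05 ])), (266, array([0.004, 0.052, 0.05 ])), (272, array([0.01 , 0.052, 0.05 ]))]
232 [(250, array([-0.012,  0.173,  0.087])), (256, array([-0.008,  0.173,  0.087])), (266, array([-0.001,  0.172,  0.086])), (272, array([0.003, 0.173, 0.087]))]
238 [(250, array([-0.011,  0.254,  0.109])), (256, array([-0.008,  0.252,  0.109])), (266, array([-0.004,  0.254,  0.109])), (272, array([-0.001,  0.253,  0.109]))]
242 [(250, array([-0.011,  0.256,  0.111])), (256, array([-0.008,  0.255,  0.111])), (266, array([-0.004,  0.256,  0.111])), (272, array([-0.002,  0.257,  0.111]))]
246 [(250, array([-0.011,  0.26 ,  0.114])), (256, array([-0.008,  0.259,  0.114])), (266, array([-0.004,  0.26 ,  0.114])), (272, array([-0.002,  0.261,  0.114]))]
250 [(250, array([-0.011,  0.263,  0.116])), (256, array([-0.009,  0.262,  0.116])), (266, array([-0.004,  0.262,  0.116])), (272, array([-0.002,  0.263,  0.116]))]
```

View pics/w32c.png

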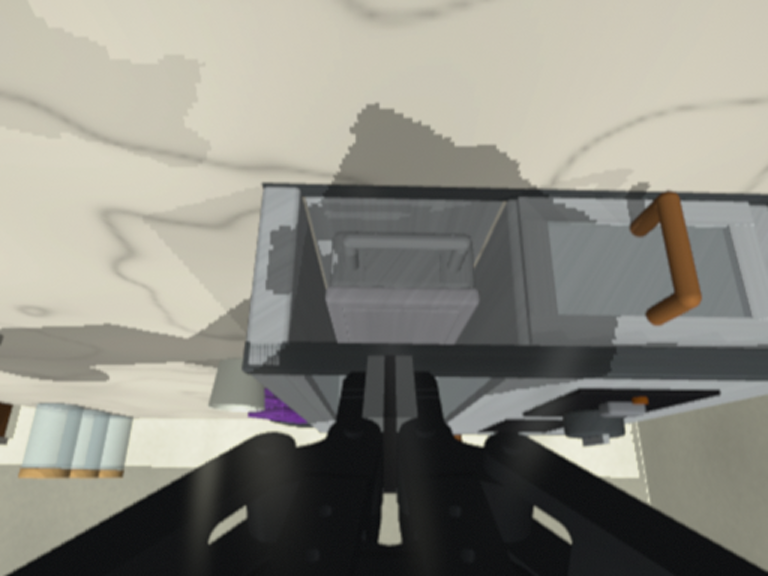

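```bash
cat > fk.py <<'E'
import numpy as np
from scipy.spatial.transform import Rotation as R
from scipy.optimize import least_squares
# (j, eef, quat)
D=[([1.171,0.2412,0.004,1.3352,0,1.5708],[0.1944,0.4601,0.2112],[0.1986,0.9801,-0.0008,-0.0002]),
([-0.2848,0.5231,0.0407,1.0522,0.0015,1.3379],[0.5877,-0.1715,0.0695],[0.7251,0.6884,0.0097,0.0153]),
([-0.2563,0.6614,0.2359,1.1504,-0.0058,1.3637],[0.6386,-0.1693,0.0514],[0.724,0.689,-0.004,-0.001]),
([-0.5303,0.4514,0.0966,1.2152,-0.0041,1.4891],[0.5043,-0.2972,0.1318],[0.847,0.532,-0.002,0.001]),
([-0.5857,0.5912,-0.0782,0.9023,-0.0016,1.4251],[0.4885,-0.3246,-0.0106],[0.844,0.536,-0.001,0]),
([-0.3811,0.5401,-0.1722,0.855,-0.0016,2.8003],[0.5165,-0.2075,-0.0103],[1,-0.02,0.001,0.001]),
([-0.6946,0.8701,0.3016,1.4644,0.5144,0.7996],[0.5171,-0.224,0.0124],[0.682,0.651,0.236,-0.234]),
([-0.5403,0.7288,0.0118,1.2028,0.5707,0.9748],[0.5195,-0.1082,0.0069],[0.685,0.653,0.235,-0.222]),
([0.4394,0.4461,0.1235,1.2569,0.0074,2.0443],[0.5265,0.2501,0.145],[0.719,0.695,-0.003,-0.005]),
([0.6657,0.7568,0.5208,1.6453,-0.3721,2.3736],[0.543,0.2771,0.1326],[0.713,0.659,-0.161,0.175]),
([0.764,1.0726,0.8014,2.0293,-0.5786,2.5828],[0.5299,0.2631,0.1022],[0.644,0.63,-0.313,0.3])]
def fk(j,p):
    h,r0,L1,a,b,c,d,e,f=p
    Rz=R.from_rotvec([0,0,j[0]]); 
    ry=lambda t:R.from_rotvec([0,t,0])
    pos=np.array([r0,0,h]); A=ry(j[1]); pos=pos+A.apply([f,0,L1]); A=ry(j[1]+j[2]); pos=pos+A.apply([a,0,b])
    A=ry(j[1]+j[2]+j[3]); pos=pos+A.apply([c,0,e])
    A=A*R.from_rotvec([0,0,j[4]]); pos=pos+A.apply([d,0,0])
    A=A*R.from_rotvec([j[5],0,0])
    return Rz.apply(pos),Rz*A
# fixed tool offset from hand frame(x fwd) to tool frame
def res(p):
    return np.concatenate([fk(j,p)[0]-np.array(e) for j,e,q in D])
s=least_squares(res,[.15,0,.3,.3,0,.1,.2,0,0]); P_=s.x
if __name__=='__main__':
    np.set_printoptions(precision=4,suppress=True)
    print(P_,np.abs(s.fun).max()*1000)
    for j,e,q in D: print((fk(j,P_)[1].inv()*R.from_quat(q)).as_matrix().round(2).tolist())
E
python3 fk.py
```

```text
[ 0.2434 -0.0149  0.26   -0.7401 -0.0779 -0.1559  0.3219  0.2261  1.0662] 69.71963722600061
[[-0.0, -0.01, 1.0], [0.0, 1.0, 0.01], [-1.0, 0.0, -0.0]]
[[0.02, -0.08, 1.0], [0.0, 1.0, 0.08], [-1.0, -0.0, 0.02]]
[[0.09, -0.44, 0.89], [0.02, 0.9, 0.44], [-1.0, -0.02, 0.09]]
[[0.02, -0.19, 0.98], [0.0, 0.98, 0.19], [-1.0, -0.0, 0.02]]
[[-0.02, 0.15, 0.99], [0.0, 0.99, -0.15], [-1.0, -0.0, -0.02]]
[[0.32, 0.11, 0.94], [-0.02, 0.99, -0.11], [-0.95, 0.02, 0.32]]
[[0.4, -0.3, 0.87], [-0.21, 0.89, 0.41], [-0.89, -0.35, 0.29]]
[[0.01, -0.02, 1.0], [-0.01, 1.0, 0.02], [-1.0, -0.01, 0.01]]
[[-0.11, -0.22, 0.97], [-0.01, 0.98, 0.22], [-0.99, 0.01, -0.11]]
[[-0.69, -0.44, 0.57], [0.1, 0.73, 0.68], [-0.71, 0.53, -0.46]]
[[-0.96, -0.04, 0.28], [0.22, 0.49, 0.84], [-0.17, 0.87, -0.46]]
```

```bash
sed -i 's/ry(j\[1\]+j\[2\])/ry(j[1]-j[2])/; s/ry(j\[1\]+j\[2\]+j\[3\])/ry(j[1]-j[2]+j[3])/' fk.py; python3 fk.py
```

```text
[ 0.2408  0.      0.4933  0.3914  0.008   0.1015  0.3229  0.     -0.    ] 0.0619864514855295
[[-0.0, 0.0, 1.0], [0.0, 1.0, -0.0], [-1.0, 0.0, -0.0]]
[[0.0, 0.0, 1.0], [0.0, 1.0, -0.0], [-1.0, 0.0, 0.0]]
[[-0.0, 0.0, 1.0], [0.0, 1.0, -0.0], [-1.0, 0.0, -0.0]]
[[0.0, 0.0, 1.0], [0.0, 1.0, -0.0], [-1.0, 0.0, 0.0]]
[[0.0, -0.0, 1.0], [-0.0, 1.0, 0.0], [-1.0, -0.0, 0.0]]
[[0.0, 0.0, 1.0], [0.0, 1.0, -0.0], [-1.0, 0.0, 0.0]]
[[-0.0, -0.0, 1.0], [-0.0, 1.0, 0.0], [-1.0, -0.0, -0.0]]
[[0.0, -0.0, 1.0], [-0.0, 1.0, 0.0], [-1.0, -0.0, 0.0]]
[[-0.0, 0.0, 1.0], [-0.0, 1.0, -0.0], [-1.0, -0.0, -0.0]]
[[0.0, -0.0, 1.0], [0.0, 1.0, 0.0], [-1.0, 0.0, 0.0]]
[[0.0, 0.0, 1.0], [0.0, 1.0, -0.0], [-1.0, 0.0, 0.0]]
```

```bash
cat >> fk.py <<'E'
T=R.from_matrix([[0,0,1],[0,1,0],[-1,0,0]])
LO=np.array([-2.72,-1.05,-1.09,-1.99,-1.42,-3.14]);HI=np.array([2.72,1.87,1.28,2.15,1.44,3.14])
def ik(p,Rt,j0):
    f=lambda j:np.concatenate([(fk(j,P_)[0]-p)*10,((fk(j,P_)[1]*T).inv()*Rt).as_rotvec()])
    s=least_squares(f,np.clip(j0,LO+.001,HI-.001),bounds=(LO,HI)); return s.x,s.cost**.5
E
python3 - <<'E'
from h import *
from fk import *
j0=np.array([.76,1.07,.8,2.03,-.58,2.58])
for al in (40,45,50):
    Rt=Rtool(-2.6,al,-92.6); zt=Rt.apply([0,0,1])
    for tip in ([.0035,.198,.079],[.0035,.137,.028],[.0035,.16,.028],[.0035,.18,.026],[.0035,.20,.026],[.0035,.24,.026]):
        p=cab(*tip)+.0255*zt
        j,c=ik(p,Rt,j0); print(al,tip,p,j,round(c,5))
E
```

```text
40 [0.0035, 0.198, 0.079] [0.5363 0.2179 0.0595] [ 0.6619  0.8853  0.4519  1.6365 -0.5105  2.4109] 0.0
40 [0.0035, 0.137, 0.028] [0.5336 0.1569 0.0085] [ 0.5909  0.8579  0.2506  1.4261 -0.5433  2.3381] 0.0
40 [0.0035, 0.16, 0.028] [0.5346 0.1799 0.0085] [ 0.6186  0.8859  0.3087  1.4708 -0.5308  2.3669] 0.0
40 [0.0035, 0.18, 0.026] [0.5355 0.1999 0.0065] [ 0.6418  0.9139  0.3613  1.5074 -0.52    2.3906] 0.0
40 [0.0035, 0.2, 0.026] [0.5364 0.2199 0.0065] [ 0.6641  0.9411  0.4185  1.5485 -0.5094  2.4131] 0.0
40 [0.0035, 0.24, 0.026] [0.5382 0.2598 0.0065] [ 0.7063  1.0009  0.5452  1.6354 -0.4888  2.455 ] 0.0
45 [0.0035, 0.198, 0.079] [0.5363 0.2162 0.061 ] [ 0.6826  0.9488  0.5229  1.732  -0.5561  2.4709] 0.0
45 [0.0035, 0.137, 0.028] [0.5335 0.1553 0.01  ] [ 0.6141  0.9176  0.3135  1.5164 -0.593   2.4021] 0.0
45 [0.0035, 0.16, 0.028] [0.5345 0.1783 0.01  ] [ 0.6408  0.9472  0.3761  1.5645 -0.5789  2.4293] 0.0
45 [0.0035, 0.18, 0.026] [0.5354 0.1982 0.008 ] [ 0.6631  0.9768  0.4333  1.6043 -0.5668  2.4517] 0.0
45 [0.0035, 0.2, 0.026] [0.5364 0.2182 0.008 ] [ 0.6847  1.0058  0.4955  1.6487 -0.5549  2.4729] 0.0
45 [0.0035, 0.24, 0.026] [0.5382 0.2582 0.008 ] [ 0.7253  1.0704  0.6349  1.7438 -0.532   2.5122] 0.0
50 [0.0035, 0.198, 0.079] [0.5362 0.2147 0.0626] [ 0.7008  1.0156  0.597   1.8325 -0.5974  2.5341] 0.0
50 [0.0035, 0.137, 0.028] [0.5334 0.1538 0.0116] [ 0.6345  0.9808  0.3794  1.6124 -0.6381  2.4699] 0.0
50 [0.0035, 0.16, 0.028] [0.5345 0.1768 0.0116] [ 0.6604  1.0119  0.4467  1.6637 -0.6224  2.4954] 0.0
50 [0.0035, 0.18, 0.026] [0.5354 0.1967 0.0096] [ 0.6821  1.0432  0.509   1.7067 -0.6091  2.5163] 0.0
50 [0.0035, 0.2, 0.026] [0.5363 0.2167 0.0096] [ 0.7029  1.0743  0.5768  1.7546 -0.5961  2.536 ] 0.0
50 [0.0035, 0.24, 0.026] [0.5381 0.2567 0.0096] [ 0.7422  1.1448  0.7314  1.8587 -0.571   2.5723] 0.0
```

{"fn": "move_arm", "kwargs": {"moves": [[[0.007,-0.02,-0.016,0.02,-0.01,-0.02,1],[0.004,-0.025,-0.02,0.01,0,-0.01,1],[0.002,-0.025,-0.02,0,0,0,1],[0,-0.025,-0.02,0,0,0,1],[0,0,0,0,0,0,1]]]}}

```text
clock: 26.37
eef_pos: [0.5442, 0.2192, 0.0761]
tool_rot: [0.662, 0.628, -0.288, 0.29]
ft_force: [-1.1, -0.5, -0.4]
grip_width: 0.0
```

```bash
python3 - <<'E'
from h import *
plan(cab(0.0035,.179,.063),Rtool(-2.6,50,-92.6))
E
```

```text
pos [0.5442 0.2192 0.0761] cab [0.0113 0.1833] F [-1.0755 -0.4716 -0.3726] j [ 0.6971  0.9859  0.5988  1.819  -0.5963  2.5221] g 1.8406465920685933e-05 t 26.3667
shift units [-0.016  -0.0078 -0.0262] mm [ -8.0142  -3.9095 -13.1014] turn units [-0.0571  0.0473 -0.0065] deg [-1.7125  1.4194 -0.1954]
```

{"fn": "move_arm", "kwargs": {"moves": [[[-0.016,-0.004,-0.024,-0.055,0.045,0,1],[-0.003,0,-0.005,0,0,0,1],[0,0,0,0,0,0,1]]]}}

```text
clock: 26.62
eef_pos: [0.5378, 0.2184, 0.0697]
tool_rot: [0.659, 0.626, -0.297, 0.292]
ft_force: [1.0, -0.9, -0.6]
grip_width: -0.0
```

```bash
python3 - <<'E'
from h import *
plan(cab(0.0035,.179,.063),Rtool(-2.6,50,-92.6))
plan(cab(0.0035,.1175,.0116),Rtool(-2.6,50,-92.6))
E
```

```text
pos [0.5378 0.2184 0.0697] cab [0.0049 0.1822] F [ 1.0229 -0.8565 -0.628 ] j [ 0.7028  1.0004  0.5966  1.8287 -0.5947  2.5349] g -3.9145711711365574e-05 t 26.6167
shift units [-0.0031 -0.0064 -0.0133] mm [-1.5646 -3.1762 -6.6558] turn units [-0.0257  0.0256  0.0005] deg [-0.7725  0.7673  0.014 ]
pos [0.5378 0.2184 0.0697] cab [0.0049 0.1822] F [ 1.0229 -0.8565 -0.628 ] j [ 0.7028  1.0004  0.5966  1.8287 -0.5947  2.5349] g -3.9145711711365574e-05 t 26.6167
shift units [-0.0087 -0.1292 -0.1161] mm [ -4.3545 -64.6129 -58.0558] turn units [-0.0257  0.0256  0.0005] deg [-0.7725  0.7673  0.014 ]
```

{"fn": "move_arm", "kwargs": {"moves": [[[-0.004,-0.008,-0.016,-0.025,0.025,0,1],[-0.001,-0.016,-0.016,0,0,0,1],[-0.001,-0.016,-0.016,0,0.005,0,1],[0,0,0,0,0,0,1]]]}}

```text
clock: 26.95
eef_pos: [0.5355, 0.2017, 0.0458]
tool_rot: [0.655, 0.628, -0.303, 0.291]
ft_force: [0.1, 0.2, -0.1]
grip_width: -0.0
```

```bash
python3 - <<'E'
from h import *
plan(cab(0.0035,.1175,.0116),Rtool(-2.6,50,-92.6))
e=get_obs()['eef_pos'];y=tocab(e)[1];print('n',y*.643-e[2]*.766,'target .0667')
c=snap('wrist','w33.png')
im=cv2.imread('pics/w33.png');cv2.imwrite('pics/w33c.png',cv2.resize(im,None,fx=1.5,fy=1.5,interpolation=cv2.INTER_CUBIC))
E
```

```text
pos [0.5355 0.2017 0.0458] cab [0.0034 0.1655] F [ 0.0841  0.1696 -0.0767] j [ 0.6875  1.0054  0.5331  1.7651 -0.606   2.5155] g -3.758668941300742e-05 t 26.95
shift units [-0.0042 -0.0958 -0.0684] mm [ -2.0943 -47.9138 -34.1981] turn units [-0.008   0.0013 -0.0076] deg [-0.2412  0.0386 -0.2289]
n 0.0713091013333535 target .0667
```

View pics/w33c.png

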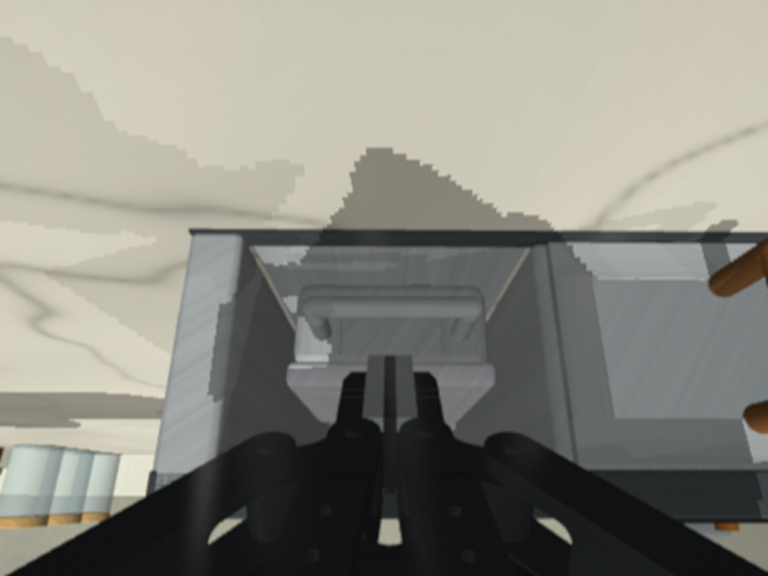

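{"fn": "move_arm", "kwargs": {"moves": [[[-0.003,-0.026,-0.011,-0.005,0,0,1],[-0.001,-0.022,-0.013,0,0,0,1],[0,0,0,0,0,0,1]]]}}

```text
clock: 27.25
eef_pos: [0.5343, 0.1809, 0.0345]
tool_rot: [0.654, 0.629, -0.302, 0.293]
ft_force: [-0.4, -0.8, -1.1]
grip_width: -0.0002
```

```bash
python3 - <<'E'
from h import *
plan(cab(0.0035,.1175,.0116),Rtool(-2.6,50,-92.6))
e=get_obs()['eef_pos'];y=tocab(e)[1];print('n',y*.643-e[2]*.766,'target .0667; tip',y+.0195,e[2]+.0164)
c=snap('wrist','w34.png')
for v in range(225,262,4): print(v,[ np.append(tocab(P(c,u,v,0)),P(c,u,v,0)[2]).round(3) for u in (252,260,268)])
im=cv2.imread('pics/w34.png');cv2.imwrite('pics/w34c.png',cv2.resize(im,None,fx=1.5,fy=1.5,interpolation=cv2.INTER_CUBIC))
E
```

```text
pos [0.5343 0.1809 0.0345] cab [0.0032 0.1446] F [-0.408  -0.753  -1.1045] j [ 0.6669  0.9836  0.4548  1.6945 -0.6227  2.4934] g -0.00017731895572715625 t 27.25
shift units [-0.0018 -0.0543 -0.0457] mm [ -0.8895 -27.1289 -22.8584] turn units [-0.0064  0.0056 -0.0151] deg [-0.1924  0.1691 -0.454 ]
n 0.06660925219950785 target .0667; tip 0.1641412939326389 0.05085835482921537
225 [array([-0.003,  0.126,  0.022]), array([0.002, 0.126, 0.022]), array([0.007, 0.124, 0.022])]
229 [array([-0.003,  0.125,  0.025]), array([0.002, 0.125, 0.025]), array([0.007, 0.126, 0.025])]
233 [array([-0.003,  0.126,  0.027]), array([0.002, 0.126, 0.027]), array([0.007, 0.126, 0.027])]
237 [array([-0.002,  0.17 ,  0.041]), array([0.002, 0.17 , 0.041]), array([0.005, 0.17 , 0.041])]
241 [array([-0.002,  0.173,  0.044]), array([0.002, 0.173, 0.044]), array([0.005, 0.174, 0.044])]
245 [array([-0.002,  0.176,  0.046]), array([0.002, 0.176, 0.046]), array([0.005, 0.177, 0.046])]
249 [array([-0.002,  0.179,  0.048]), array([0.002, 0.18 , 0.049]), array([0.005, 0.179, 0.048])]
253 [array([-0.002,  0.181,  0.051]), array([0.002, 0.182, 0.051]), array([0.005, 0.181, 0.051])]
257 [array([-0.002,  0.184,  0.053]), array([0.001, 0.185, 0.053]), array([0.005, 0.185, 0.053])]
261 [array([-0.002,  0.186,  0.055]), array([0.001, 0.187, 0.055]), array([0.005, 0.187, 0.055])]
```

View pics/w34c.png

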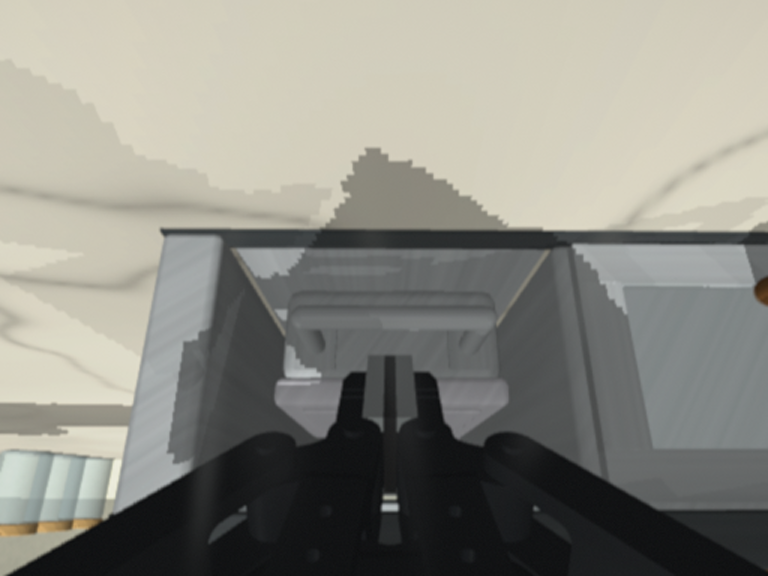

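{"fn": "move_arm", "kwargs": {"moves": [[[-0.001,-0.018,-0.015,-0.005,0,0,1],[-0.001,-0.018,-0.015,0,0,0,1],[0,0,0,0,0,0,1]]]}}

```text
clock: 27.55
eef_pos: [0.535, 0.1675, 0.0213]
tool_rot: [0.653, 0.629, -0.3, 0.295]
ft_force: [-0.2, 0.3, -0.1]
grip_width: -0.0003
```

```bash
python3 - <<'E'
from h import *
plan(cab(0.0035,.1175,.0116),Rtool(-2.6,50,-92.6))
e=get_obs()['eef_pos'];y=tocab(e)[1];print('n',y*.643-e[2]*.766,'target .0667; tip',y+.0195,e[2]+.0164)
E
```

```text
pos [0.535  0.1675 0.0213] cab [0.0044 0.1312] F [-0.1846  0.2572 -0.068 ] j [ 0.6522  0.9772  0.405   1.6373 -0.6351  2.4768] g -0.00033010288003806416 t 27.55
shift units [-0.0031 -0.0273 -0.0195] mm [ -1.5404 -13.6675  -9.7372] turn units [-0.0083  0.0139 -0.0217] deg [-0.2504  0.4175 -0.6499]
n 0.06803229217779873 target .0667; tip 0.15072329576070576 0.03773718929025468
```

{"fn": "move_arm", "kwargs": {"moves": [[[-0.003,-0.02,-0.011,-0.005,0.01,-0.015,1],[-0.001,-0.011,-0.01,0,0,0,1],[0,0,0,0,0,0,1]]]}}

```text
clock: 27.8
eef_pos: [0.534, 0.1539, 0.0114]
tool_rot: [0.655, 0.628, -0.302, 0.293]
ft_force: [0.5, 0.2, -0.6]
grip_width: -0.0002
```

```bash
python3 - <<'E'
from h import *
plan(cab(0.0035,.1175,.0116),Rtool(-2.6,50,-92.6))
e=get_obs()['eef_pos'];y=tocab(e)[1];print('n',y*.643-e[2]*.766,'target .0667; tip',y+.0195,e[2]+.0164)
c=snap('wrist','w35.png')
im=cv2.imread('pics/w35.png');cv2.imwrite('pics/w35c.png',cv2.resize(im,None,fx=1.5,fy=1.5,interpolation=cv2.INTER_CUBIC))
E
```

```text
pos [0.534  0.1539 0.0114] cab [0.004  0.1176] F [ 0.4921  0.15   -0.6105] j [ 0.6352  0.975   0.3701  1.6005 -0.6404  2.4651] g -0.000248224568697024 t 27.8
shift units [-0.0011 -0.0002  0.0004] mm [-0.5284 -0.0893  0.2238] turn units [-0.007   0.0081 -0.0097] deg [-0.2113  0.242  -0.2911]
n 0.0669110920563626 target .0667; tip 0.13711314396803312 0.027776187356504833
```

View pics/w35c.png

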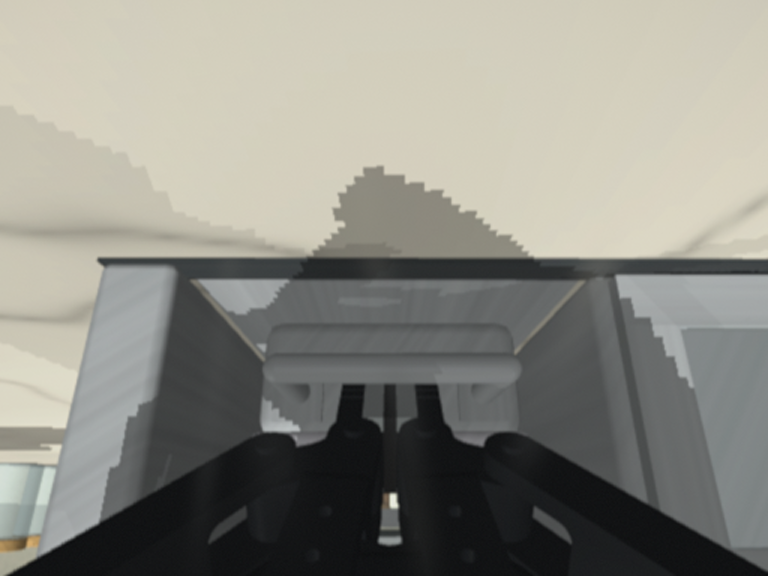

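{"fn": "move_arm", "kwargs": {"moves": [[[0,0.008,-0.004,0,0,0,1],[0,0.012,-0.001,0,0,0,1],[0,0.012,-0.001,0,0,0,1],[0,0.012,0,0,0,0,1]]]}}

```text
clock: 28.18
eef_pos: [0.5342, 0.1728, 0.0119]
tool_rot: [0.653, 0.627, -0.306, 0.295]
ft_force: [0.6, -4.6, 1.5]
grip_width: -0.0002
```

```bash
python3 - <<'E'
from h import *
plan(cab(0.0035,.1575,.0096),Rtool(-2.6,50,-92.6))
c=snap('wrist','w36.png')
im=cv2.imread('pics/w36.png');cv2.imwrite('pics/w36c.png',cv2.resize(im,None,fx=1.5,fy=1.5,interpolation=cv2.INTER_CUBIC))
for u in (180,200,300,330): print([ np.append(tocab(P(c,u,v,0)),P(c,u,v,0)[2]).round(3) for v in (238,242,246,250)])
E
```

```text
pos [0.5342 0.1728 0.0119] cab [0.0034 0.1365] F [ 0.646  -4.5998  1.4675] j [ 0.6588  1.007   0.4326  1.6549 -0.6307  2.4933] g -0.00018192173884572636 t 28.1833
shift units [ 0.002   0.042  -0.0046] mm [ 1.0111 20.982  -2.3205] turn units [ 0.0102  0.004  -0.0092] deg [ 0.3068  0.1186 -0.2752]
[array([-0.03 ,  0.179,  0.023]), array([-0.03 ,  0.18 ,  0.025]), array([-0.029,  0.182,  0.027]), array([-0.03 ,  0.179,  0.028])]
[array([-0.022,  0.181,  0.023]), array([-0.022,  0.181,  0.025]), array([-0.022,  0.18 ,  0.026]), array([-0.022,  0.18 ,  0.028])]
[array([0.018, 0.181, 0.023]), array([0.018, 0.181, 0.025]), array([0.018, 0.181, 0.026]), array([0.018, 0.181, 0.028])]
[array([nan, nan, nan]), array([0.029, 0.182, 0.025]), array([0.029, 0.182, 0.027]), array([0.029, 0.181, 0.028])]
```

View pics/w36c.png

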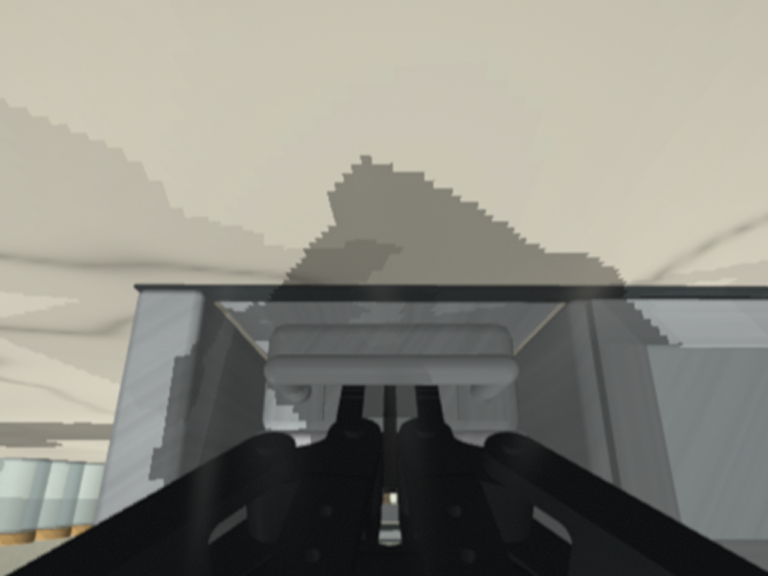

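{"fn": "move_arm", "kwargs": {"moves": [[[0.001,0.015,-0.003,0.01,0,0,1],[0,0.016,-0.002,0,0,0,1],[0,0.016,-0.002,0,0,0,1],[0,0.016,-0.001,0,0,0,1],[0,0.016,-0.001,0,0,0,1]]]}}

```text
clock: 28.65
eef_pos: [0.5353, 0.2105, 0.0115]
tool_rot: [0.651, 0.627, -0.308, 0.296]
ft_force: [-0.6, -5.8, 2.9]
grip_width: 0.0004
```

```bash
python3 - <<'E'
from h import *
plan(cab(0.0035,.193,.0096),Rtool(-2.6,50,-92.6))
E
```

```text
pos [0.5353 0.2105 0.0115] cab [0.0028 0.1742] F [-0.6117 -5.8292  2.8984] j [ 0.7011  1.0663  0.5556  1.7468 -0.6079  2.5333] g 0.0004146427833118368 t 28.65
shift units [ 0.0031  0.0374 -0.0037] mm [ 1.5656 18.7158 -1.864 ] turn units [ 0.0198 -0.0005 -0.0143] deg [ 0.5954 -0.0154 -0.4281]
```

{"fn": "move_arm", "kwargs": {"moves": [[[0.003,0.015,-0.003,0.02,0,-0.01,1],[0,0.016,-0.002,0,0,0,1],[0,0.016,-0.001,0,0,0,1],[0,0,0,0,0,0,1]]]}}

```text
clock: 28.98
eef_pos: [0.5369, 0.2339, 0.0113]
tool_rot: [0.652, 0.627, -0.308, 0.294]
ft_force: [-1.3, -2.6, 6.0]
grip_width: -0.0003
```

```bash
python3 - <<'E'
from h import *
plan(cab(0.0035,.195,.0096),Rtool(-2.6,50,-92.6))
c=snap('wrist','w37.png')
for u in (180,200,300,330): print([ np.append(tocab(P(c,u,v,0)),P(c,u,v,0)[2]).round(3) for v in (238,242,246,250)])
E
```

```text
pos [0.5369 0.2339 0.0113] cab [0.0033 0.1976] F [-1.2552 -2.5921  6.0244] j [ 0.7225  1.1052  0.6432  1.8055 -0.5897  2.5521] g -0.00025424421727477406 t 28.9833
shift units [ 0.0002 -0.0053 -0.0034] mm [ 0.0862 -2.632  -1.7145] turn units [ 0.0132 -0.0049 -0.0102] deg [ 0.3963 -0.1463 -0.3051]
[array([-0.03 ,  0.241,  0.022]), array([-0.029,  0.242,  0.024]), array([-0.029,  0.242,  0.026]), array([-0.029,  0.242,  0.027])]
[array([-0.022,  0.242,  0.023]), array([-0.022,  0.242,  0.024]), array([-0.022,  0.242,  0.026]), array([-0.022,  0.241,  0.027])]
[array([0.018, 0.241, 0.022]), array([0.017, 0.243, 0.024]), array([0.017, 0.244, 0.026]), array([0.017, 0.241, 0.027])]
[array([0.03 , 0.242, 0.022]), array([0.029, 0.243, 0.024]), array([0.029, 0.242, 0.026]), array([0.029, 0.241, 0.027])]
```

View pics/w37.png

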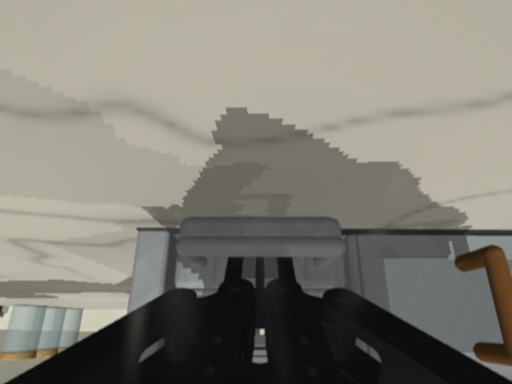

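{"fn": "move_arm", "kwargs": {"moves": [[[0,0,0.04,0,0,0,1],[0,0.01,0.06,0,0,0,1],[0,0.01,0.06,0.1,0,0,1],[0,0.01,0.05,0.2,0,0,1],[0,0.01,0.02,0.22,0,0,0.8],[0,0.01,0,0.22,0,0,0.5],[0,0,0,0.22,0,0,0.34],[0,0,0,0.22,0,0,0.34]]]}}

```text
clock: 29.7
eef_pos: [0.5346, 0.2743, 0.1216]
tool_rot: [0.704, 0.7, -0.089, 0.073]
ft_force: [0.3, 0.9, -0.7]
grip_width: 0.0285
```

```bash
python3 - <<'E'
from h import *
plan(cab(0.0035,.2385,.09),Rtool(87.4))
c=snap('scene','s38.png'); im=cv2.imread('pics/s38.png')
cv2.imwrite('pics/s38c.png',cv2.resize(im[130:275,220:420],None,fx=3.9,fy=3.9,interpolation=cv2.INTER_CUBIC))
E
```

```text
pos [0.5346 0.2743 0.1216] cab [-0.0008  0.238 ] F [ 0.338   0.8688 -0.7306] j [ 0.5704  0.6093  0.307   1.4126 -0.1799  2.1599] g 0.02845971677171162 t 29.7
shift units [ 0.0086  0.0007 -0.0632] mm [  4.2867   0.3523 -31.5828] turn units [0.3811 0.3004 2.91  ] deg [11.434   9.012  87.3007]
```

View pics/s38c.png

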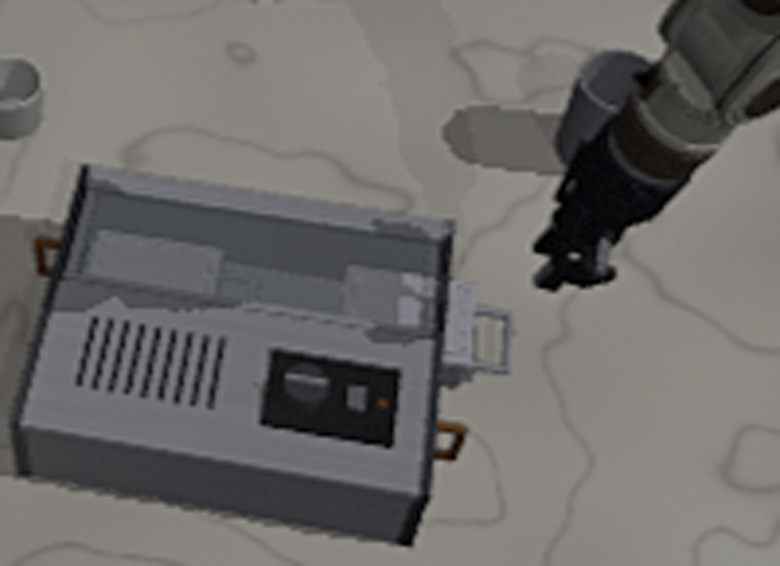

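{"fn": "move_arm", "kwargs": {"moves": [[[0.001,0,0,0.029,0.023,0.22,0.34],[0.001,0,0,0.029,0.023,0.22,0.34],[0.001,0,0,0.029,0.023,0.22,0.34],[0.001,0,0,0.029,0.023,0.22,0.34],[0.001,0,0,0.029,0.023,0.22,0.34],[0.001,0,0,0.029,0.023,0.22,0.34],[0.001,0,0,0.029,0.023,0.22,0.34],[0.001,0,0,0.029,0.023,0.22,0.34]]]}}

```text
clock: 30.42
eef_pos: [0.5401, 0.2737, 0.1281]
tool_rot: [0.301, 0.953, -0.028, 0.027]
ft_force: [0.3, -0.0, 1.0]
grip_width: 0.0283
```

```bash
python3 - <<'E'
from h import *
plan(cab(0.0035,.2385,.09),Rtool(87.4))
E
```

```text
pos [0.5401 0.2737 0.1281] cab [0.0048 0.2376] F [ 0.3011 -0.0242  1.006 ] j [ 0.5102  0.4968  0.157   1.2352 -0.0773  1.1233] g 0.02831357098814548 t 30.4167
shift units [-0.0024  0.002  -0.0762] mm [ -1.2187   1.002  -38.1241] turn units [0.1107 0.101  1.0834] deg [ 3.3217  3.0307 32.5009]
```

{"fn": "move_arm", "kwargs": {"moves": [[[0,0,-0.01,0.022,0.02,0.22,0.34],[0,0,-0.015,0.022,0.02,0.22,0.34],[0,0,-0.015,0.022,0.02,0.22,0.34],[0,0,-0.015,0.022,0.02,0.22,0.34],[0,0,-0.01,0.022,0.02,0.2,0.34],[0,0,0,0,0,0,0.34]]]}}

```text
clock: 30.92
eef_pos: [0.5412, 0.2788, 0.0954]
tool_rot: [0.007, 1.0, 0.005, 0.0]
ft_force: [-0.5, 0.3, -0.9]
grip_width: 0.0284
```

```bash
python3 - <<'E'
from h import *
plan(cab(0.0035,.2385,-.010),Rtool(87.4))
c=snap('wrist','w39.png')
im=cv2.imread('pics/w39.png');cv2.imwrite('pics/w39c.png',cv2.resize(im,None,fx=1.5,fy=1.5,interpolation=cv2.INTER_CUBIC))
E
```

```text
pos [0.5412 0.2788 0.0954] cab [0.0056 0.2427] F [-0.5327  0.2897 -0.8817] j [0.471  0.5189 0.1069 1.1534 0.0089 0.4842] g 0.028439640318055258 t 30.9167
shift units [-0.0045 -0.0081 -0.2107] mm [  -2.2716   -4.0729 -105.3666] turn units [-0.0197  0.0018 -0.0614] deg [-0.5907  0.0531 -1.8427]
```

View pics/w39c.png

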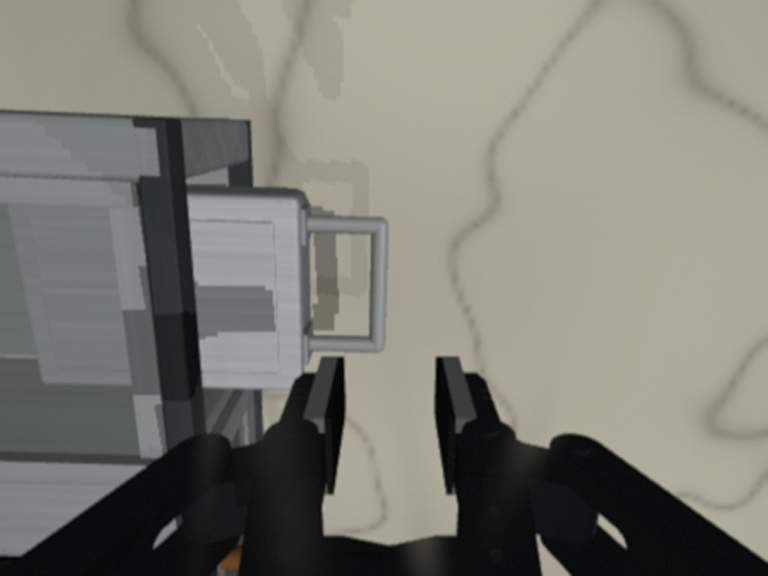

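```bash
python3 - <<'E'
from h import *
c=load('w39')
for (u,v) in [(379,222),(379,285),(378,343),(383,285),(375,285)]: q=P(c,round(u/1.5),round(v/1.5),0);r=ray(c,u/1.5,v/1.5,.028);print((u,v),q,tocab(q),tocab(r))
E
```

```text
(379, 222) [0.5053 0.2758 0.0295] [-0.0301  0.2381] [-0.0299  0.2379]
(379, 285) [0.5355 0.2752 0.029 ] [0.0001 0.2389] [0.0004 0.2386]
(378, 343) [0.5659 0.2739 0.0287] [0.0305 0.2389] [0.0305 0.2389]
(383, 285) [0.5358 0.2766 0.0283] [0.0003 0.2403] [0.0004 0.2405]
(375, 285) [0.5357 0.2731 0.0284] [0.0003 0.2367] [0.0005 0.2367]
```

{"fn": "move_arm", "kwargs": {"moves": [[[-0.004,-0.008,-0.03,-0.02,0,-0.06,0.34],[0,0,-0.035,0,0,0,0.34],[0,0,-0.035,0,0,0,0.34],[0,0,0,0,0,0,0.34]]]}}

```text
clock: 31.3
eef_pos: [0.5413, 0.2784, 0.0473]
tool_rot: [0.03, 1.0, 0.001, 0.004]
ft_force: [-1.1, -0.4, -0.9]
grip_width: 0.028
```

```bash
python3 - <<'E'
from h import *
plan(cab(0.0035,.2385,-.010),Rtool(87.4))
E
```

```text
pos [0.5413 0.2784 0.0473] cab [0.0058 0.2423] F [-1.0654 -0.4343 -0.8781] j [ 0.476   0.5583  0.0385  1.0422 -0.002   0.5357] g 0.02799650303842502 t 31.3
shift units [-0.0049 -0.0073 -0.1147] mm [ -2.4335  -3.672  -57.3453] turn units [-0.0044  0.0166  0.0274] deg [-0.1327  0.4979  0.8212]
```

{"fn": "move_arm", "kwargs": {"moves": [[[-0.01,-0.007,-0.015,0,0.015,0.025,0.34],[-0.002,-0.001,-0.02,0,0,0,0.34],[-0.001,-0.001,-0.02,0,0.005,0,0.34],[0,0,0,0,0,0,0.34]]]}}

```text
clock: 31.63
eef_pos: [0.5354, 0.2756, 0.0204]
tool_rot: [0.024, 1.0, 0.002, 0.0]
ft_force: [0.1, -0.5, 0.4]
grip_width: 0.0281
```

```bash
python3 - <<'E'
from h import *
plan(cab(0.001,.2388,-.010),Rtool(87.4))
c=snap('wrist','w40.png')
im=cv2.imread('pics/w40.png');cv2.imwrite('pics/w40c.png',cv2.resize(im,None,fx=1.5,fy=1.5,interpolation=cv2.INTER_CUBIC))
E
```

```text
pos [0.5354 0.2756 0.0204] cab [-0.0001  0.2392] F [ 0.0775 -0.5031  0.3827] j [ 0.4737  0.579  -0.0044  0.9847  0.0031  0.5217] g 0.02813717581839803 t 31.6333
shift units [ 0.0021 -0.0009 -0.0607] mm [  1.0743  -0.4745 -30.3596] turn units [-0.0075  0.0018  0.0049] deg [-0.2259  0.0544  0.1483]
```

View pics/w40c.png

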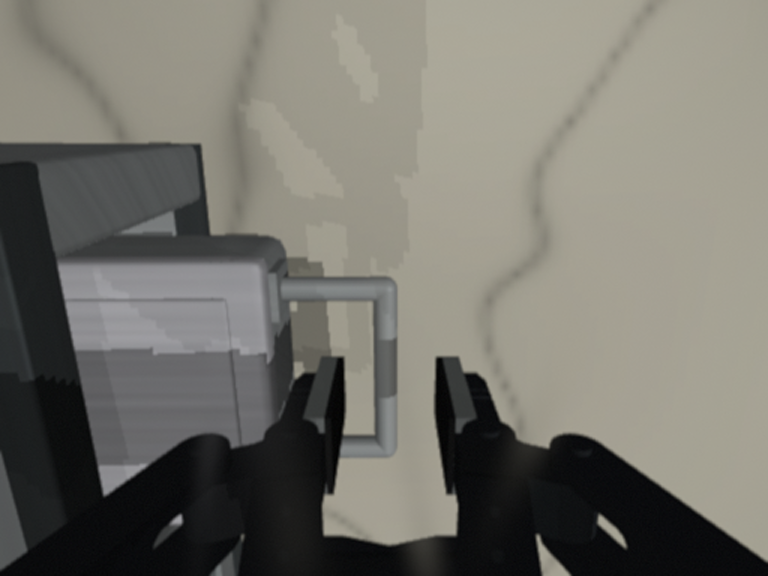

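{"fn": "move_arm", "kwargs": {"moves": [[[0.001,-0.001,-0.02,0,0,0,0.34],[0,0,-0.02,0,0,0,0.34],[0,0,-0.018,0,0,0,0.34],[0,0,0,0,0,0,1],[0,0,0,0,0,0,1],[0,0,0,0,0,0,1],[0,0,0,0,0,0,1]]]}}

```text
clock: 32.27
eef_pos: [0.5383, 0.2752, -0.0084]
tool_rot: [0.025, 1.0, 0.003, 0.003]
ft_force: [-0.6, 0.1, -1.9]
grip_width: 0.0057
```

```bash
python3 - <<'E'
from h import *
from fk import ik
plan(cab(0.001,.376,-.010),Rtool(87.4))
j=get_obs()['joint_pos']; print(ik(cab(0.001,.376,-.010),Rtool(87.4),j))
E
```

```text
pos [ 0.5383  0.2752 -0.0084] cab [0.0029 0.239 ] F [-0.5824  0.1301 -1.8995] j [ 0.4716  0.6125 -0.0311  0.9199  0.0018  0.5211] g 0.005692038798433355 t 32.2667
shift units [ 0.0086  0.2739 -0.0031] mm [  4.319  136.9538  -1.572 ] turn units [-0.0094  0.0109  0.0077] deg [-0.2828  0.3275  0.2318]
(array([0.6496, 0.7526, 0.2357, 1.0539, 0.    , 0.695 ]), np.float64(4.829017310108314e-10))
```

{"fn": "move_arm", "kwargs": {"moves": [[[0.001,0.018,-0.001,0,0,0,1],[0.001,0.024,-0.001,0,0,0,1],[0.001,0.024,-0.001,0,0,0,1],[0.001,0.024,0,0,0,0,1],[0.001,0.024,0,0,0,0,1],[0.001,0.024,0,0,0,0,1],[0,0,0,0,0,0,1]]]}}

```text
clock: 32.85
eef_pos: [0.5424, 0.3346, -0.0084]
tool_rot: [0.03, 1.0, -0.008, 0.004]
ft_force: [0.2, 1.8, -1.8]
grip_width: 0.0057
```

```bash
python3 - <<'E'
from h import *
plan(cab(0.001,.376,-.010),Rtool(87.4))
E
```

```text
pos [ 0.5424  0.3346 -0.0084] cab [0.0042 0.2985] F [ 0.1801  1.7519 -1.7879] j [ 0.5616  0.6747  0.0879  0.9869 -0.0174  0.6221] g 0.005691268349009788 t 32.85
shift units [ 0.0005  0.1551 -0.0032] mm [ 0.2721 77.5697 -1.6226] turn units [0.0309 0.0132 0.029 ] deg [0.9274 0.3959 0.8686]
```

{"fn": "move_arm", "kwargs": {"moves": [[[0,0.024,-0.001,0.015,0.005,0.015,1],[0,0.026,-0.001,0.01,0.005,0.01,1],[0,0.026,-0.001,0.005,0,0,1],[0,0.026,0,0,0,0,1],[0,0.026,0,0,0,0,1],[0,0.024,0,0,0,0,1],[0,0,0,0,0,0,1]]]}}

```text
clock: 33.43
eef_pos: [0.5437, 0.4009, -0.0084]
tool_rot: [0.028, 1.0, -0.01, 0.002]
ft_force: [-0.2, 2.7, -2.0]
grip_width: 0.0057
```

```bash
python3 - <<'E'
from h import *
plan(cab(0.001,.376,-.010),Rtool(87.4))
c=snap('wrist','w41.png')
im=cv2.imread('pics/w41.png');cv2.imwrite('pics/w41c.png',cv2.resize(im,None,fx=1.5,fy=1.5,interpolation=cv2.INTER_CUBIC))
E
```

```text
pos [ 0.5437  0.4009 -0.0084] cab [0.0025 0.3648] F [-0.2063  2.674  -1.9574] j [ 0.6439  0.7481  0.2312  1.0642 -0.0178  0.699 ] g 0.0057161999522116445 t 33.4333
shift units [-0.002   0.0226 -0.0032] mm [-1.0129 11.3015 -1.6113] turn units [0.0389 0.005  0.0185] deg [1.1678 0.1513 0.5557]
```

View pics/w41c.png

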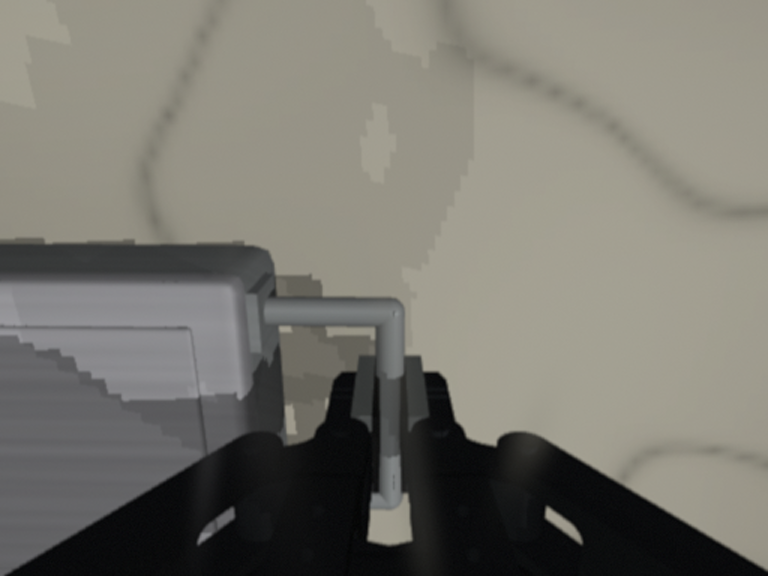

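{"fn": "move_arm", "kwargs": {"moves": [[[0,0.014,0,0.01,0,0.01,1],[0,0.014,0,0.01,0,0,1],[0,0,0,0,0,0,1],[0,0,0,0,0,0,0.34],[0,0,0,0,0,0,0.34],[0,0,0,0,0,0,0.34]]]}}

```text
clock: 33.98
eef_pos: [0.5437, 0.4118, -0.0089]
tool_rot: [0.026, 1.0, -0.006, 0.001]
ft_force: [0.4, 0.6, -0.1]
grip_width: 0.028
```

```bash
python3 - <<'E'
from h import *
plan(cab(0.001,.376,-.010),Rtool(87.4))
E
```

```text
pos [ 0.5437  0.4118 -0.0089] cab [0.002  0.3757] F [ 0.3553  0.6314 -0.0609] j [ 0.6528  0.7571  0.2477  1.0671 -0.0097  0.7046] g 0.027960103765073838 t 33.9833
shift units [-0.0021  0.0007 -0.0022] mm [-1.0316  0.3456 -1.1125] turn units [0.0211 0.0028 0.0122] deg [0.6341 0.0834 0.3659]
```

{"fn": "move_arm", "kwargs": {"moves": [[[0,0,0.03,0,0,0,0.34],[0,0,0.06,0,0,0,0.34],[0,0,0.06,0,0,0,0.2],[0,0,0.06,0,0,-0.15,0],[0.01,-0.03,0,0,0,-0.22,0],[0.02,-0.03,0,0,0,-0.22,0],[0.02,-0.03,0,0,0,-0.22,0],[0.02,-0.03,0,0,0,-0.22,0]]]}}

```text
clock: 34.65
eef_pos: [0.5749, 0.353, 0.099]
tool_rot: [0.298, 0.954, -0.002, -0.004]
ft_force: [-0.1, -0.7, 0.1]
grip_width: 0.0429
```

```bash
python3 - <<'E'
from h import *
plan(cab(0.122,.1985,.1),Rtool(-2.6))
c=snap('wrist','w42.png')
E
```

```text
pos [0.5749 0.353  0.099 ] cab [0.0359 0.3184] F [-0.0757 -0.651   0.1033] j [0.5493 0.6584 0.3596 1.2806 0.0029 1.1553] g 0.04288228000429192 t 34.65
shift units [ 0.1612 -0.2473  0.002 ] mm [  80.6232 -123.6526    0.9826] turn units [-0.0051 -0.0174 -1.9292] deg [ -0.1532  -0.5212 -57.8772]
```

View pics/w42.png

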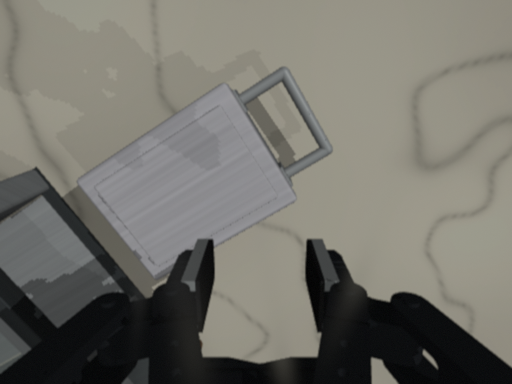

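```bash
python3 - <<'E'
from h import *
c=load('w42')
for (u,v) in [(82,183),(152,274),(224,87),(294,198),(310,110)]: r=ray(c,u,v,.05);print((u,v),tocab(r),P(c,u,v)[2])
E
```

```text
(82, 183) [-0.04    0.2278] 0.04867211199391022
(152, 274) [0.0383 0.2252] 0.04841312583320545
(224, 87) [-0.0405  0.3402] 0.04833715862634275
(294, 198) [0.0425 0.3402] 0.04752393215635298
(310, 110) [-0.0014  0.3772] 0.028111778473526666
```

{"fn": "move_arm", "kwargs": {"moves": [[[0.018,-0.027,0,0,0,-0.22,0],[0.018,-0.027,0,0,0,-0.22,0],[0.018,-0.027,0,0,0,-0.22,0],[0.018,-0.027,0,0,0,-0.22,0],[0.018,-0.027,0,0,0,-0.22,0],[0.018,-0.027,0,0,0,-0.22,0],[0.018,-0.027,0,0,0,-0.22,0],[0.018,-0.027,0,0,0,-0.22,0]]]}}

```text
clock: 35.37
eef_pos: [0.6504, 0.2391, 0.0985]
tool_rot: [0.705, 0.709, 0.0, -0.005]
ft_force: [0.4, -1.0, 0.3]
grip_width: 0.043
```

```bash
python3 - <<'E'
from h import *
plan(cab(0.122,.1985,.1),Rtool(-2.6))
E
```

```text
pos [0.6504 0.2391 0.0985] cab [0.1164 0.208 ] F [ 0.3729 -0.9704  0.2928] j [0.3482 0.6937 0.4221 1.3032 0.0089 1.9126] g 0.0429638778239155 t 35.3667
shift units [ 0.0102 -0.0195  0.0031] mm [ 5.1165 -9.7498  1.5437] turn units [-0.0138 -0.0126 -0.0987] deg [-0.4127 -0.3772 -2.9613]
```

{"fn": "move_arm", "kwargs": {"moves": [[[0.012,-0.018,0,-0.01,-0.01,-0.1,0],[0.002,-0.002,-0.02,0,0,0,0],[0,0,0,0,0,0,0]]]}}

```text
clock: 35.62
eef_pos: [0.6594, 0.2252, 0.0871]
tool_rot: [0.726, 0.688, 0.0, -0.001]
ft_force: [-0.6, -0.0, -1.6]
grip_width: 0.0433
```

```bash
python3 - <<'E'
from h import *
plan(cab(0.122,.1985,.013),Rtool(-2.6))
c=snap('wrist','w43.png')
E
```

```text
pos [0.6594 0.2252 0.0871] cab [0.1261 0.1946] F [-0.5824 -0.0385 -1.5943] j [0.3281 0.705  0.413  1.2787 0.0021 1.9521] g 0.043257833765572525 t 35.6167
shift units [-0.0079  0.0083 -0.1482] mm [ -3.96     4.1294 -74.0856] turn units [-0.0039 -0.0012  0.0149] deg [-0.1167 -0.035   0.446 ]
```

View pics/w43.png

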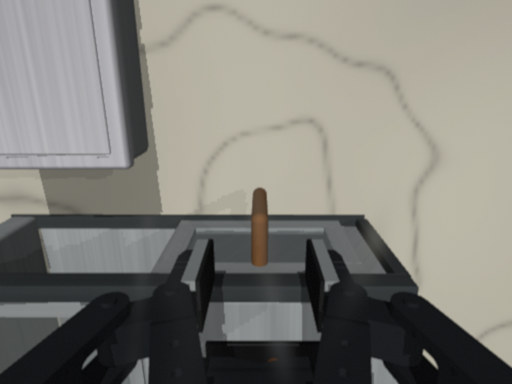

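{"fn": "move_arm", "kwargs": {"moves": [[[-0.006,0.008,-0.03,0,0,0.01,0],[0,0.001,-0.035,0,0,0,0],[0,0.001,-0.035,0,0.005,0,0],[0,0,-0.03,0,0,0,0],[0,0,0,0,0,0,0]]]}}

```text
clock: 36.08
eef_pos: [0.655, 0.236, 0.0224]
tool_rot: [0.719, 0.695, 0.002, -0.002]
ft_force: [-0.3, 1.0, -0.6]
grip_width: 0.0428
```

```bash
python3 - <<'E'
from h import *
plan(cab(0.122,.1985,.013),Rtool(-2.6))
E
```

```text
pos [0.655  0.236  0.0224] cab [0.1212 0.2051] F [-0.3491  1.0315 -0.6132] j [0.3433 0.7492 0.321  1.1406 0.0055 1.948 ] g 0.04282100914679914 t 36.0833
shift units [ 0.001  -0.0133 -0.0188] mm [ 0.4925 -6.6297 -9.3781] turn units [-0.0112  0.0002 -0.0218] deg [-0.3351  0.0056 -0.6548]
```

{"fn": "move_arm", "kwargs": {"moves": [[[-0.002,-0.013,-0.018,-0.01,0,-0.02,0],[-0.02,-0.001,0,0,0,0,0],[-0.035,0,0,0,0,0,0],[-0.035,0.001,0,0,0,0,0],[-0.035,0.001,0,0,0,0,0],[-0.035,0.001,0,0,0,0,0],[0,0,0,0,0,0,0]]]}}

```text
clock: 36.67
eef_pos: [0.577, 0.2336, 0.0146]
tool_rot: [0.721, 0.693, 0.006, 0.004]
ft_force: [-0.7, -0.2, -0.6]
grip_width: 0.0426
```

```bash
python3 - <<'E'
from h import *
plan(cab(-0.0163,.1985,.013),Rtool(-2.6))
E
```

```text
pos [0.577  0.2336 0.0146] cab [0.0434 0.1992] F [-0.7479 -0.2036 -0.5767] j [ 0.386   0.6113  0.0372  0.9817 -0.0025  1.9953] g 0.042562615860879296 t 36.6667
shift units [-0.1193  0.004  -0.0031] mm [-59.6424   2.0211  -1.5674] turn units [-0.0063  0.0283 -0.013 ] deg [-0.1893  0.8494 -0.3915]
```

{"fn": "move_arm", "kwargs": {"moves": [[[-0.03,0.001,-0.002,0,0.02,-0.01,0],[-0.03,0.001,0,0,0,0,0],[-0.025,0.001,0,0,0,0,0],[-0.018,0.001,0,0,0,0,0],[-0.012,0,0,0,0,0,0],[-0.008,0,0,0,0,0,0],[-0.007,0,0,0,0,0,0]]]}}

```text
clock: 37.25
eef_pos: [0.5223, 0.2373, 0.0191]
tool_rot: [0.722, 0.691, 0.012, 0.007]
ft_force: [6.6, -1.1, -4.5]
grip_width: 0.0429
```

```bash
python3 - <<'E'
from h import *
plan(cab(-0.0163,.1985,.013),Rtool(-2.6))
E
```

```text
pos [0.5223 0.2373 0.0191] cab [-0.0114  0.2004] F [ 6.6385 -1.1371 -4.5313] j [ 0.4297  0.5149 -0.1233  0.9051 -0.0057  2.0442] g 0.042888316806576024 t 37.25
shift units [-0.0099 -0.0034 -0.0123] mm [-4.9583 -1.7126 -6.1392] turn units [-0.012   0.0521 -0.0031] deg [-0.3589  1.5639 -0.0916]
```

{"fn": "move_arm", "kwargs": {"moves": [[[-0.01,-0.002,-0.008,0,0.04,0,0],[-0.01,0,-0.002,0,0,0,0],[-0.01,0,0,0,0,0,0]]]}}

```text
clock: 37.5
eef_pos: [0.5226, 0.2378, 0.0189]
tool_rot: [0.723, 0.69, 0.016, 0.009]
ft_force: [13.8, -1.1, -9.4]
grip_width: 0.0425
```

```bash
python3 - <<'E'
from h import *
plan(cab(-0.0163,.1985,.013),Rtool(-2.6))
c=snap('wrist','w44.png')
for u in (255,265,275,285,295,305): print(u,[np.append(tocab(P(c,u,v,0)),P(c,u,v,0)[2]).round(3) for v in (230,250,270)])
E
```

```text
pos [0.5226 0.2378 0.0189] cab [-0.0111  0.2009] F [13.7892 -1.0729 -9.4108] j [ 0.431   0.51   -0.1329  0.8918 -0.0071  2.0484] g 0.04247247922000911 t 37.5
shift units [-0.0106 -0.0043 -0.0119] mm [-5.2868 -2.1749 -5.9433] turn units [-0.0165  0.0682  0.0026] deg [-0.4955  2.0456  0.0768]
255 [array([-0.015,  0.197,  0.   ]), array([-0.015,  0.183, -0.001]), array([-0.015,  0.171,  0.001])]
265 [array([-0.009,  0.196,  0.   ]), array([-0.009,  0.183, -0.001]), array([-0.009,  0.17 ,  0.   ])]
275 [array([-0.003,  0.196, -0.   ]), array([-0.003,  0.183, -0.001]), array([-0.003,  0.17 ,  0.001])]
285 [array([0.003, 0.197, 0.001]), array([-0.001,  0.201,  0.034]), array([-0.002,  0.199,  0.049])]
295 [array([ 0.009,  0.196, -0.001]), array([0.004, 0.202, 0.037]), array([0.001, 0.202, 0.054])]
305 [array([ 0.015,  0.195, -0.001]), array([ 0.015,  0.183, -0.   ]), array([0.006, 0.202, 0.054])]
```

View pics/w44.png

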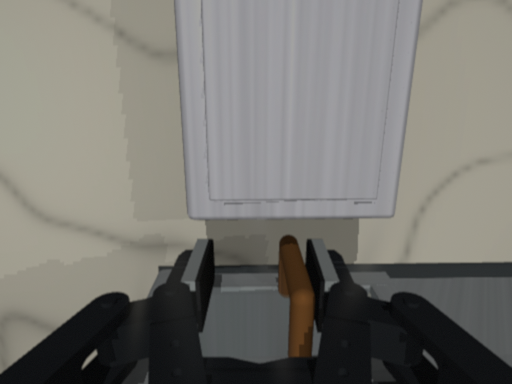

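{"fn": "move_arm", "kwargs": {"moves": [[[0.016,0,0,0,0,0,0],[0,0,0.05,0,0,0,0],[0,0,0.07,0,0,0,0],[0,-0.02,0.07,0,0,0,0],[-0.02,-0.04,0.06,0,0,0,0],[-0.05,-0.04,0.04,0,0,0,0],[-0.06,-0.04,0.02,0,0,0,0],[0,0,0,0,0,0,0]]]}}

```text
clock: 38.22
eef_pos: [0.4612, 0.1651, 0.1774]
tool_rot: [0.723, 0.691, 0.011, 0.006]
ft_force: [-1.5, 0.5, -0.2]
grip_width: 0.0426
```

```bash
python3 - <<'E'
from h import *
plan(cab(0.0,.1985,.1),Rtool(-2.6))
c=snap('scene','s45.png');snap('side','d45.png')
w=snap('wrist','w45.png')
im=cv2.imread('pics/s45.png');cv2.imwrite('pics/s45c.png',cv2.resize(im[110:280,90:430],None,fx=2.3,fy=2.3,interpolation=cv2.INTER_CUBIC))
E
```

```text
pos [0.4612 0.1651 0.1774] cab [-0.0692  0.1255] F [-1.4748  0.5029 -0.2352] j [ 0.3446  0.2185 -0.1154  1.2121 -0.0012  1.9606] g 0.042568844655063 t 38.2167
shift units [ 0.1448  0.1395 -0.1548] mm [ 72.4039  69.765  -77.3978] turn units [-0.0139  0.0454 -0.0004] deg [-0.4173  1.3623 -0.0112]
```

View pics/s45c.png

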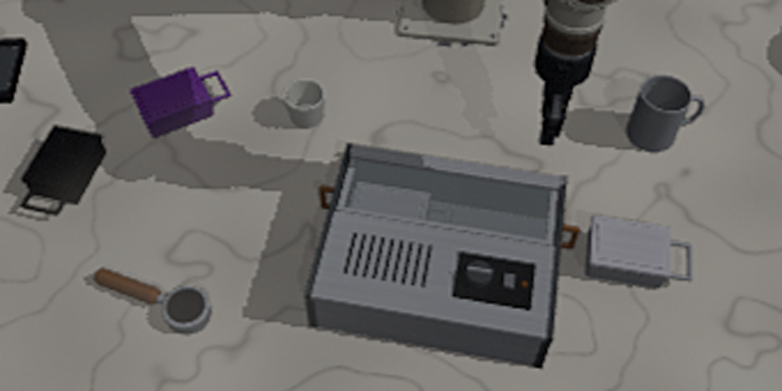

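View pics/d45.png

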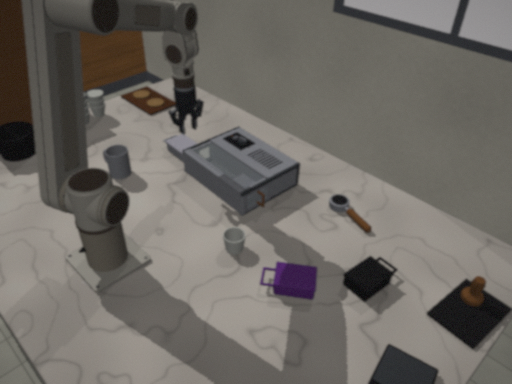

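View pics/w45.png

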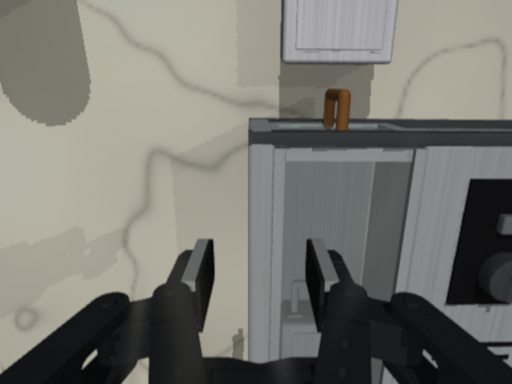

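```bash
python3 - <<'E'
from h import *
c=load('w45')
for (u,v) in [(343,95),(343,110),(331,97)]: q=P(c,u,v,0);print(q,tocab(q))
s=load('scene0'); 
im=cv2.imread('pics/s45.png'); 
print('expected shut loading',pj(s,cab(0,-.1985,.068)),'serving',pj(s,cab(0,.1985,.068)))
a=cv2.imread('pics/s45.png')[175:255,215:275];b=cv2.imread('pics/s45.png')[175:255,325:385]
cv2.imwrite('pics/s45d.png',np.hstack([cv2.resize(a,None,fx=6,fy=6,interpolation=cv2.INTER_CUBIC),cv2.resize(b,None,fx=6,fy=6,interpolation=cv2.INTER_CUBIC)]))
A=cv2.imread('pics/scene0.png').astype(int);B=im.astype(int)
for n,(x0,y0,x1,y1) in dict(cup=(205,140,240,170),pf=(125,222,190,260),pit=(360,140,400,180)).items():
    d=np.abs(A[y0:y1,x0:x1]-B[y0:y1,x0:x1]).max(2);print(n,(d>60).sum())
E
```

```text
[0.5341 0.2338 0.0725] [0.0005 0.1975]
[0.5341 0.2227 0.0734] [0.0011 0.1863]
[0.5316 0.2315 0.0434] [-0.0018  0.195 ]
expected shut loading (np.float64(229.5570362187534), np.float64(191.47268806075263)) serving (np.float64(340.3672850298777), np.float64(208.61873600982682))
cup 0
pf 6
pit 0
```

View pics/s45d.png

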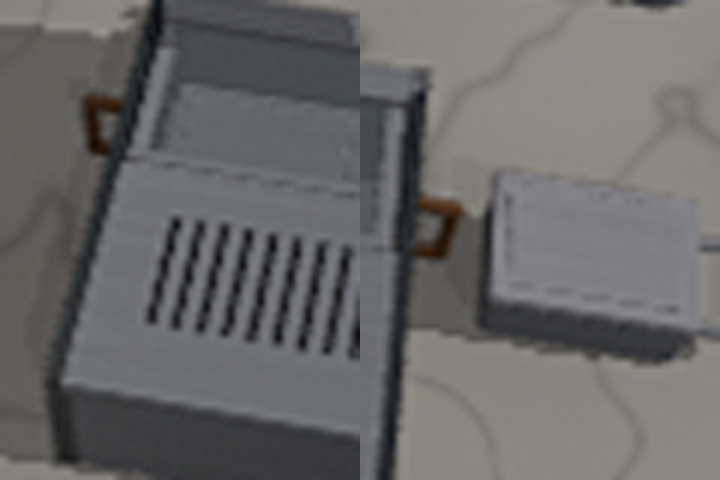

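Both handles sit where a shut door puts them: loading at scene (230,191), serving bar at cabinet x ≈ 0. The fresh tin is inside, the older tin is outside with its rear edge about 225 mm out, and the bystanders haven't moved. Handing in.

```bash
python3 - <<'E'
from workcell import *
print(job_done())
E
```

```text
the job is handed in; nothing more can be done
None
```

The cabinet is restocked and handed in at about 38 s of the 72 s allowed; no verdict is reported.

**What I did**
- **Loading:** I slid the loading door fully open, turned the steel tin by its handle and pushed it in handle-first. I pushed until the older tin met the serving door; the wrist force read 15.5 N there, about 6 N of it friction. Then I shut the loading door.
- **Serving:** I opened the serving door to its stop and hooked the older tin's bar with the tool leaning about 50° under the track. I then gripped the handle, drew the tin out and shut the door. The two doors were never open together.

**Last checks**
- **Doors:** Both door handles measure at the shut position, to within 2 mm, and both doors stood still against about 13 N of push at their stops.
- **Tins:** The fresh tin is inside. The older tin stands upright with its rear edge about 50 mm beyond the serving doorway, far enough out to clear the door handle as it slid shut.
- **Bystanders:** The pitcher and cup showed no change against the first picture, and the portafilter only 6 stray pixels.
- **Contact:** The arm was clear of everything when I handed in.

**What disagreed with the text:** Shut, the fingertips sat about 25 mm behind the reported TCP, where the text says 11 mm ahead. My first grasp closed above the bar because of this. I measured the offset from depth images and allowed for it afterwards.

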